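Chock the roller and build the keyed mount column

TASK

Make up the mount column for this order. First push the yellow wedge chock nose first right up against the middle of the roller's low side and leave it there, because two of the mounts are all that keeps the roller from running down the sloping shelf and you need those mounts too. Lift the red transit cover off the base plate and put it in the grey bin, then stack every keyed mount on the base plate (both from under the roller and all those on the table, in any order), each with its notch down over the key below and fully home, and finish with the green top fitting keyed on top; the roller must not run down, and leave the other parts on the bench where they are.

Things in the scene. Friction and masses are not known exactly. Their poses are not given: they have to be found in the camera images.
- rack: fixed sloping pick shelf, grey steel with blue edges: deck 240 mm (x) by 330 mm (y), sloping 0.12 rad down towards -x, low edge towards the robot. Origin: middle of the deck's upper surface; x up the slope, y across it, z square to the deck. The low edge has a lip 12 mm above the deck, the high edge (x = +0.112) an upstand 42 mm high.
- roller: black rubber-covered roller, diameter 64 mm, 240 mm long, about 0.7 kg, steel ends; lies across the slope, its y axis is its axle. Origin: middle of the axle, 32 mm above the deck. It rolls down the shelf if nothing holds it; now its low side leans on mount1 and mount2, one near each end, about 105 mm free between them. It turns about y as it rolls.
- chock: yellow steel wedge chock 95 mm long (x), 44 wide, about 0.4 kg. Origin: at the nose, on the underside; x points from tail to nose, z up. Ramp rises at 33 deg from 3 mm at the nose to 30 mm at x=-0.042; upright handle plate at the tail: x -0.092 to -0.082, 44 wide, up to z 0.058; only a 5 mm base between. When it touches the roller, the roller's origin is at x=0.014, z=0.032 here.
- base: dark steel base plate bolted to the table, 90 mm square, 12 mm thick. Origin: middle of its underside. On its top (z = 0.012), under the red cover, a round spigot (diameter 20 mm, tapered tip) in the middle and a yellow key (10 mm wide, from the spigot to x = +0.029), both 7 mm high. x points along the key.
- cover: red plastic transit cover laid over the spigot and key of the base plate: a shallow cap 70 mm square, 16 mm high, open below, 50 g, with a grip rib on top 10 mm thick (its y), 46 mm long (its x), from 16 to 40 mm above the underside. Origin: middle of its underside.
- bin: fixed grey open parts bin, 160 mm (x) by 130 mm (y), walls and floor 4 mm thick, 60 mm high at the sides, 75 mm at the back (+x), 45 mm at the front (-x). Origin: middle of its underside.
- topfit: top fitting that closes the column, 0.35 kg: green steel plate on a keyed foot, 62 mm square, together 14 mm high, with a square steel boss on top (24 by 24 mm, z 14 to 40 mm, sides along x and y) and a 14 mm stud up to z 60 mm. Origin: middle of its underside. Its foot has the same keyhole pocket as the mounts, notch open at its +x side.
- mount1: keyed mount, 0.35 kg: 62 mm square steel plates (foot z 0-8, top z 32-36 mm), round black rubber (diameter 54) between. Origin: middle of underside. On top a 20 mm spigot and a yellow key (10 wide, spigot to x=+0.029), 7 mm high. Through the foot a pocket: 24 mm square hole and a notch 14 wide open at +x. Now on the shelf, a side against the roller.
- mount2: same as mount1; on the shelf at the roller's other end. Stacked with its x along the x of the piece below, a mount's pocket goes down over spigot and key (2 mm play all round), it sits flat and adds 36 mm; turned otherwise it rides 7 mm high on the key.
- mount3: same as mount1; stands on the table, or is absent.
- mount4: same as mount1; stands on the table, or is absent.
- mount5: same as mount1; stands on the table, or is absent.
- buffer_a: bystander, not part of the job: round black rubber buffer, diameter 48 mm, 32 mm high, stud up to 57 mm.
- buffer_b: bystander, not part of the job: round black rubber buffer, diameter 40 mm, 26 mm high, stud up to 51 mm.
- buffer_c: bystander, not part of the job: round black rubber buffer, diameter 36 mm, 30 mm high, stud up to 55 mm.
- cone: bystander, not part of the job: black rubber cone mount, diameter 72 mm at the foot, 40 mm high, stud up to 62 mm.
- spanner: bystander, not part of the job: steel spanner lying on the table.
- washers: bystander, not part of the job: small brass pile of washers, diameter 28 mm, 24 mm high.
There are look-alikes about, which are no part of the job. Several things look just like the base: the one meant starts farthest to the robot's right. Leave any purple look-alike of the mount4 alone.

How it is judged:
On the way:
1. the chock is pushed up against the middle of the roller's low side and released, with both propping mounts still in place (y of roller in the frame of chock between -0.02 and 0.02 m and x of roller in the frame of chock between 0.008 and 0.02 m and z of roller in the frame of chock between 0.026 and 0.038 m and angle between the x axis of chock and the x axis of rack, either way round below 0.25 rad and contact force between the fingers and chock below 0.2 N and distance of roller from where it was at the start of the episode below 0.03 m and distance of each of mount1, mount2 from where it was at the start of the episode below 0.02 m), for 0.2 s.
At the end, for the whole second after the job is handed in: Roller at rest within 30 mm of its start, chock ramp against the middle of its low side (6 mm; 20 mm off middle; 0.25 rad); all present mounts and the top fitting in one column on the base: within 10 mm, 0.2 rad, each seated within 3 mm and upright; cover in the bin; all released and at rest (y of roller in the frame of chock between -0.02 and 0.02 m and x of roller in the frame of chock between 0.008 and 0.02 m and z of roller in the frame of chock between 0.026 and 0.038 m and angle between the x axis of chock and the x axis of rack, either way round below 0.25 rad and contact force between the fingers and chock below 0.2 N and distance of roller from where it was at the start of the episode below 0.03 m and linear speed of each of roller, mount1, mount2, mount3, mount4, mount5, topfit, cover below 0.02 m/s and horizontal distance between each of mount1, mount2, mount3, mount4, mount5, topfit and base below 0.01 m and angle between the x axis of each of mount1, mount2, mount3, mount4, mount5, topfit and the x axis of base, either way round below 0.2 rad and angle between each of mount1, mount2, mount3, mount4, mount5, topfit's own z axis and vertical below 0.06 rad and (z of mount1 in the frame of base between 0.009 and 0.015 m or z of mount1 in the frame of base between 0.045 and 0.051 m or z of mount1 in the frame of base between 0.081 and 0.087 m or z of mount1 in the frame of base between 0.117 and 0.123 m or z of mount1 in the frame of base between 0.153 and 0.159 m) and (z of mount2 in the frame of base between 0.009 and 0.015 m or z of mount2 in the frame of base between 0.045 and 0.051 m or z of mount2 in the frame of base between 0.081 and 0.087 m or z of mount2 in the frame of base between 0.117 and 0.123 m or z of mount2 in the frame of base between 0.153 and 0.159 m) and (z of mount3 in the frame of base between 0.009 and 0.015 m or z of mount3 in the frame of base between 0.045 and 0.051 m or z of mount3 in the frame of base between 0.081 and 0.087 m or z of mount3 in the frame of base between 0.117 and 0.123 m or z of mount3 in the frame of base between 0.153 and 0.159 m) and (z of mount4 in the frame of base between 0.009 and 0.015 m or z of mount4 in the frame of base between 0.045 and 0.051 m or z of mount4 in the frame of base between 0.081 and 0.087 m or z of mount4 in the frame of base between 0.117 and 0.123 m or z of mount4 in the frame of base between 0.153 and 0.159 m) and (z of mount5 in the frame of base between 0.009 and 0.015 m or z of mount5 in the frame of base between 0.045 and 0.051 m or z of mount5 in the frame of base between 0.081 and 0.087 m or z of mount5 in the frame of base between 0.117 and 0.123 m or z of mount5 in the frame of base between 0.153 and 0.159 m) and (z of topfit in the frame of base between 0.117 and 0.123 m or z of topfit in the frame of base between 0.153 and 0.159 m or z of topfit in the frame of base between 0.189 and 0.195 m) and x of cover in the frame of bin between -0.078 and 0.078 m and y of cover in the frame of bin between -0.063 and 0.063 m and z of cover in the frame of bin below 0.06 m); the robot touches nothing.
It fails at once if the roller runs down the shelf (more than 50 mm from its starting place) (distance of roller from where it was at the start of the episode above 0.05 m).
It fails at once if a bystander is shifted by more than 30 mm or knocked over (distance of any of buffer_a, buffer_b, buffer_c, cone, spanner, washers from where it was at the start of the episode above 0.03 m or angle between any of buffer_a, buffer_b, buffer_c, cone, washers's own z axis and vertical above 0.7 rad).
Of mount3, mount4, mount5 only 1 to 3 are there at a start; the rules pass over those that are not, and their reading is None.
At some moment in a run one of mount3, mount4, mount5, topfit may be knocked a few centimetres aside while the robot is not near it.
It also fails if it takes over 210 s, if anything falls off the work surface, if the arm or the gripper's body presses on something with over 40 N, if the wrist force passes 120 N, or if a joint passes its speed limit or range.

ROBOT

A 6-joint arm with a two-finger parallel gripper is mounted at the origin on the work surface. World frame = base frame: x ahead of the robot, y to its left, z up, the work surface at z = 0. Lengths are in m, angles in rad, forces in N, time in s.
With the tool pointing down it reaches from about 0.375 to 0.9 m from the base axis. Payload 3.1 kg.
Tool frame: the origin (TCP) lies at the very end of the fingers, on their centre line; the grasp point (between the pads) lies 19 mm behind it; z points along the fingers, y is the line along which they close (so a half turn about z gives the same grasp; the last joint's range is limited). The gripper opens to 87 mm and grips with 3 to 60 N. Pads are 19 mm wide; open, the fingers measure 117 mm over their backs; the gripper's body (75 mm by 190 mm) begins 51 mm behind the grasp point.
Start: joints at [-1.393, 0.527, 1.433, -0, 1.181, -0.178], TCP at [0.218, -0.586, 0.223] pointing down, gripper open.
Joint ranges: [-3.08, 3.08], [-0.75, 2.2], [0.22, 2.44], [-1.43, 4.57], [0, 2.65], [-2.85, 2.85]. Speed limits (rad/s): [2.79, 2.79, 3.14, 3.14, 3.14, 3.14].

INTERFACE

Orientations are given as a unit quaternion [x, y, z, w].
In Python, from rig import status, viewer, robot gives the robot as it stands.
- The arm moves only by the tool arm_command, never from a script. Its arguments are lists of equal length, an entry for each row: "delta_rot": the turn, a rotation vector about the tool's x, y, z in degrees, a list of three; "delta_pos": the shift along the tool's x, y, z in m, a list of three; "gripper": the closure, from -1 (fully open) to 1 (shut). In form: {"delta_rot": [[rx, ry, rz], ...], "delta_pos": [[dx, dy, dz], ...], "gripper": [gripper, ...]}. A call has 1 to 12 rows; each row is the pose to reach, as a shift and turn from the pose commanded when the call began, along the tool's axes at that moment; what a row does not reach only later rows make up. A row lasts 1/12 s, in which the tool goes at most 41.7 mm and 7.16 degrees, less where a joint would pass 70% of its speed; a pose out of reach is approached as far as the arm can. A call with a gripper value outside its range is refused whole. The fingers move at their own pace and stop on an object; "grip_force" is the grip in N (left out, the last holds). Time passes only in rows, so rows that repeat a pose let the fingers close. It gives the time, the measured TCP pose, the force, the opening and the grip force at its end, in the units of the state.
- status.get_obs(): the state, without advancing time (a new reading comes with each control period).
- viewer.camera(name): name is "scene" or "top" or "wrist"; returns a dict with "pixels" (400x640x3 uint8, blue, green, red), "fx", "fy", "cx", "cy" (pixels), "pose" (4x4, takes a point from camera to world coordinates); the wrist camera has in their place "mount" (4x4, takes a point from camera to tool coordinates, whose origin is the TCP and whose axes are the flange's). Camera axes: x right, y down, z forward; pixel columns grow to the right and rows downward; lengths in m; the calibration is good to about 2 mm. The wrist camera is an equidistant fisheye: a pixel r from the principal point sees the ray r / f radians off the axis. A picture is of the moment at which its call begins: read the wrist's pose just before it. There is no depth.
- robot.hand_in(): hands the job in; it is judged then, once.
The state is a dict: "time": time; "q": joint angles; "joint_velocities": joint speeds; "joint_torque": joint torques, N m; "position": TCP position; "tool_rot": TCP orientation; "ft_force": force on the tool from outside, world axes, zero at the start; "moment": the same for the moment, N m; "grip_width": finger opening in m; "grip_force": force on a finger pad.
Only numpy, scipy, OpenCV 4.12 (cv2) and the standard library are available. Lean on these libraries where they do the work, as an engineer would, in place of code of your own. Each camera call takes 0.05 s, during which the arm holds its last target. There are 200 camera calls.

## Working session

There is one attempt and no reset: what is moved stays moved. The work goes in short steps, Python scripts to look and compute and a tool call to move; the robot and the scene stay as the last step left them, time stands still between calls to the robot, and variables do not carry over. Pictures are saved under pics/ and viewed, at most 14 in all, crops included, and the job is handed in when it is done.

Besides the shell and the picture viewer there is one more tool, called after "Call:" in YAML: its name, and indented under it one key for each argument. arm_command: Moves the arm, as the interface text tells. Its arguments: {"type":"object","properties":{"delta_rot":{"type":"array","items":{"type":"array","items":{"type":"number"}}},"delta_pos":{"type":"array","items":{"type":"array","items":{"type":"number"}}},"gripper":{"type":"array","items":{"type":"number"}},"grip_force":{"type":"number"}},"required":["delta_rot","delta_pos","gripper"]}

```bash
mkdir -p pics; ls; cat > h.py <<'E'
import numpy as np, cv2, json
from rig import status, viewer, robot
from scipy.spatial.transform import Rotation as R
def snap(name,fn):
    o=status.get_obs(); c=viewer.camera(name); cv2.imwrite('pics/'+fn+'.png',c['pixels'])
    d={k:(np.array(v).tolist()) for k,v in c.items() if k!='pixels'}
    d['p']=list(map(float,o['position'])); d['q']=list(map(float,o['tool_rot'])); json.dump(d,open('pics/'+fn+'.json','w')); return c['pixels']
def ray(fn,u,v):
    d=json.load(open('pics/'+fn+'.json'))
    x=(u-d['cx'])/d['fx']; y=(v-d['cy'])/d['fy']
    if 'mount' in d:
        r=np.hypot(x,y); s=np.sin(r)/r if r>1e-9 else 1; rd=np.array([x*s,y*s,np.cos(r)])
        T=np.eye(4);T[:3,:3]=R.from_quat(d['q']).as_matrix();T[:3,3]=d['p'];M=T@np.array(d['mount'])
    else: rd=np.array([x,y,1.]);M=np.array(d['pose'])
    return M[:3,3],M[:3,:3]@rd
def at(fn,u,v,z):
    o,r=ray(fn,u,v); return (o+r*(z-o[2])/r[2])
def proj(fn,P):
    d=json.load(open('pics/'+fn+'.json'))
    if 'mount' in d:
        T=np.eye(4);T[:3,:3]=R.from_quat(d['q']).as_matrix();T[:3,3]=d['p'];M=T@np.array(d['mount'])
    else: M=np.array(d['pose'])
    c=M[:3,:3].T@(np.array(P)-M[:3,3])
    if 'mount' in d:
        t=np.arctan2(np.hypot(c[0],c[1]),c[2]);n=np.hypot(c[0],c[1]);x,y=c[:2]/n*t
    else: x,y=c[:2]/c[2]
    return np.array([x*d['fx']+d['cx'],y*d['fy']+d['cy']])
E
python3 - <<'E'
from h import *
for n in ('scene','top','wrist'): snap(n,n+'0')
for n in('scene','top'):
    i=cv2.imread(f'pics/{n}0.png'); cv2.imwrite(f'pics/{n}0b.png',cv2.resize(i,(800,500),interpolation=cv2.INTER_CUBIC))
d=json.load(open('pics/top0.json'));print(d)
d=json.load(open('pics/scene0.json'));print(d)
d=json.load(open('pics/wrist0.json'));print(d)
E
```

```text
pics
{'fx': 494.45531794374256, 'fy': 494.45531794374256, 'cx': 327.46795447115835, 'cy': 202.98300833319095, 'pose': [[0.026770390103716596, -0.9939156403799949, 0.10684121873939656, 0.3384148089243101], [-0.9994188011433862, -0.028867579460619304, -0.01813071364291949, -0.03194194859363415], [0.021104647232577555, -0.10629375646814627, -0.9941107741097462, 1.477716114646771], [0.0, 0.0, 0.0, 1.0]], 'p': [0.21760353266842944, -0.5851339939196035, 0.22158394876696297], 'q': [0.9842195302551732, 0.17694859780136554, 7.938676469330003e-07, -0.0010535652740899294]}
{'fx': 475.3537338428939, 'fy': 475.3537338428939, 'cx': 310.9592196355289, 'cy': 199.10553946943344, 'pose': [[-0.19790922228776187, 0.5173126306271632, -0.8325980914745469, 1.6375312811215028], [0.9799726031405095, 0.12351652439253548, -0.15619655980847358, 0.19365181846399793], [0.022037169225359872, -0.8468360587478505, -0.53139726455538, 0.8321636974410622], [0.0, 0.0, 0.0, 1.0]], 'p': [0.2176020384141576, -0.5851037324021838, 0.22158359320712948], 'q': [0.984217366379129, 0.17696049678284603, -1.265701094276784e-05, -0.0010761672265598413]}
{'fx': 309.70691628693146, 'fy': 309.70691628693146, 'cx': 317.90251164818176, 'cy': 202.97103644302763, 'mount': [[0.00019062651187955128, -0.960075784806123, -0.27973997049123633, 0.07701602148672744], [0.9999999793069507, 0.00016314130769161795, 0.00012153604241459747, 0.00017723898145272088], [-7.104666670400274e-05, -0.27973998787055554, 0.9600757960382871, -0.16343952397916087], [0.0, 0.0, 0.0, 1.0]], 'p': [0.2176141059271466, -0.5851875912343265, 0.22167723323974822], 'q': [0.9842163146296447, 0.17696699510562852, -2.5888775448704666e-07, -0.0009636700979416882]}
```

View pics/top0b.png

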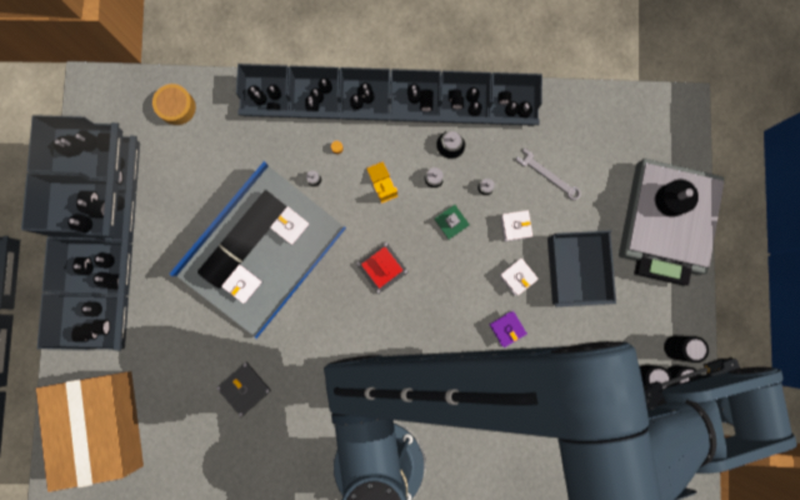

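View pics/scene0b.png

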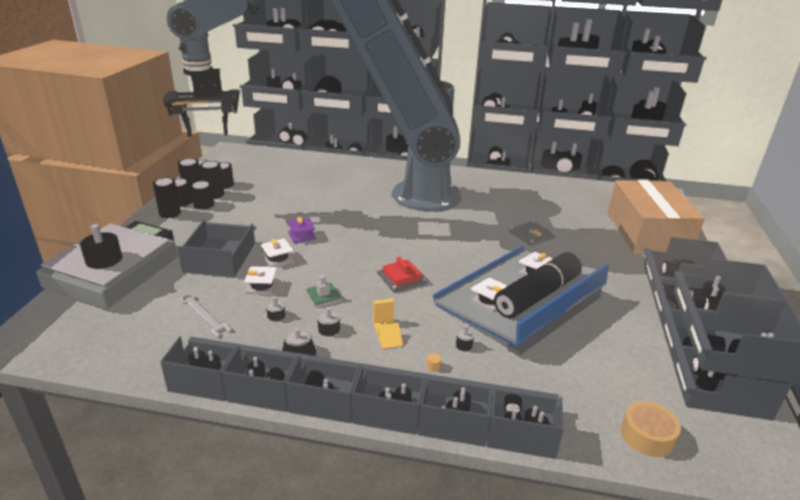

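The top view shows the covered base (382,267), the shelf at left, the chock (382,182) and topfit (451,221). White mounts are at (517,225) and (519,277), the purple look-alike at (508,329) and the bin at (581,268). A bare base look-alike sits at (243,388).

```bash
python3 - <<'E'
from h import *
i=cv2.imread('pics/top0.png')[105:285,130:440]
i=cv2.resize(i,None,fx=2.58,fy=2.58,interpolation=cv2.INTER_CUBIC)
cv2.imwrite('pics/c1.png',i)
E
```

```text
(no output)
```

View pics/c1.png

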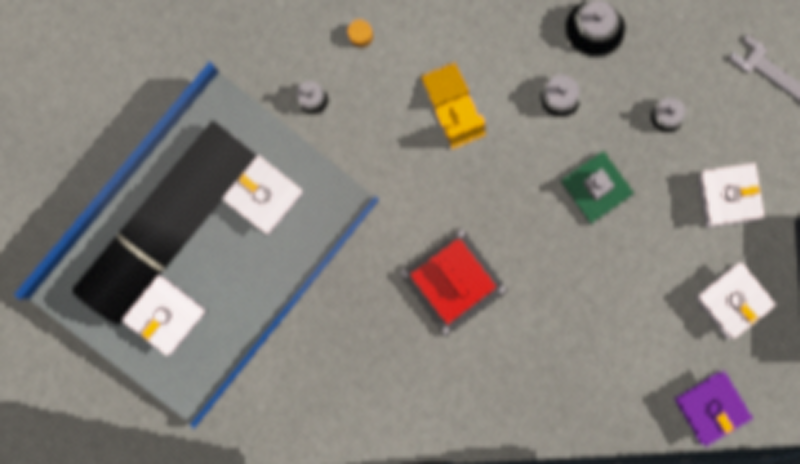

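The crop shows the mounts' keys well. Next, a scene crop of the shelf to get its height.

```bash
python3 - <<'E'
from h import *
i=cv2.imread('pics/scene0.png')[170:320,130:500]
i=cv2.resize(i,None,fx=2.16,fy=2.16,interpolation=cv2.INTER_CUBIC)
cv2.imwrite('pics/c2.png',i)
c=lambda x,y:(130+x/2.58,105+y/2.58)
def p(n,x,y,z): print(n,at('top0',*c(x,y),z).round(4))
for n,x,y,z in [('m3spig',732,193,.043),('m3key',757,191,.043),('m4spig',737,300,.043),('m4key',752,320,.043),('top',600,184,.04),
 ('coverc1',460,237,.016),('c2',498,288,.016),('c3',445,330,.016),('c4',408,272,.016),('base tl',461,233,.012),('b r',502,290,.012),('b b',446,332,.012),('b l',404,272,.012),
 ('chock ramp tl',422,76,.0),('tr nose',456,64,.0),('h r',485,126,.058),('h l',444,130,.058),('hbr',483,137,.03)]: p(n,x,y,z)
E
```

```text
m3spig [ 0.5686 -0.3102  0.043 ]
m3key [ 0.5718 -0.3388  0.043 ]
m4spig [ 0.4464 -0.3169  0.043 ]
m4key [ 0.4243 -0.334   0.043 ]
top [ 0.5749 -0.1594  0.04  ]
coverc1 [ 0.5122 -0.0011  0.016 ]
c2 [ 0.4545 -0.0465  0.016 ]
c3 [0.4046 0.0128 0.016 ]
c4 [0.4699 0.0573 0.016 ]
base tl [ 0.5173 -0.002   0.012 ]
b r [ 0.4526 -0.0512  0.012 ]
b b [0.4025 0.0117 0.012 ]
b l [0.4702 0.0622 0.012 ]
chock ramp tl [0.7041 0.05   0.    ]
tr nose [0.7199 0.0104 0.    ]
h r [ 0.6344 -0.0263  0.058 ]
h l [0.6283 0.0199 0.058 ]
hbr [ 0.6273 -0.0243  0.03  ]
```

View pics/c2.png

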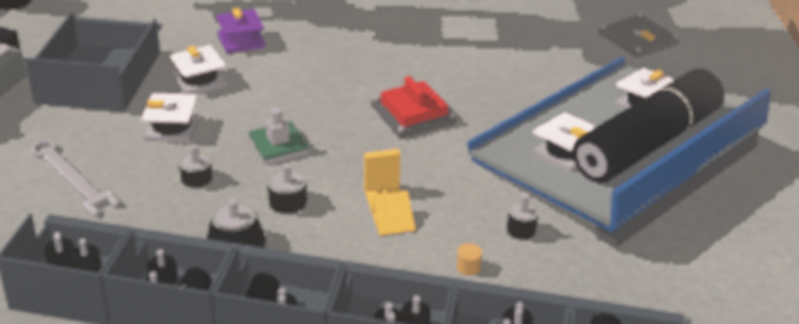

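```bash
cat >> h.py <<'E'
def down(yaw,pitch=0,pdir=0):
    """tool pointing down; tool y (closing line) along world yaw; then tilted so that tool -z follows a normal tilted pitch against heading pdir"""
    c,s=np.cos(yaw),np.sin(yaw); y=np.array([c,s,0]);z=np.array([0,0,-1.]);M=np.stack([np.cross(y,z),y,z],1)
    if pitch: M=R.from_rotvec(-pitch*np.array([-np.sin(pdir),np.cos(pdir),0])).as_matrix()@M
    return M
def delta(pos,M):
    o=status.get_obs(); T=R.from_quat(o['tool_rot']).as_matrix()
    print('t',round(o['time'],1),'dpos',(T.T@(np.array(pos)-o['position'])).round(4).tolist(),'drot',np.degrees(R.from_matrix(T.T@M).as_rotvec()).round(2).tolist())
def st():
    o=status.get_obs();T=R.from_quat(o['tool_rot']).as_matrix()
    print('t',round(o['time'],2),'p',np.round(o['position'],4),'yaw_y',np.degrees(np.arctan2(T[1,1],T[0,1])).round(2),'z',T[:,2].round(3),'F',np.round(o['ft_force'],1),'w',round(o['grip_width'],4),'gf',np.round(o['grip_force'],1),'q',np.round(o['q'],2))
E
python3 - <<'E'
from h import *
from scipy.optimize import least_squares
c=lambda x,y:np.array((130+x/2.58,105+y/2.58)); s=lambda x,y:np.array((130+x/2.16,170+y/2.16))
obj=[(-.122,-.165,.012),(-.122,.165,.012),(.116,-.165,.042),(.116,.165,.042)]
ob=[('top0',c(377,200),0),('top0',c(192,425),1),('top0',c(212,65),2),('top0',c(20,297),3),('scene0',s(470,147),0),('scene0',s(625,62),1),('scene0',s(614,190),2),('scene0',s(768,93),3)]
def RM(yaw): return R.from_euler('ZY',[yaw,-.12]).as_matrix()
def f(x): return np.concatenate([proj(n,x[:3]+RM(x[3])@np.array(obj[k]))-p for n,p,k in ob])
r=least_squares(f,[.5,.3,.05,.8]);print(r.x,np.degrees(r.x[3]),r.fun.round(1))
M=RM(r.x[3]);t=r.x[:3]
def inr(n,x,y,z):
    o,d=ray('top0',*c(x,y));o=M.T@(o-t);d=M.T@d;q=o+d*(z-o[2])/d[2];print(n,'rack',q.round(4),'world',(t+M@q).round(4))
inr('ma spig',263,193,.043);inr('ma key',243,180,.043);inr('mb spig',163,316,.043);inr('mb key',150,332,.043)
for p in [(303,190),(268,232),(222,200),(256,157),(204,313),(168,355),(122,318),(160,276)]: inr('corner',*p,.036)
inr('rollertop',120,237,.064);inr('rollertop',160,268,.05)
np.save('rack.npy',r.x)
delta([.62,-.03,.25],down(np.radians(22)))
delta([.62,-.03,.25],down(np.radians(202)))
E
```

```text
[0.49118458 0.29068803 0.02971179 0.92636067] 53.07655666631866 [ 0.5  0.5  0.1  1.4 -0.4 -0.4 -1.9 -0.4 -1.6 -1.4 -1.5 -1.3  0.2  3.
  0.6  0.2]
ma spig rack [-0.0187 -0.0896  0.043 ] world [0.5485 0.2179 0.0702]
ma key rack [ 0.0073 -0.0869  0.043 ] world [0.562  0.2402 0.0733]
mb spig rack [-0.0203  0.0839  0.043 ] world [0.4089 0.3208 0.07  ]
mb key rack [-0.0205  0.1061  0.043 ] world [0.391  0.334  0.0699]
corner rack [-0.05   -0.1202  0.036 ] world [0.5549 0.1754 0.0595]
corner rack [-0.0497 -0.0593  0.036 ] world [0.5063 0.2122 0.0595]
corner rack [ 0.0119 -0.0552  0.036 ] world [0.5398 0.2635 0.0669]
corner rack [ 0.0134 -0.116   0.036 ] world [0.5893 0.2282 0.0671]
corner rack [-0.0521  0.0544  0.036 ] world [0.414  0.2786 0.0592]
corner rack [-0.051   0.1146  0.036 ] world [0.3666 0.3156 0.0594]
corner rack [0.0134 0.1138 0.036 ] world [0.4056 0.3662 0.0671]
corner rack [0.0108 0.0525 0.036 ] world [0.4531 0.3274 0.0668]
rollertop rack [0.0667 0.0439 0.064 ] world [0.4913 0.3639 0.1012]
rollertop rack [0.0146 0.0445 0.05  ] world [0.4607 0.3242 0.0811]
t 0.1 dpos [0.5706, -0.3804, -0.0274] drot [-0.06, -0.09, -91.61]
t 0.1 dpos [0.5706, -0.3804, -0.0274] drot [-0.09, 0.06, 88.39]
```

Call:
arm_command:
  delta_rot:
    - [0, 0, -85]
    - [0, 0, -85]
    - [0, 0, -85]
    - [0, 0, -85]
    - [0, 0, -85]
    - [0, 0, -85]
    - [0, 0, -85]
    - [0, 0, -85]
    - [0, 0, -85]
    - [0, 0, -85]
    - [0, 0, -85]
    - [0, 0, -85]
  delta_pos:
    - [0.33, -0.22, -0.03]
    - [0.33, -0.22, -0.03]
    - [0.33, -0.22, -0.03]
    - [0.33, -0.22, -0.03]
    - [0.33, -0.22, -0.03]
    - [0.33, -0.22, -0.03]
    - [0.33, -0.22, -0.03]
    - [0.33, -0.22, -0.03]
    - [0.33, -0.22, -0.03]
    - [0.33, -0.22, -0.03]
    - [0.33, -0.22, -0.03]
    - [0.33, -0.22, -0.03]
  gripper: [-1, -1, -1, -1, -1, -1, -1, -1, -1, -1, -1, -1]
  grip_force: 30

```text
time: 1.15
position: [0.4513, -0.2627, 0.2526]
tool_rot: [0.602, 0.798, 0.0, -0.0]
ft_force: [-1.2, -0.5, -0.2]
grip_width: 0.087
grip_force: 0.0
```

```bash
python3 - <<'E'
from h import *
st();delta([.62,-.02,.25],down(np.radians(22)))
c=lambda x,y:np.array((130+x/2.58,105+y/2.58))
x=np.load('rack.npy');M=R.from_euler('ZY',[x[3],-.12]).as_matrix();t=x[:3]
def inr(n,x,y,z):
    o,d=ray('top0',*c(x,y));o=M.T@(o-t);d=M.T@d;q=o+d*(z-o[2])/d[2];print(n,'rack',q.round(4))
inr('end',213,122,.04);inr('end',256,155,.04);inr('end',75,290,.04);inr('end',120,322,.04)
E
```

```text
t 1.15 p [ 0.4513 -0.2627  0.2526] yaw_y 15.95 z [-0.  0. -1.] F [-1.2 -0.5 -0.2] w 0.087 gf 0.0 q [-0.74  0.35  1.65  0.    1.14 -1.02]
t 1.1 dpos [0.187, 0.2289, 0.0026] drot [-0.0, -0.01, -6.05]
end rack [ 0.0737 -0.1163  0.04  ]
end rack [ 0.0143 -0.1176  0.04  ]
end rack [0.0712 0.1208 0.04  ]
end rack [0.0118 0.118  0.04  ]
```

Call:
arm_command:
  delta_rot:
    - [0, 0, -6]
    - [0, 0, -6]
    - [0, 0, -6]
    - [0, 0, -6]
    - [0, 0, -6]
    - [0, 0, -6]
    - [0, 0, -6]
    - [0, 0, -6]
    - [0, 0, -6]
    - [0, 0, -6]
    - [0, 0, -6]
  delta_pos:
    - [0.187, 0.229, 0.003]
    - [0.187, 0.229, 0.003]
    - [0.187, 0.229, 0.003]
    - [0.187, 0.229, 0.003]
    - [0.187, 0.229, 0.003]
    - [0.187, 0.229, 0.003]
    - [0.187, 0.229, 0.003]
    - [0.187, 0.229, 0.003]
    - [0.187, 0.229, 0.003]
    - [0.187, 0.229, 0.003]
    - [0.187, 0.229, 0.003]
  gripper: [-1, -1, -1, -1, -1, -1, -1, -1, -1, -1, -1]

```text
time: 2.07
position: [0.6206, -0.0247, 0.2492]
tool_rot: [0.564, 0.826, -0.001, -0.001]
ft_force: [0.6, 0.2, -0.6]
grip_width: 0.0872
grip_force: 0.0
```

```bash
python3 - <<'E'
from h import *
st(); i=snap('wrist','w1'); cv2.imwrite('pics/w1b.png',cv2.resize(i,(800,500)))
E
```

```text
t 2.07 p [ 0.6206 -0.0247  0.2492] yaw_y 21.33 z [-0.001 -0.    -1.   ] F [ 0.6  0.2 -0.6] w 0.0872 gf 0.0 q [-0.22  0.5   1.41 -0.    1.24 -0.59]
```

View pics/w1b.png

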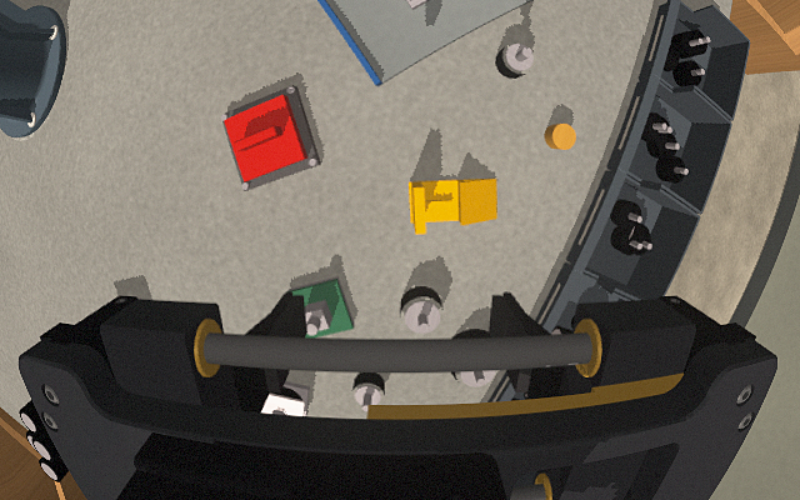

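The wrist view clearly shows the chock (handle at 418,208, nose at 497,200), the cover (265,140) and the topfit.

```bash
python3 - <<'E'
from h import *
i=cv2.imread('pics/w1.png')[55:190,170:410]
cv2.imwrite('pics/c3.png',cv2.resize(i,None,fx=3.3,fy=3.3,interpolation=cv2.INTER_CUBIC))
E
```

```text
(no output)
```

View pics/c3.png

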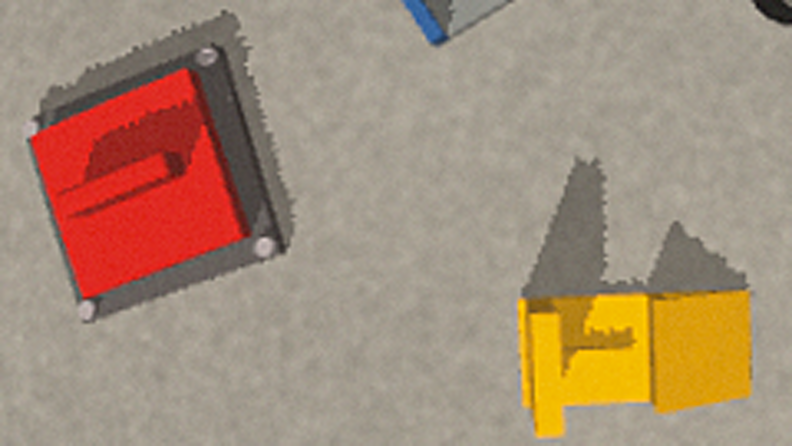

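```bash
python3 - <<'E'
from h import *
c=lambda x,y:(170+x/3.3,55+y/3.3)
def P(x,y,z): return at('w1',*c(x,y),z)
n=[P(750,290,.003),P(750,396,.003)];t=[P(519,300,.004),P(524,403,.004)];h=[P(*a,.058) for a in((527,312),(560,312),(564,435),(535,437))]
N=np.mean(n,0);T=np.mean(t,0);H=np.mean(h,0)
print(N,T,H,np.linalg.norm(N-T),np.linalg.norm(n[0]-n[1]),np.linalg.norm(h[1]-h[2]),np.linalg.norm(h[0]-h[1]))
d=N-T;print('yaw',np.degrees(np.arctan2(d[1],d[0])),'hy',np.degrees(np.arctan2(*(h[1]-h[2])[:2]))) 
b=[P(*a,.014) for a in((206,57),(264,246),(88,311),(33,130))];B=np.mean(b,0)
print('base',B,[np.linalg.norm(b[i]-b[i-1]).round(4) for i in range(4)],[np.degrees(np.arctan2(*(b[i]-b[i-1])[[1,0]])).round(1) for i in range(4)])
r=[P(*a,.04) for a in((57,193),(165,155),(183,170),(75,215))];print('rib',np.mean(r,0),np.linalg.norm(r[0]-r[1]),np.degrees(np.arctan2(*(r[1]-r[0])[[1,0]])))
cc=[P(*a,.016) for a in((190,68),(250,236),(83,297),(32,140))];print('cover',np.mean(cc,0),[np.linalg.norm(cc[i]-cc[i-1]).round(4) for i in range(4)])
cx,sx=np.cos(np.radians(22)),np.sin(np.radians(22))
E
```

```text
[0.71406772 0.03278015 0.003     ] [ 0.62769489 -0.00595569  0.004     ] [ 0.63435929 -0.00327529  0.058     ] 0.09466642045604155 0.04434547400157435 0.044122432649161915 0.01149708908099469
yaw 24.154926294554983 hy -24.031149967269826
base [0.46111825 0.00581102 0.014     ] [np.float64(0.0793), np.float64(0.0802), np.float64(0.0799), np.float64(0.08)] [np.float64(38.4), np.float64(-52.3), np.float64(-141.7), np.float64(127.2)]
rib [0.45976067 0.00612843 0.04      ] 0.04622986344675002 35.42750395134689
cover [0.45820591 0.0051465  0.016     ] [np.float64(0.0732), np.float64(0.0723), np.float64(0.0755), np.float64(0.0696)]
```

```bash
python3 - <<'E'
from h import *
st();delta([.6345,-.003,.024],down(np.radians(24.1)))
E
```

```text
t 2.12 p [ 0.6207 -0.025   0.2494] yaw_y 21.28 z [-0.001 -0.    -1.   ] F [ 0.7 -0.3  0.4] w 0.0869 gf 0.0 q [-0.22  0.49  1.41 -0.    1.24 -0.59]
t 2.1 dpos [0.0155, 0.0211, 0.2254] drot [-0.06, -0.01, -2.82]
```

Call:
arm_command:
  delta_rot:
    - [0, 0, -2.8]
    - [0, 0, -2.8]
    - [0, 0, -2.8]
    - [0, 0, -2.8]
    - [0, 0, -2.8]
    - [0, 0, -2.8]
    - [0, 0, -2.8]
    - [0, 0, -2.8]
    - [0, 0, -2.8]
    - [0, 0, -2.8]
    - [0, 0, -2.8]
  delta_pos:
    - [0.0155, 0.021, 0.04]
    - [0.0155, 0.021, 0.08]
    - [0.0155, 0.021, 0.12]
    - [0.0155, 0.021, 0.14]
    - [0.0155, 0.021, 0.14]
    - [0.0155, 0.021, 0.16]
    - [0.0155, 0.021, 0.18]
    - [0.0155, 0.021, 0.2]
    - [0.0155, 0.021, 0.215]
    - [0.0155, 0.021, 0.225]
    - [0.0155, 0.021, 0.225]
  gripper: [0.31, 0.31, 0.31, 0.31, 0.31, 0.31, 0.31, 0.31, 0.31, 0.31, 0.31]

```text
time: 3.03
position: [0.635, -0.0025, 0.0241]
tool_rot: [0.544, 0.839, -0.0, -0.001]
ft_force: [-0.6, 0.5, 0.6]
grip_width: 0.0314
grip_force: 0.0
```

Call:
arm_command:
  delta_rot:
    - [0, 0, 0]
    - [0, 0, 0]
    - [0, 0, 0]
    - [0, 0, 0]
    - [0, 0, 0]
    - [0, 0, 0]
    - [0, 0, -0.1]
    - [0, 0, 0]
    - [0, 0, 0]
  delta_pos:
    - [0, 0, 0]
    - [0, 0, 0]
    - [0, 0, 0]
    - [0, 0, 0]
    - [0, 0, 0]
    - [0, 0, -0.03]
    - [0, 0, -0.07]
    - [0, 0, -0.1]
    - [0, 0, -0.1]
  gripper: [1, 1, 1, 1, 1, 1, 1, 1, 1]
  grip_force: 40

```text
time: 3.78
position: [0.6404, -0.0019, 0.1313]
tool_rot: [0.543, 0.84, 0.003, 0.006]
ft_force: [0.9, 0.6, -2.6]
grip_width: 0.0101
grip_force: 40.0
```

```bash
python3 - <<'E'
from h import *
st(); x=np.load('rack.npy');M=R.from_euler('ZY',[x[3],-.12]).as_matrix();t=x[:3]
# chock frame at end: rotation M (x up slope). grasp: tool TCP at chock (-.087,0,.024)
def tgt(cx,cz):  # nose at rack x=cx, underside z=cz
    return t+M@np.array([cx-.087,0.0,cz+.024])
T=np.stack([-(M[:,1])*-1,M[:,0],-M[:,2]],1); T[:,0]=np.cross(T[:,1],T[:,2])
print(T.round(3))
for a in [(0,.08),(0,.004),(.03,0)]: print(a,tgt(*a).round(4)); delta(tgt(*a),T)
E
```

```text
t 3.78 p [ 0.6404 -0.0019  0.1313] yaw_y 24.2 z [ 0.014 -0.002 -1.   ] F [ 0.9  0.6 -2.6] w 0.0101 gf 40.0 q [-0.18  0.65  1.48  0.    0.99 -0.6 ]
[[-0.799  0.596  0.072]
 [ 0.601  0.794  0.096]
 [-0.     0.12  -0.993]]
(0, 0.08) [0.4318 0.2117 0.1225]
t 3.8 dpos [0.2803, -0.1028, 0.0054] drot [-6.18, 2.32, -28.81]
(0, 0.004) [0.4373 0.219  0.0471]
t 3.8 dpos [0.2853, -0.0957, 0.0809] drot [-6.18, 2.32, -28.81]
(0.03, 0) [0.4555 0.2432 0.0467]
t 3.8 dpos [0.2999, -0.0692, 0.0815] drot [-6.18, 2.32, -28.81]
```

Call:
arm_command:
  delta_rot:
    - [0, 0, -5]
    - [-1, 0.4, -10]
    - [-2, 0.8, -15]
    - [-4, 1.5, -20]
    - [-6.2, 2.3, -28.8]
    - [-6.2, 2.3, -28.8]
    - [-6.2, 2.3, -28.8]
    - [-6.2, 2.3, -28.8]
    - [-6.2, 2.3, -28.8]
    - [-6.2, 2.3, -28.8]
    - [-6.2, 2.3, -28.8]
    - [-6.2, 2.3, -28.8]
  delta_pos:
    - [0.035, -0.013, -0.01]
    - [0.07, -0.025, -0.02]
    - [0.105, -0.04, -0.02]
    - [0.14, -0.05, -0.02]
    - [0.175, -0.065, -0.02]
    - [0.21, -0.077, -0.01]
    - [0.245, -0.09, 0.0]
    - [0.27, -0.1, 0.0]
    - [0.28, -0.103, 0.0]
    - [0.28, -0.103, 0.0]
    - [0.28, -0.103, 0.0]
    - [0.28, -0.103, 0.0]
  gripper: [1, 1, 1, 1, 1, 1, 1, 1, 1, 1, 1, 1]

```text
time: 4.78
position: [0.4288, 0.2115, 0.1247]
tool_rot: [0.317, 0.947, 0.056, 0.014]
ft_force: [0.9, -0.6, -3.7]
grip_width: 0.01
grip_force: 40.0
```

```bash
python3 - <<'E'
from h import *
st(); i=snap('wrist','w2'); cv2.imwrite('pics/w2b.png',cv2.resize(i,(800,500)))
x=np.load('rack.npy');M=R.from_euler('ZY',[x[3],-.12]).as_matrix();t=x[:3]
T=np.stack([np.cross(M[:,0],-M[:,2]),M[:,0],-M[:,2]],1)
for a in [(0,.0)]: delta(t+M@np.array([a[0]-.087,0.0,a[1]+.024]),T)
E
```

```text
t 4.78 p [0.4288 0.2115 0.1247] yaw_y 52.97 z [ 0.061  0.098 -0.993] F [ 0.9 -0.6 -3.7] w 0.01 gf 40.0 q [ 0.17  0.47  1.96  0.14  0.64 -0.87]
t 4.8 dpos [-0.0029, 0.0023, 0.0824] drot [-0.28, -0.55, -0.15]
```

View pics/w2b.png

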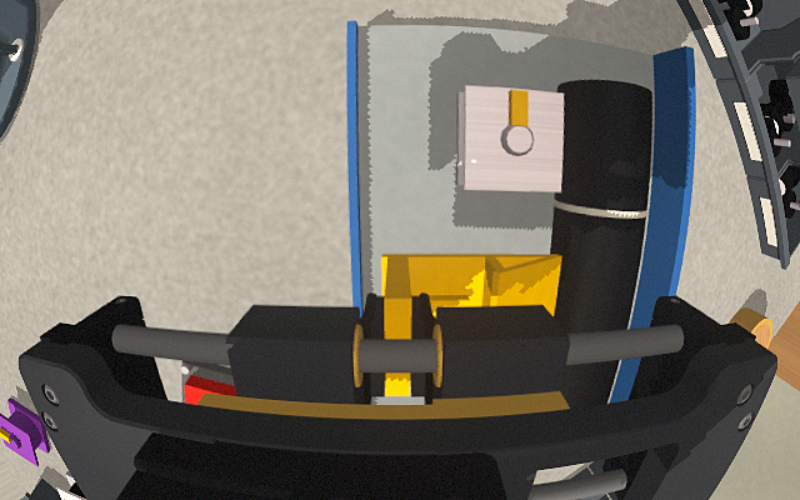

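```bash
python3 - <<'E'
from h import *
x=np.load('rack.npy');M=R.from_euler('ZY',[x[3],-.12]).as_matrix();t=x[:3]
def inr(n,x,y,z):
    o,d=ray('w2',x*.8,y*.8);o=M.T@(o-t);d=M.T@d;q=o+d*(z-o[2])/d[2];print(n,'rack',q.round(4))
inr('spig',517,139,.043);inr('key end',519,92,.043)
for a in [(464,86),(564,93),(563,191),(461,189)]: inr('c',*a,.036)
inr('lip',357,200,.012);inr('lip end',350,22,.012);inr('ring hi',645,213,.032);inr('ring low',553,205,.032);inr('rend',560,90,.032);inr('rend',651,95,.032)
inr('nose',562,257,.083);inr('tail',382,257,.083);inr('upst',690,48,.042)
E
```

```text
spig rack [-0.0172  0.0844  0.043 ]
key end rack [-0.0162  0.1132  0.043 ]
c rack [-0.0486  0.1158  0.036 ]
c rack [0.0166 0.1167 0.036 ]
c rack [0.018  0.0532 0.036 ]
c rack [-0.0498  0.0524  0.036 ]
lip rack [-0.1161  0.0422  0.012 ]
lip end rack [-0.1202  0.1651  0.012 ]
ring hi rack [0.0896 0.0406 0.032 ]
ring low rack [0.0131 0.0433 0.032 ]
rend rack [0.0155 0.119  0.032 ]
rend rack [0.0896 0.126  0.032 ]
nose rack [-0.0003  0.0227  0.083 ]
tail rack [-0.0963  0.0228  0.083 ]
upst rack [0.1224 0.1669 0.042 ]
```

Call:
arm_command:
  delta_rot:
    - [-0.2, -0.4, 0]
    - [-0.2, -0.5, 0]
    - [-0.2, -0.5, 0]
    - [-0.2, -0.5, 0]
    - [-0.2, -0.5, 0]
    - [-0.2, -0.5, 0]
  delta_pos:
    - [-0.002, 0.001, 0.03]
    - [-0.003, 0.002, 0.055]
    - [-0.003, 0.002, 0.07]
    - [-0.003, 0.002, 0.077]
    - [-0.003, 0.002, 0.077]
    - [-0.003, 0.002, 0.077]
  gripper: [1, 1, 1, 1, 1, 1]

```text
time: 5.33
position: [0.4364, 0.218, 0.0487]
tool_rot: [0.318, 0.946, 0.056, 0.018]
ft_force: [-0.9, -3.4, 1.5]
grip_width: 0.0096
grip_force: 40.0
```

Call:
arm_command:
  delta_rot:
    - [0, 0, 0]
    - [0, 0, 0]
    - [0, 0, 0]
    - [0, 0, 0]
  delta_pos:
    - [0, 0, 0.002]
    - [0, 0, 0.004]
    - [0, 0, 0.005]
    - [0, 0, 0.005]
  gripper: [1, 1, 1, 1]

```text
time: 5.67
position: [0.4365, 0.218, 0.0483]
tool_rot: [0.317, 0.947, 0.057, 0.019]
ft_force: [-9.0, -12.8, 50.3]
grip_width: 0.0095
grip_force: 40.0
```

```bash
python3 - <<'E'
from h import *
st()
x=np.load('rack.npy');M=R.from_euler('ZY',[x[3],-.12]).as_matrix();t=x[:3]
print(M.T@(status.get_obs()['position']-t), M.T@status.get_obs()['ft_force'])
E
```

```text
t 5.67 p [0.4365 0.218  0.0483] yaw_y 52.99 z [ 0.073  0.096 -0.993] F [ -9.  -12.8  50.3] w 0.0095 gf 40.0 q [ 0.18  0.63  1.99  0.19  0.43 -0.92]
[-8.80660920e-02  6.40081977e-05  2.93662212e-02] [-9.49114489 -0.45587504 51.84879795]
```

Call:
arm_command:
  delta_rot:
    - [0, 0, 0]
    - [0, 0, 0]
    - [0, 0, 0]
    - [0, 0, 0]
    - [0, 0, 0]
    - [0, 0, 0]
    - [0, 0, 0]
  delta_pos:
    - [0, 0, -0.003]
    - [0, 0, -0.0048]
    - [0, 0.006, -0.0048]
    - [0, 0.012, -0.0048]
    - [0, 0.018, -0.0048]
    - [0, 0.022, -0.0048]
    - [0, 0.022, -0.0048]
  gripper: [1, 1, 1, 1, 1, 1, 1]

```text
time: 6.25
position: [0.4447, 0.2351, 0.0507]
tool_rot: [0.316, 0.947, 0.053, 0.014]
ft_force: [-8.9, -10.6, 17.2]
grip_width: 0.0101
grip_force: 40.0
```

Call:
arm_command:
  delta_rot:
    - [0, 0, 0]
    - [0, 0, 0]
    - [0, 0, 0]
  delta_pos:
    - [0, 0.002, 0]
    - [0, 0.004, 0]
    - [0, 0.004, 0]
  gripper: [1, 1, 1]

```text
time: 6.5
position: [0.4462, 0.2377, 0.051]
tool_rot: [0.316, 0.947, 0.053, 0.013]
ft_force: [-9.7, -13.3, 17.8]
grip_width: 0.0101
grip_force: 40.1
```

```bash
python3 - <<'E'
from h import *
st()
x=np.load('rack.npy');M=R.from_euler('ZY',[x[3],-.12]).as_matrix();t=x[:3]
print(M.T@(status.get_obs()['position']-t), M.T@status.get_obs()['ft_force'])
E
```

```text
t 6.5 p [0.4462 0.2377 0.051 ] yaw_y 53.05 z [ 0.058  0.092 -0.994] F [ -9.7 -13.3  17.8] w 0.0101 gf 40.1 q [ 0.22  0.64  1.94  0.16  0.49 -0.85]
[-0.06635347  0.00409012  0.02946982] [-14.20120328  -0.24085671  19.67331859]
```

Call:
arm_command:
  delta_rot:
    - [0, 0, 0]
    - [0, 0, 0]
    - [0, 0, 0]
    - [0, 0, 0]
  delta_pos:
    - [0.002, 0.002, -0.0018]
    - [0.003, 0.004, -0.0018]
    - [0.003, 0.006, -0.0018]
    - [0.003, 0.006, -0.0018]
  gripper: [1, 1, 1, 1]

```text
time: 6.83
position: [0.4517, 0.2464, 0.0528]
tool_rot: [0.317, 0.947, 0.056, 0.017]
ft_force: [-2.3, -0.5, -3.9]
grip_width: 0.0096
grip_force: 40.0
```

```bash
python3 - <<'E'
from h import *
st()
x=np.load('rack.npy');M=R.from_euler('ZY',[x[3],-.12]).as_matrix();t=x[:3]
print(M.T@(status.get_obs()['position']-t), M.T@status.get_obs()['ft_force'])
i=snap('wrist','w3'); cv2.imwrite('pics/w3b.png',cv2.resize(i[60:320,250:600],None,fx=2.2,fy=2.2,interpolation=cv2.INTER_CUBIC))
E
```

```text
t 6.83 p [0.4517 0.2464 0.0528] yaw_y 53.01 z [ 0.067  0.095 -0.993] F [-2.3 -0.5 -3.9] w 0.0096 gf 40.0 q [ 0.23  0.64  1.92  0.16  0.5  -0.83]
[-0.05593688  0.00492967  0.02997917] [-2.23694374  1.47685264 -3.63013442]
```

View pics/w3b.png

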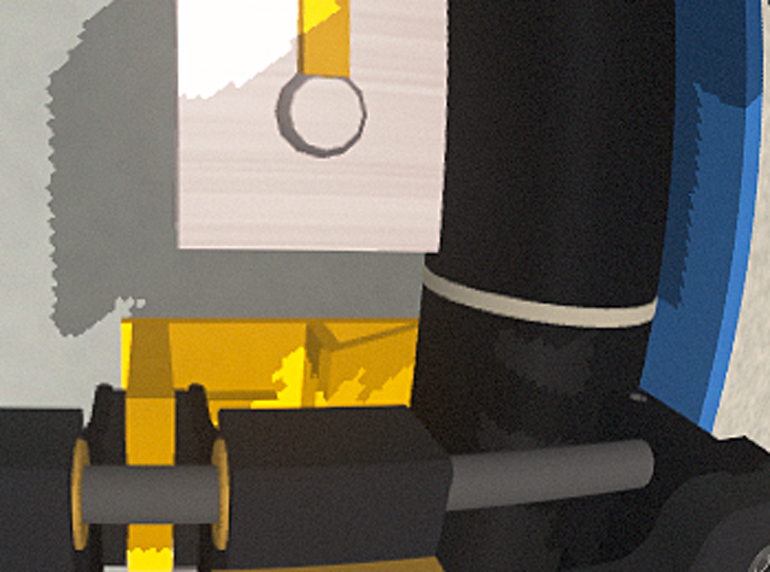

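Call:
arm_command:
  delta_rot:
    - [0, 0, 0]
    - [0, 0, 0]
    - [0, 0, 0]
    - [0, 0, 0]
  delta_pos:
    - [-0.002, 0.0, 0.0004]
    - [-0.004, 0.001, 0.0004]
    - [-0.005, 0.002, 0.0004]
    - [-0.005, 0.002, 0.0004]
  gripper: [1, 1, 1, 1]

```text
time: 7.22
position: [0.4562, 0.2445, 0.0531]
tool_rot: [0.317, 0.947, 0.056, 0.016]
ft_force: [-2.0, -1.6, -4.7]
grip_width: 0.0093
grip_force: 40.0
```

```bash
cat >> h.py <<'E'
def rk():
    x=np.load('rack.npy');M=R.from_euler('ZY',[x[3],-.12]).as_matrix();o=status.get_obs()
    print('rack',(M.T@(o['position']-x[:3])).round(4),'F',(M.T@o['ft_force']).round(1))
E
python3 -c "
from h import *
rk()"
```

```text
rack [-0.0547  0.0002  0.0302] F [-3.   0.7 -4.4]
```

Call:
arm_command:
  delta_rot:
    - [0, 0, 0]
    - [0, 0, 0]
    - [0, 0, 0]
  delta_pos:
    - [0, 0.001, 0]
    - [0, 0.002, 0]
    - [0, 0.002, 0]
  gripper: [1, 1, 1]

```text
time: 7.47
position: [0.4589, 0.2464, 0.0537]
tool_rot: [0.317, 0.947, 0.056, 0.018]
ft_force: [-1.0, -0.8, -4.9]
grip_width: 0.01
grip_force: 40.0
```

```bash
python3 -c "
from h import *
rk()"
```

```text
rack [-0.0515 -0.0008  0.0304] F [-1.8  0.3 -4.7]
```

```bash
python3 - <<'E'
from h import *
i=snap('wrist','w4'); cv2.imwrite('pics/w4b.png',cv2.resize(i[60:320,250:600],None,fx=2.2,fy=2.2,interpolation=cv2.INTER_CUBIC))
i=snap('scene','s4'); cv2.imwrite('pics/s4b.png',cv2.resize(i[170:290,330:500],None,fx=4.5,fy=4.5,interpolation=cv2.INTER_CUBIC))
a=cv2.imread('pics/w4b.png');b=cv2.imread('pics/s4b.png');print(a.shape,b.shape)
s=np.hstack([cv2.resize(a,(420,312)),cv2.resize(b,(380,268),interpolation=cv2.INTER_AREA)[:268].copy() if 0 else cv2.copyMakeBorder(cv2.resize(b,(380,268)),0,44,0,0,cv2.BORDER_CONSTANT)])
cv2.imwrite('pics/cmp.png',s)
E
```

```text
(572, 770, 3) (540, 765, 3)
```

View pics/cmp.png

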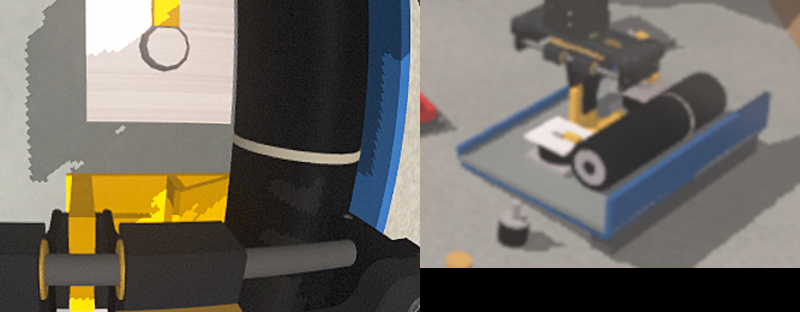

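The ring and roller edge moved with the camera, so the roller is in contact, pushed about 4 mm uphill. I'll set the chock down and release it.

Call:
arm_command:
  delta_rot:
    - [0, 0, 0]
    - [0, 0, 0]
    - [0, 0, 0]
  delta_pos:
    - [0, 0, 0.0005]
    - [0, 0, 0.001]
    - [0, 0, 0.001]
  gripper: [1, 1, 1]

```text
time: 7.82
position: [0.4588, 0.2464, 0.053]
tool_rot: [0.317, 0.947, 0.056, 0.018]
ft_force: [-1.4, -1.2, -3.3]
grip_width: 0.01
grip_force: 40.0
```

```bash
python3 -c "
from h import *
rk()"
```

```text
rack [-0.0516 -0.0007  0.0296] F [-2.2  0.4 -3. ]
```

Call:
arm_command:
  delta_rot:
    - [0, 0, 0]
    - [0, 0, 0]
    - [0, 0, 0]
    - [0, 0, 0]
    - [0, 0, 0]
    - [0, 0, 0]
    - [0, 0, 0]
    - [0, 0, 0]
  delta_pos:
    - [0, 0, 0.0005]
    - [0, 0, 0.0005]
    - [0, 0, 0.0005]
    - [0, 0, 0.0005]
    - [0, 0, 0.0005]
    - [0, 0, 0.0005]
    - [0, 0, 0.0005]
    - [0, 0, 0.0005]
  gripper: [1, 1, 0.4, 0.4, 0.4, 0.4, 0.4, 0.4]

```text
time: 8.48
position: [0.4583, 0.2465, 0.0521]
tool_rot: [0.317, 0.947, 0.056, 0.017]
ft_force: [-0.2, 0.8, -0.1]
grip_width: 0.0251
grip_force: 0.0
```

```bash
python3 -c "
from h import *
rk();st()"
```

```text
rack [-0.052  -0.0003  0.0289] F [ 0.4  0.6 -0.2]
t 8.48 p [0.4583 0.2465 0.0521] yaw_y 52.98 z [ 0.068  0.095 -0.993] F [-0.2  0.8 -0.1] w 0.0251 gf 0.0 q [ 0.23  0.64  1.91  0.16  0.51 -0.83]
```

Call:
arm_command:
  delta_rot:
    - [0, 0, 0]
    - [0, 0, 0]
    - [0, 0, 0]
    - [0, 0, 0]
    - [0, 0, 0]
    - [0, 0, 0]
    - [0, 0, 0]
    - [0, 0, 0]
  delta_pos:
    - [0, 0, -0.02]
    - [0, 0, -0.05]
    - [0, 0, -0.09]
    - [0, 0, -0.13]
    - [0, 0, -0.17]
    - [0, 0, -0.19]
    - [0, 0, -0.19]
    - [0, 0, -0.19]
  gripper: [0.4, 0.4, 0.4, 0.4, 0.4, 0.4, 0.4, 0.4]

```text
time: 9.15
position: [0.4457, 0.2284, 0.2421]
tool_rot: [0.317, 0.947, 0.057, 0.019]
ft_force: [-0.3, -0.9, -0.5]
grip_width: 0.0259
grip_force: 0.0
```

```bash
python3 - <<'E'
from h import *
st(); snap('wrist','w5')
for a in((550,236),(610,232),(614,302),(553,305)): print('bin',at('top0',a[0]*.8,a[1]*.8,.06).round(3))
c=lambda x,y:(170+x/3.3,55+y/3.3)
r=[at('w1',*c(*a),.052) for a in((57,193),(165,155),(183,170),(75,215))];print('rib',np.mean(r,0),np.linalg.norm(r[0]-r[1]))
p=np.mean(r,0)
for y in(127.9,-52.1): delta([p[0],p[1],.13],down(np.radians(y)))
E
```

```text
t 9.15 p [0.4457 0.2284 0.2421] yaw_y 52.99 z [ 0.071  0.096 -0.993] F [-0.3 -0.9 -0.5] w 0.0259 gf 0.0 q [ 0.2   0.29  1.79  0.1   0.97 -0.78]
bin [ 0.542 -0.384  0.06 ]
bin [ 0.555 -0.524  0.06 ]
bin [ 0.393 -0.532  0.06 ]
bin [ 0.382 -0.391  0.06 ]
rib [0.46406033 0.0074381  0.052     ] 0.044741243562198024
t 9.2 dpos [-0.1487, -0.1764, 0.0902] drot [5.84, 4.22, -74.82]
t 9.2 dpos [-0.1487, -0.1764, 0.0902] drot [4.53, -6.27, 104.95]
```

Call:
arm_command:
  delta_rot:
    - [3.6, -5, 84]
    - [3.6, -5, 84]
    - [3.6, -5, 84]
    - [3.6, -5, 84]
    - [3.6, -5, 84]
    - [3.6, -5, 84]
    - [3.6, -5, 84]
    - [3.6, -5, 84]
    - [3.6, -5, 84]
    - [3.6, -5, 84]
    - [3.6, -5, 84]
    - [3.6, -5, 84]
  delta_pos:
    - [-0.149, -0.176, 0.04]
    - [-0.149, -0.176, 0.05]
    - [-0.149, -0.176, 0.06]
    - [-0.149, -0.176, 0.09]
    - [-0.149, -0.176, 0.09]
    - [-0.149, -0.176, 0.09]
    - [-0.149, -0.176, 0.09]
    - [-0.149, -0.176, 0.09]
    - [-0.149, -0.176, 0.09]
    - [-0.149, -0.176, 0.09]
    - [-0.149, -0.176, 0.09]
    - [-0.149, -0.176, 0.09]
  gripper: [0.3, 0.3, 0.3, 0.3, 0.3, 0.3, 0.3, 0.3, 0.3, 0.3, 0.3, 0.3]

```text
time: 10.2
position: [0.4634, 0.008, 0.1283]
tool_rot: [0.872, 0.489, 0.011, 0.002]
ft_force: [-0.2, 1.1, 0.5]
grip_width: 0.03
grip_force: 0.0
```

```bash
python3 - <<'E'
from h import *
st()
delta([.463,.0065,.031],down(np.radians(-52.1)))
E
```

```text
t 10.2 p [0.4634 0.008  0.1283] yaw_y -31.49 z [ 0.021  0.007 -1.   ] F [-0.2  1.1  0.5] w 0.03 gf 0.0 q [-0.23  0.46  1.94  0.02  0.72  0.3 ]
t 10.2 dpos [-0.0032, -0.0009, 0.0972] drot [0.64, -1.14, 20.62]
```

Call:
arm_command:
  delta_rot:
    - [0.6, -1.1, 20.6]
    - [0.6, -1.1, 20.6]
    - [0.6, -1.1, 20.6]
    - [0.6, -1.1, 20.6]
    - [0.6, -1.1, 20.6]
    - [0.6, -1.1, 20.6]
    - [0.6, -1.1, 20.6]
    - [0.6, -1.1, 20.6]
  delta_pos:
    - [-0.003, -0.001, 0]
    - [-0.003, -0.001, 0.01]
    - [-0.003, -0.001, 0.03]
    - [-0.003, -0.001, 0.06]
    - [-0.003, -0.001, 0.085]
    - [-0.003, -0.001, 0.097]
    - [-0.003, -0.001, 0.097]
    - [-0.003, -0.001, 0.097]
  gripper: [0.3, 0.3, 0.3, 0.3, 0.3, 0.3, 0.3, 0.3]

```text
time: 10.87
position: [0.4631, 0.0067, 0.0312]
tool_rot: [0.945, 0.328, 0.0, -0.0]
ft_force: [-0.4, 0.2, 0.7]
grip_width: 0.0303
grip_force: 0.0
```

Call:
arm_command:
  delta_rot:
    - [0, 0, 0]
    - [0, 0, 0]
    - [0, 0, 0]
    - [0, 0, 0]
    - [0, 0, 0]
    - [0, 0, 0]
    - [0, 0, 0]
    - [0, 0, 0]
    - [0, 0, 0]
    - [0, 0, 0]
  delta_pos:
    - [0, 0, 0]
    - [0, 0, 0]
    - [0, 0, 0]
    - [0, 0, 0]
    - [0, 0, -0.02]
    - [0, 0, -0.06]
    - [0, 0, -0.1]
    - [0, 0, -0.13]
    - [0, 0, -0.13]
    - [0, 0, -0.13]
  gripper: [1, 1, 1, 1, 1, 1, 1, 1, 1, 1]
  grip_force: 20

```text
time: 11.7
position: [0.4657, 0.0061, 0.1655]
tool_rot: [0.945, 0.328, 0.005, 0.003]
ft_force: [0.4, 0.2, -1.1]
grip_width: 0.0101
grip_force: 20.0
```

```bash
python3 - <<'E'
from h import *
st();snap('wrist','w6')
for y in (0,-25,-50): delta([.468,-.458,.15],down(np.radians(y)))
E
```

```text
t 11.7 p [0.4657 0.0061 0.1655] yaw_y -51.74 z [ 0.012 -0.002 -1.   ] F [ 0.4  0.2 -1.1] w 0.0101 gf 20.0 q [-0.23  0.4   1.89  0.    0.84  0.68]
t 11.8 dpos [-0.2847, 0.3669, 0.0148] drot [0.46, -0.12, -51.74]
t 11.8 dpos [-0.2847, 0.3669, 0.0148] drot [0.41, -0.22, -26.74]
t 11.8 dpos [-0.2847, 0.3669, 0.0148] drot [0.35, -0.3, -1.75]
```

Call:
arm_command:
  delta_rot:
    - [0.3, -0.2, -25]
    - [0.3, -0.2, -25]
    - [0.3, -0.2, -25]
    - [0.3, -0.2, -25]
    - [0.3, -0.2, -25]
    - [0.3, -0.2, -25]
    - [0.3, -0.2, -25]
    - [0.3, -0.2, -25]
    - [0.3, -0.2, -25]
    - [0.3, -0.2, -25]
    - [0.3, -0.2, -25]
    - [0.3, -0.2, -25]
  delta_pos:
    - [-0.024, 0.031, 0.01]
    - [-0.048, 0.062, 0.01]
    - [-0.072, 0.093, 0.01]
    - [-0.096, 0.124, 0.01]
    - [-0.12, 0.155, 0.01]
    - [-0.144, 0.186, 0.01]
    - [-0.168, 0.217, 0.01]
    - [-0.192, 0.248, 0.01]
    - [-0.216, 0.279, 0.01]
    - [-0.24, 0.31, 0.01]
    - [-0.265, 0.342, 0.01]
    - [-0.284, 0.366, 0.02]
  gripper: [1, 1, 1, 1, 1, 1, 1, 1, 1, 1, 1, 1]

```text
time: 12.75
position: [0.4678, -0.4608, 0.143]
tool_rot: [0.852, 0.524, -0.0, 0.001]
ft_force: [1.1, -0.4, 0.2]
grip_width: 0.0099
grip_force: 20.0
```

Call:
arm_command:
  delta_rot:
    - [0, 0, 0]
    - [0, 0, 0]
    - [0, 0, 0]
    - [0, 0, 0]
    - [0, 0, 0]
    - [0, 0, 0]
    - [0, 0, 0]
    - [0, 0, 0]
    - [0, 0, 0]
    - [0, 0, 0]
    - [0, 0, 0]
    - [0, 0, 0]
  delta_pos:
    - [0, 0, 0]
    - [0, 0, 0.02]
    - [0, 0, 0.05]
    - [0, 0, 0.085]
    - [0, 0, 0.085]
    - [0, 0, 0.085]
    - [0, 0, 0.085]
    - [0, 0, 0.085]
    - [0, 0, 0.06]
    - [0, 0, 0.03]
    - [0, 0, -0.01]
    - [0, 0, -0.05]
  gripper: [1, 1, 1, 1, 1, 0.4, 0.4, 0.4, 0.4, 0.4, 0.4, 0.4]

```text
time: 13.75
position: [0.4682, -0.4568, 0.1974]
tool_rot: [0.851, 0.524, 0.0, 0.001]
ft_force: [1.2, -0.6, -0.1]
grip_width: 0.0263
grip_force: 0.0
```

```bash
python3 - <<'E'
from h import *
st()
c=lambda x,y:(130+x/2.58,105+y/2.58)
# base key from w6: yellow blob near base
i=cv2.imread('pics/w6.png');h=cv2.cvtColor(i,cv2.COLOR_BGR2HSV)
m=cv2.inRange(h,(18,120,90),(35,255,255));n,l,s,ce=cv2.connectedComponentsWithStats(m)
for k in range(1,n):
    if s[k,4]>25: print('yel',s[k],ce[k].round(1),at('w6',*ce[k],.019).round(4))
for y in (0,-50): delta([.51,-.25,.27],down(np.radians(y)))
E
```

```text
t 13.75 p [ 0.4682 -0.4568  0.1974] yaw_y -26.74 z [ 0.001 -0.002 -1.   ] F [ 1.2 -0.6 -0.1] w 0.0263 gf 0.0 q [-0.94  0.59  1.38 -0.    1.16 -0.48]
yel [  87    0   66   79 3301] [121.6  40. ] [0.4706 0.2917 0.019 ]
yel [ 34  70  17  17 157] [41.9 77.7] [0.3663 0.3943 0.019 ]
yel [308 167  11  22 221] [313.  177.4] [0.4754 0.018  0.019 ]
yel [ 26 201   9  16  95] [ 29.9 208.7] [0.1845 0.3303 0.019 ]
yel [282 260   8  50 221] [284.9 284.4] [ 0.3566 -0.0334  0.019 ]
yel [347 260   7  50 215] [350.8 284.8] [ 0.4032 -0.094   0.019 ]
yel [ 158  313  298   22 3584] [317.8 325.3] [ 0.3325 -0.1008  0.019 ]
t 13.8 dpos [0.2034, -0.0556, -0.073] drot [0.1, 0.1, -26.74]
t 13.8 dpos [0.2034, -0.0556, -0.073] drot [0.14, 0.05, 23.26]
```

```bash
cat >> h.py <<'E'
def plate(fn,near,z,kind='white',N=None,rad=.06):
    """world-mapped min-area rect of a coloured patch whose rim is at height z, near a world xy"""
    i=cv2.imread(f'pics/{fn}.png');h=cv2.cvtColor(i,cv2.COLOR_BGR2HSV)
    yel=cv2.inRange(h,(18,120,90),(35,255,255))
    m={'white':cv2.inRange(h,(0,0,165),(180,45,255))|yel,'yellow':yel,'green':cv2.inRange(h,(65,80,40),(95,255,255))}[kind]
    u,v=proj(fn,[near[0],near[1],z]); e=np.linalg.norm(proj(fn,[near[0]+rad,near[1],z])-[u,v])
    k=np.zeros_like(m);cv2.circle(k,(int(u),int(v)),int(e),255,-1);m&=k
    m=cv2.morphologyEx(m,cv2.MORPH_CLOSE,np.ones((3,3),np.uint8))
    n,l,s,c=cv2.connectedComponentsWithStats(m)
    if n<2: print('none');return
    j=1+np.argmax(s[1:,4]);cs,_=cv2.findContours((l==j).astype(np.uint8),0,2)
    pts=max(cs,key=len)[:,0].astype(float);cc=pts.mean(0);pts+=.0
    W=np.array([at(fn,*p,z)[:2] for p in pts]);r=cv2.minAreaRect((W*1000).astype(np.float32))
    print(kind,'ctr',np.round(r[0],1),'size',np.round(r[1],1),'ang',round(r[2],1),'px',s[j],'cen',at(fn,*c[j],z)[:2].round(4));return np.array(r[0])/1000,r[2]
E
python3 - <<'E'
from h import *
delta([.5686,-.3102,.25],down(np.radians(-83.6)))
E
```

```text
t 13.8 dpos [0.176, 0.0238, -0.0528] drot [0.15, 0.01, 56.86]
```

Call:
arm_command:
  delta_rot:
    - [0, 0, 57]
    - [0, 0, 57]
    - [0, 0, 57]
    - [0, 0, 57]
    - [0, 0, 57]
    - [0, 0, 57]
    - [0, 0, 57]
    - [0, 0, 57]
    - [0, 0, 57]
    - [0, 0, 57]
    - [0, 0, 57]
  delta_pos:
    - [0.03, 0.005, -0.04]
    - [0.06, 0.01, -0.053]
    - [0.1, 0.015, -0.053]
    - [0.14, 0.02, -0.053]
    - [0.176, 0.024, -0.053]
    - [0.176, 0.024, -0.053]
    - [0.176, 0.024, -0.053]
    - [0.176, 0.024, -0.053]
    - [0.176, 0.024, -0.053]
    - [0.176, 0.024, -0.053]
    - [0.176, 0.024, -0.053]
  gripper: [-1, -1, -1, -1, -1, -1, -1, -1, -1, -1, -1]

```text
time: 14.67
position: [0.5689, -0.3107, 0.2484]
tool_rot: [0.998, 0.056, 0.001, 0.001]
ft_force: [0.3, 0.2, 0.2]
grip_width: 0.0849
grip_force: 0.0
```

```bash
python3 - <<'E'
from h import *
st();i=snap('wrist','w7');cv2.imwrite('pics/w7b.png',cv2.resize(i,(800,500)))
plate('w7',(.5686,-.3102),.036);plate('w7',(.571,-.33),.043,'yellow',rad=.025)
plate('w7',(.4464,-.3169),.036);plate('w7',(.435,-.326),.043,'yellow',rad=.025)
plate('w7',(.572,-.16),.014,'green')
E
```

```text
t 14.67 p [ 0.5689 -0.3107  0.2484] yaw_y -83.6 z [ 0.002 -0.002 -1.   ] F [0.3 0.2 0.2] w 0.0849 gf 0.0 q [-0.67  0.53  1.34 -0.    1.26  0.79]
white ctr [ 567.9 -315.4] size [119.8 105. ] ang 2.9 px [ 278  131   86   94 4068] cen [ 0.572  -0.3138]
yellow ctr [ 572.4 -329.3] size [10.  20.3] ang 12.3 px [325 174  17  10 138] cen [ 0.5724 -0.3293]
white ctr [ 453.  -314.3] size [66.7 68.3] ang 38.5 px [ 281  232   62   39 1321] cen [ 0.4617 -0.3159]
none
green ctr [ 576.3 -157.5] size [61.5 63.2] ang 36.8 px [ 178  128   57   61 1369] cen [ 0.5782 -0.1614]
```

View pics/w7b.png

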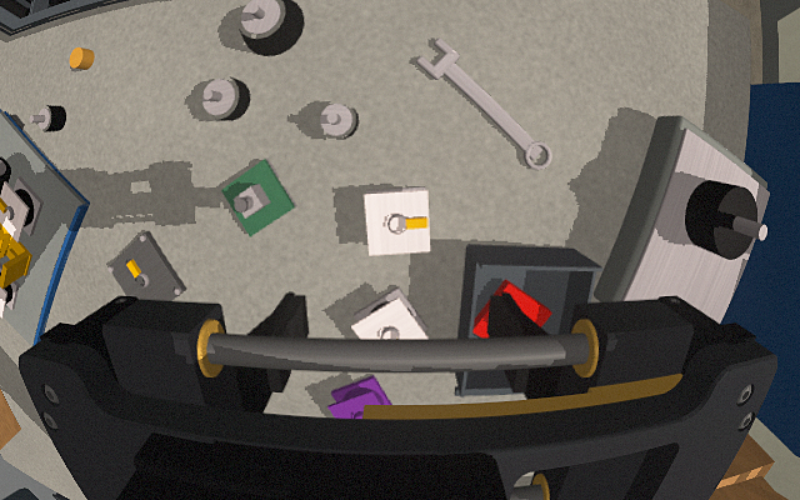

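The cover is in the bin, and mount3's top plate has corners near (364,195), (427,188), (432,247) and (370,256). The base with its key is bare at (147,265).

```bash
sed -i "s/(0,0,165),(180,45,255)/(0,0,188),(180,45,255)/" h.py; python3 - <<'E'
from h import *
w=[at('w7',x*.8,y*.8,.036)[:2] for x,y in((364,195),(427,188),(432,247),(370,256))]
print(np.mean(w,0).round(4),[np.linalg.norm(w[i]-w[i-1]).round(4) for i in range(4)],[np.degrees(np.arctan2(*(w[i]-w[i-1])[::-1])).round(1) for i in range(4)])
plate('w7',(.5686,-.3102),.036)
print('spig',at('w7',397*.8,224*.8,.043).round(4), 'key end',at('w7',427*.8,223*.8,.043).round(4))
print('base key',at('w7',126*.8,262*.8,.019),at('w7',142*.8,276*.8,.019))
i=cv2.imread('pics/w7.png');print(cv2.cvtColor(i,cv2.COLOR_BGR2HSV)[[195,160,160],[300,302,250]])
E
```

```text
[ 0.5698 -0.3121] [np.float64(0.0624), np.float64(0.0619), np.float64(0.0599), np.float64(0.0634)] [np.float64(10.9), np.float64(-77.2), np.float64(-167.8), np.float64(105.0)]
white ctr [ 569.2 -311.1] size [64.9 62.9] ang 9.9 px [ 291  151   53   54 2437] cen [ 0.5694 -0.3112]
spig [ 0.569 -0.311  0.043] key end [ 0.5733 -0.3399  0.043 ]
base key [0.48276032 0.02835015 0.019     ] [0.46716248 0.00268337 0.019     ]
[[ 11  15 244]
 [ 11  18 243]
 [ 21  28 157]]
```

```bash
python3 - <<'E'
from h import *
delta([.5692,-.3111,.013],down(np.radians(-80.5)))
E
```

```text
t 14.7 dpos [0.0001, -0.0, 0.2349] drot [0.1, -0.07, -3.15]
```

Call:
arm_command:
  delta_rot:
    - [0, 0, -3.1]
    - [0, 0, -3.1]
    - [0, 0, -3.1]
    - [0, 0, -3.1]
    - [0, 0, -3.1]
    - [0, 0, -3.1]
    - [0, 0, -3.1]
    - [0, 0, -3.1]
    - [0, 0, -3.1]
    - [0, 0, -3.1]
    - [0, 0, -3.1]
  delta_pos:
    - [0, 0, 0.04]
    - [0, 0, 0.08]
    - [0, 0, 0.12]
    - [0, 0, 0.15]
    - [0, 0, 0.18]
    - [0, 0, 0.205]
    - [0, 0, 0.222]
    - [0, 0, 0.232]
    - [0, 0, 0.235]
    - [0, 0, 0.235]
    - [0, 0, 0.235]
  gripper: [-1, -1, -1, -1, -1, -1, -1, -1, -1, -1, -1]

```text
time: 15.63
position: [0.5696, -0.3114, 0.013]
tool_rot: [0.997, 0.082, 0.001, 0.001]
ft_force: [0.6, -0.4, -0.7]
grip_width: 0.0869
grip_force: 0.0
```

Call:
arm_command:
  delta_rot:
    - [0, 0, 0]
    - [0, 0, 0]
    - [0, 0, 0]
    - [0, 0, 0]
    - [0, 0, 0]
    - [0, 0, 0]
    - [0, 0, 0]
    - [0, 0, 0]
    - [0, 0, 0]
    - [0, 0, 0]
    - [0, 0, 0]
  delta_pos:
    - [0, 0, 0]
    - [0, 0, 0]
    - [0, 0, 0]
    - [0, 0, 0]
    - [0, 0, 0]
    - [0, 0, 0]
    - [0, 0, -0.02]
    - [0, 0, -0.06]
    - [0, 0, -0.1]
    - [0, 0, -0.14]
    - [0, 0, -0.18]
  gripper: [1, 1, 1, 1, 1, 1, 1, 1, 1, 1, 1]
  grip_force: 40

```text
time: 16.55
position: [0.5678, -0.3097, 0.1923]
tool_rot: [0.997, 0.081, -0.001, -0.001]
ft_force: [1.2, -1.2, -3.2]
grip_width: 0.0604
grip_force: 40.0
```

```bash
python3 - <<'E'
from h import *
st()
# hover 45 mm behind base along tool x, yaw 38
M=down(np.radians(38));b=np.array([.4615,.006,0]);delta(b-.045*M[:,0]+[0,0,.23],M);print(M[:,0])
E
```

```text
t 16.55 p [ 0.5678 -0.3097  0.1923] yaw_y -80.65 z [-0.002  0.002 -1.   ] F [ 1.2 -1.2 -3.2] w 0.0604 gf 40.0 q [-0.67  0.59  1.4  -0.    1.15  0.74]
t 16.6 dpos [-0.0321, -0.2893, -0.0371] drot [-0.19, -0.04, -118.65]
[-0.61566148  0.78801075  0.        ]
```

Call:
arm_command:
  delta_rot:
    - [0, 0, -84]
    - [0, 0, -84]
    - [0, 0, -84]
    - [0, 0, -84]
    - [0, 0, -84]
    - [0, 0, -84]
    - [0, 0, -84]
    - [0, 0, -84]
    - [0, 0, -84]
    - [0, 0, -84]
    - [0, 0, -84]
    - [0, 0, -84]
  delta_pos:
    - [0, -0.02, -0.037]
    - [-0.005, -0.04, -0.037]
    - [-0.01, -0.07, -0.037]
    - [-0.015, -0.1, -0.037]
    - [-0.02, -0.13, -0.037]
    - [-0.022, -0.16, -0.037]
    - [-0.025, -0.19, -0.037]
    - [-0.028, -0.22, -0.037]
    - [-0.03, -0.25, -0.037]
    - [-0.032, -0.28, -0.037]
    - [-0.032, -0.289, -0.037]
    - [-0.032, -0.289, -0.037]
  gripper: [1, 1, 1, 1, 1, 1, 1, 1, 1, 1, 1, 1]

```text
time: 17.55
position: [0.4876, -0.0272, 0.2279]
tool_rot: [0.683, 0.731, -0.001, -0.002]
ft_force: [0.4, 0.4, -3.7]
grip_width: 0.0609
grip_force: 40.0
```

Call:
arm_command:
  delta_rot:
    - [0, 0, -7]
    - [0, 0, -14]
    - [0, 0, -21]
    - [0, 0, -28]
    - [0, 0, -34.6]
    - [0, 0, -34.6]
    - [0, 0, -34.6]
    - [0, 0, -34.6]
  delta_pos:
    - [0, 0, 0]
    - [0, 0, 0]
    - [0, 0, 0]
    - [0, 0, 0]
    - [0, 0, 0]
    - [0, 0, 0]
    - [0, 0, 0]
    - [0, 0, 0]
  gripper: [1, 1, 1, 1, 1, 1, 1, 1]

```text
time: 18.22
position: [0.4898, -0.0304, 0.2284]
tool_rot: [0.44, 0.898, -0.0, -0.0]
ft_force: [-0.1, -0.1, -4.0]
grip_width: 0.0611
grip_force: 40.0
```

```bash
python3 - <<'E'
from h import *
st();i=snap('wrist','w8');cv2.imwrite('pics/w8b.png',cv2.resize(i[90:290,180:480],None,fx=2.6,fy=2.6,interpolation=cv2.INTER_CUBIC))
E
```

```text
t 18.22 p [ 0.4898 -0.0304  0.2284] yaw_y 37.81 z [-0.001 -0.    -1.   ] F [-0.1 -0.1 -4. ] w 0.0611 gf 40.0 q [-0.29  0.34  1.75 -0.    1.05 -0.95]
```

View pics/w8b.png

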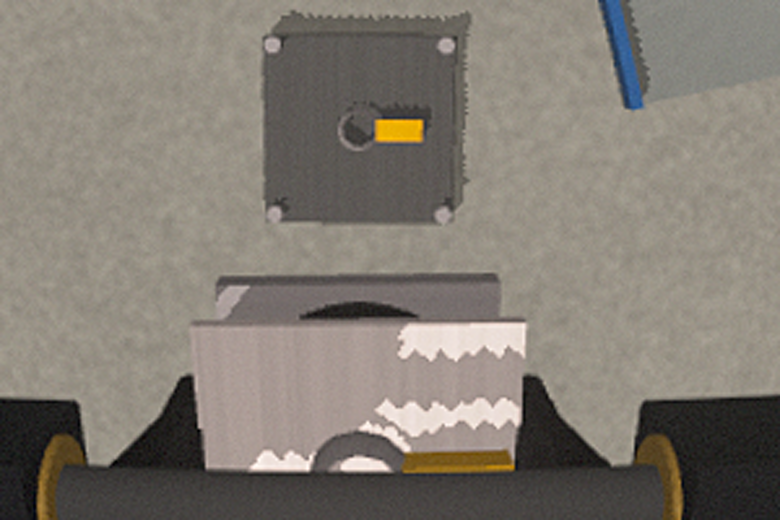

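Base is fully visible: bolts (273,46), (446,46), (443,214), (275,214), with the key pointing right at (399,131). The held mount's front edge runs (193,321) to (526,321) with its key the same way round.

```bash
python3 - <<'E'
from h import *
c=lambda x,y:(180+x/2.6,90+y/2.6)
P=lambda x,y,z:at('w8',*c(x,y),z)
b=[P(x,y,.014) for x,y in((273,46),(446,46),(443,214),(275,214))];B=np.mean(b,0);print('base',B.round(4),[np.linalg.norm(b[i]-b[i-1]).round(4) for i in range(4)],[np.degrees(np.arctan2(*(b[i]-b[i-1])[[1,0]])).round(1) for i in range(4)])
print('spig',P(359,130,.019).round(4),'keyend',P(423,130,.019).round(4))
o=json.load(open('pics/w8.json'));T=R.from_quat(o['q']).as_matrix();p=np.array(o['p'])
for n,x,y,z in[('fl',193,322,.023),('fr',526,321,.023),('foot l',217,284,-.005),('foot r',499,278,-.005),('spig',360,458,.03)]: print(n,(T.T@(P(x,y,p[2]+z)-p)).round(4))
k=np.degrees(np.arctan2(*(P(423,130,.019)-P(359,130,.019))[[1,0]]));print(k)
E
```

```text
base [0.4618 0.0063 0.014 ] [np.float64(0.0799), np.float64(0.0802), np.float64(0.0799), np.float64(0.0803)] [np.float64(127.6), np.float64(37.8), np.float64(-52.3), np.float64(-142.2)]
spig [0.4614 0.0066 0.019 ] keyend [0.4847 0.0248 0.019 ]
fl [ 0.0301 -0.0306 -0.023 ]
fr [ 0.0303  0.0314 -0.023 ]
foot l [ 0.0296 -0.0309  0.005 ]
foot r [0.031  0.0309 0.005 ]
spig [ 0.0057  0.0005 -0.03  ]
38.13733686370335
```

```bash
python3 - <<'E'
from h import *
M=down(np.radians(37.9));delta(np.array([.4616,.0064,.036])+.0006*M[:,0],M)
E
```

```text
t 18.3 dpos [0.047, 0.0004, 0.1925] drot [-0.04, -0.01, -0.06]
```

Call:
arm_command:
  delta_rot:
    - [0, 0, 0]
    - [0, 0, 0]
    - [0, 0, 0]
    - [0, 0, 0]
    - [0, 0, 0]
    - [0, 0, 0]
    - [0, 0, 0]
    - [0, 0, 0]
    - [0, 0, 0]
    - [0, 0, 0]
  delta_pos:
    - [0.02, 0, 0.02]
    - [0.04, 0, 0.05]
    - [0.047, 0.0004, 0.085]
    - [0.047, 0.0004, 0.12]
    - [0.047, 0.0004, 0.15]
    - [0.047, 0.0004, 0.175]
    - [0.047, 0.0004, 0.187]
    - [0.047, 0.0004, 0.192]
    - [0.047, 0.0004, 0.192]
    - [0.047, 0.0004, 0.192]
  gripper: [1, 1, 1, 1, 1, 1, 1, 1, 1, 1]

```text
time: 19.1
position: [0.4624, 0.0065, 0.037]
tool_rot: [0.439, 0.898, -0.0, 0.001]
ft_force: [0.0, -0.8, -3.5]
grip_width: 0.0606
grip_force: 40.0
```

```bash
python3 - <<'E'
from h import *
st();M=down(np.radians(37.9));delta(np.array([.4616,.0064,.0255])+.0006*M[:,0],M)
E
```

```text
t 19.1 p [0.4624 0.0065 0.037 ] yaw_y 37.91 z [ 0.001 -0.001 -1.   ] F [ 0.  -0.8 -3.5] w 0.0606 gf 40.0 q [-0.23  0.66  1.98 -0.    0.51 -0.89]
t 19.1 dpos [0.001, -0.0007, 0.0115] drot [0.02, 0.07, 0.01]
```

Call:
arm_command:
  delta_rot:
    - [0, 0, 0]
    - [0, 0, 0]
    - [0, 0, 0]
    - [0, 0, 0]
    - [0, 0, 0]
  delta_pos:
    - [0.001, -0.0006, 0.003]
    - [0.001, -0.0006, 0.006]
    - [0.001, -0.0006, 0.009]
    - [0.001, -0.0006, 0.011]
    - [0.001, -0.0006, 0.011]
  gripper: [1, 1, 1, 1, 1]

```text
time: 19.52
position: [0.4606, 0.0071, 0.0256]
tool_rot: [0.439, 0.899, -0.0, 0.0]
ft_force: [0.7, -1.0, -3.0]
grip_width: 0.061
grip_force: 40.0
```

```bash
python3 - <<'E'
from h import *
st()
E
```

```text
t 19.52 p [0.4606 0.0071 0.0256] yaw_y 37.95 z [ 0.    -0.001 -1.   ] F [ 0.7 -1.  -3. ] w 0.061 gf 40.0 q [-0.23  0.68  1.99 -0.    0.47 -0.89]
```

Call:
arm_command:
  delta_rot:
    - [0, 0, 0]
    - [0, 0, 0]
    - [0, 0, 0]
    - [0, 0, 0]
    - [0, 0, 0]
    - [0, 0, 0]
    - [0, 0, 0]
    - [0, 0, 0]
    - [0, 0, 0]
    - [0, 0, 0]
    - [0, 0, 0]
    - [0, 0, 0]
  delta_pos:
    - [0, 0, 0.0006]
    - [0, 0, 0.0006]
    - [0, 0, 0.0006]
    - [0, 0, 0.0006]
    - [0, 0, 0.0006]
    - [0, 0, -0.01]
    - [0, 0, -0.05]
    - [0, 0, -0.09]
    - [0, 0, -0.13]
    - [0, 0, -0.17]
    - [0, 0, -0.21]
    - [0, 0, -0.21]
  gripper: [1, -0.9, -0.9, -0.9, -0.9, -0.9, -0.9, -0.9, -0.9, -0.9, -0.9, -0.9]

```text
time: 20.52
position: [0.4653, 0.0063, 0.2431]
tool_rot: [0.439, 0.899, 0.002, 0.008]
ft_force: [0.9, 0.5, 0.1]
grip_width: 0.0829
grip_force: 0.0
```

```bash
python3 - <<'E'
from h import *
st();snap('wrist','w9');plate('w9',(.4616,.0064),.048);plate('w9',(.475,.018),.055,'yellow',rad=.025)
delta([.448,-.315,.25],down(np.radians(-52)))
E
```

```text
t 20.52 p [0.4653 0.0063 0.2431] yaw_y 37.98 z [ 0.016 -0.004 -1.   ] F [0.9 0.5 0.1] w 0.0829 gf 0.0 q [-0.23  0.28  1.8  -0.    1.04 -0.89]
white ctr [460.9   6.5] size [61.5 62.1] ang 38.4 px [ 287  150   53   52 2525] cen [0.4601 0.0066]
yellow ctr [475.5  18.6] size [19.8 10.7] ang 38.0 px [321 172  18  10 171] cen [0.4755 0.0188]
t 20.6 dpos [-0.2442, -0.21, -0.0092] drot [0.73, 0.11, 89.96]
```

Call:
arm_command:
  delta_rot:
    - [0.3, 0, 80]
    - [0.3, 0, 80]
    - [0.3, 0, 80]
    - [0.3, 0, 80]
    - [0.5, 0, 80]
    - [0.5, 0, 80]
    - [0.5, 0, 80]
    - [0.5, 0, 80]
    - [0.6, 0, 80]
    - [0.6, 0, 80]
    - [0.6, 0, 80]
    - [0.6, 0, 80]
  delta_pos:
    - [-0.02, -0.018, -0.009]
    - [-0.045, -0.04, -0.009]
    - [-0.07, -0.06, -0.009]
    - [-0.095, -0.082, -0.009]
    - [-0.12, -0.103, -0.009]
    - [-0.145, -0.125, -0.009]
    - [-0.17, -0.146, -0.009]
    - [-0.195, -0.168, -0.009]
    - [-0.22, -0.19, -0.009]
    - [-0.244, -0.21, -0.009]
    - [-0.244, -0.21, -0.009]
    - [-0.244, -0.21, -0.009]
  gripper: [-1, -1, -1, -1, -1, -1, -1, -1, -1, -1, -1, -1]

```text
time: 21.57
position: [0.444, -0.3156, 0.2428]
tool_rot: [0.915, 0.404, -0.005, -0.003]
ft_force: [0.7, 0.4, 0.0]
grip_width: 0.087
grip_force: 0.0
```

Call:
arm_command:
  delta_rot:
    - [0, 0, 6]
    - [0, 0, 10]
    - [0, 0, 10]
    - [0, 0, 10]
  delta_pos:
    - [0, 0, 0]
    - [0, 0, 0]
    - [0, 0, 0]
    - [0, 0, 0]
  gripper: [-1, -1, -1, -1]

```text
time: 21.9
position: [0.4445, -0.3129, 0.2439]
tool_rot: [0.945, 0.327, -0.005, -0.003]
ft_force: [0.2, 0.3, -1.0]
grip_width: 0.0869
grip_force: 0.0
```

```bash
python3 - <<'E'
from h import *
st();snap('wrist','w10');r=plate('w10',(.448,-.315),.036);plate('w10',(.433,-.328),.043,'yellow',rad=.025)
delta([r[0][0],r[0][1],.013],down(np.radians(-52)))
plate('w10',(.576,-.158),.014,'green')
E
```

```text
t 21.9 p [ 0.4445 -0.3129  0.2439] yaw_y -51.8 z [-0.011  0.002 -1.   ] F [ 0.2  0.3 -1. ] w 0.0869 gf 0.0 q [-0.82  0.4   1.61 -0.01  1.15  0.09]
white ctr [ 446.3 -317. ] size [63.8 62.2] ang 39.5 px [ 297  152   52   52 2398] cen [ 0.4476 -0.3166]
yellow ctr [ 431.6 -329.1] size [21.5  9.7] ang 38.7 px [319 186   9  18 141] cen [ 0.4323 -0.3291]
t 21.9 dpos [0.0007, 0.0059, 0.2311] drot [-0.45, 0.44, 0.17]
green ctr [ 575.4 -157.8] size [61.8 61.6] ang 36.0 px [ 262    0   50   45 1571] cen [ 0.5736 -0.1605]
```

Call:
arm_command:
  delta_rot:
    - [-0.4, 0.4, -1]
    - [-0.4, 0.4, -1]
    - [-0.4, 0.4, -1]
    - [-0.4, 0.4, -1]
    - [-0.4, 0.4, -1]
    - [-0.4, 0.4, -1]
    - [-0.4, 0.4, -1]
    - [-0.4, 0.4, -1]
    - [-0.4, 0.4, -1]
    - [-0.4, 0.4, -1]
    - [-0.4, 0.4, -1]
  delta_pos:
    - [0.001, 0.006, 0.04]
    - [0.001, 0.006, 0.08]
    - [0.001, 0.006, 0.12]
    - [0.001, 0.006, 0.15]
    - [0.001, 0.006, 0.18]
    - [0.001, 0.006, 0.2]
    - [0.001, 0.006, 0.218]
    - [0.001, 0.006, 0.228]
    - [0.001, 0.006, 0.231]
    - [0.001, 0.006, 0.231]
    - [0.001, 0.006, 0.231]
  gripper: [-1, -1, -1, -1, -1, -1, -1, -1, -1, -1, -1]

```text
time: 22.87
position: [0.4478, -0.3188, 0.0146]
tool_rot: [0.943, 0.334, 0.0, 0.001]
ft_force: [0.5, -0.5, 0.2]
grip_width: 0.0869
grip_force: 0.0
```

Call:
arm_command:
  delta_rot:
    - [0, 0, 0]
    - [0, 0, 0]
    - [0, 0, 0]
    - [0, 0, 0]
    - [0, 0, 0]
    - [0, 0, 0]
    - [0, 0, 0]
    - [0, 0, 0]
    - [0, 0, 0]
    - [0, 0, 0]
    - [0, 0, 0]
  delta_pos:
    - [0, 0, 0]
    - [0, 0, 0]
    - [0, 0, 0]
    - [0, 0, 0]
    - [0, 0, 0]
    - [0, 0, 0]
    - [0, 0, -0.02]
    - [0, 0, -0.06]
    - [0, 0, -0.1]
    - [0, 0, -0.14]
    - [0, 0, -0.18]
  gripper: [1, 1, 1, 1, 1, 1, 1, 1, 1, 1, 1]

```text
time: 23.78
position: [0.4465, -0.3176, 0.1948]
tool_rot: [0.943, 0.333, -0.0, -0.0]
ft_force: [0.1, -0.3, -4.9]
grip_width: 0.0607
grip_force: 43.1
```

```bash
python3 - <<'E'
from h import *
st()
M=down(np.radians(127.9));b=np.array([.4614,.0065,0]);delta(b-.045*M[:,0]+[0,0,.26],M)
E
```

```text
t 23.78 p [ 0.4465 -0.3176  0.1948] yaw_y -51.05 z [-0.001  0.    -1.   ] F [ 0.1 -0.3 -4.9] w 0.0607 gf 43.1 q [-0.82  0.46  1.66 -0.    1.03  0.07]
t 23.8 dpos [0.2602, -0.2419, -0.0652] drot [-0.07, -0.06, -178.95]
```

Call:
arm_command:
  delta_rot:
    - [0, 0, -84]
    - [0, 0, -84]
    - [0, 0, -84]
    - [0, 0, -84]
    - [0, 0, -84]
    - [0, 0, -84]
    - [0, 0, -84]
    - [0, 0, -84]
    - [0, 0, -84]
    - [0, 0, -84]
    - [0, 0, -84]
    - [0, 0, -84]
  delta_pos:
    - [0, 0, -0.03]
    - [0.025, -0.023, -0.06]
    - [0.05, -0.046, -0.065]
    - [0.075, -0.07, -0.065]
    - [0.1, -0.093, -0.065]
    - [0.125, -0.116, -0.065]
    - [0.15, -0.14, -0.065]
    - [0.175, -0.163, -0.065]
    - [0.2, -0.186, -0.065]
    - [0.225, -0.209, -0.065]
    - [0.25, -0.232, -0.065]
    - [0.26, -0.242, -0.065]
  gripper: [1, 1, 1, 1, 1, 1, 1, 1, 1, 1, 1, 1]

```text
time: 24.78
position: [0.4965, 0.0374, 0.2577]
tool_rot: [0.474, 0.881, 0.0, -0.001]
ft_force: [0.9, -0.2, -3.9]
grip_width: 0.0607
grip_force: 43.1
```

Call:
arm_command:
  delta_rot:
    - [0, 0, -84]
    - [0, 0, -84]
    - [0, 0, -84]
    - [0, 0, -84]
    - [0, 0, -84]
    - [0, 0, -84]
    - [0, 0, -84]
    - [0, 0, -84]
    - [0, 0, -84]
    - [0, 0, -84]
    - [0, 0, -84]
    - [0, 0, -84]
  delta_pos:
    - [0, 0, 0]
    - [0, 0, 0]
    - [0, 0, 0]
    - [0, 0, 0]
    - [0, 0, 0]
    - [0, 0, 0]
    - [0, 0, 0]
    - [0, 0, 0]
    - [0, 0, 0]
    - [0, 0, 0]
    - [0, 0, 0]
    - [0, 0, 0]
  gripper: [1, 1, 1, 1, 1, 1, 1, 1, 1, 1, 1, 1]

```text
time: 25.78
position: [0.4964, 0.0335, 0.2576]
tool_rot: [-0.236, 0.972, -0.0, -0.001]
ft_force: [0.4, -0.3, -3.5]
grip_width: 0.0607
grip_force: 43.1
```

Call:
arm_command:
  delta_rot:
    - [0, 0, -6]
    - [0, 0, -11]
    - [0, 0, -11]
    - [0, 0, -11]
    - [0, 0, -11]
    - [0, 0, -11]
  delta_pos:
    - [0, 0, 0]
    - [0, 0, 0]
    - [0, 0, 0]
    - [0, 0, 0]
    - [0, 0, 0]
    - [0, 0, 0]
  gripper: [1, 1, 1, 1, 1, 1]

```text
time: 26.28
position: [0.4971, 0.0335, 0.2581]
tool_rot: [-0.325, 0.946, -0.001, -0.0]
ft_force: [-0.3, 0.8, -4.0]
grip_width: 0.0608
grip_force: 43.1
```

```bash
cat >> h.py <<'E'
def held(fn,colour='white'):
    """front edge (max tool x) of held plate 23 mm above TCP: tool x, and y centre"""
    i=cv2.imread(f'pics/{fn}.png');o=json.load(open(f'pics/{fn}.json'));T=R.from_quat(o['q']).as_matrix();p=np.array(o['p'])
    return T,p
E
python3 - <<'E'
from h import *
st();i=snap('wrist','w11')
plate('w11',(.4614,.0065),.048);plate('w11',(.475,.018),.055,'yellow',rad=.025)
cv2.imwrite('pics/w11b.png',cv2.resize(i[90:290,180:480],None,fx=2.6,fy=2.6,interpolation=cv2.INTER_CUBIC))
E
```

```text
t 26.28 p [0.4971 0.0335 0.2581] yaw_y 127.88 z [-0.    -0.001 -1.   ] F [-0.3  0.8 -4. ] w 0.0608 gf 43.1 q [-0.16  0.31  1.7  -0.    1.13 -2.39]
white ctr [461.2   6.1] size [61.  61.3] ang 38.6 px [ 293  116   52   51 2415] cen [0.4607 0.006 ]
yellow ctr [475.7  18. ] size [20.5  9.5] ang 38.1 px [315 149   9  18 155] cen [0.4753 0.018 ]
```

View pics/w11b.png

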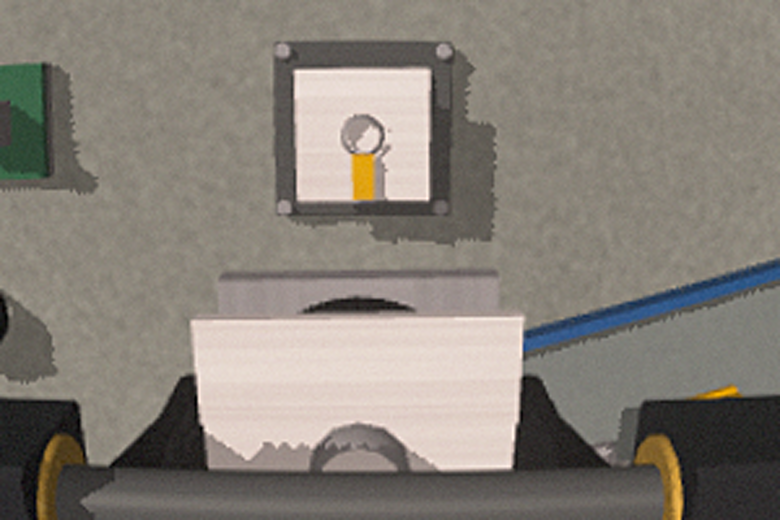

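The held mount's front edge runs (192,319) to (523,317). The seated mount is square on the base with its key the right way.

```bash
python3 - <<'E'
from h import *
c=lambda x,y:(180+x/2.6,90+y/2.6)
o=json.load(open('pics/w11.json'));T=R.from_quat(o['q']).as_matrix();p=np.array(o['p'])
for n,x,y,z in[('fl',192,320,.0215),('fr',523,318,.0215),('foot l',219,279,-.0065),('foot r',498,276,-.0065)]: print(n,(T.T@(at('w11',*c(x,y),p[2]+z)-p)).round(4))
M=down(np.radians(128));off=.0000
delta(np.array([.461,.0063,.074])+off*M[:,0],M)
E
```

```text
fl [ 0.03   -0.0316 -0.0214]
fr [ 0.0305  0.0307 -0.0215]
foot l [ 0.0304 -0.0311  0.0066]
foot r [0.0311 0.0305 0.0065]
t 26.3 dpos [0.0451, 0.001, 0.1843] drot [-0.06, -0.04, -0.11]
```

Call:
arm_command:
  delta_rot:
    - [0, 0, 0]
    - [0, 0, 0]
    - [0, 0, 0]
    - [0, 0, 0]
    - [0, 0, 0]
    - [0, 0, 0]
    - [0, 0, 0]
    - [0, 0, 0]
    - [0, 0, 0]
  delta_pos:
    - [0.02, 0, 0.02]
    - [0.04, 0, 0.05]
    - [0.0455, 0.001, 0.085]
    - [0.0455, 0.001, 0.12]
    - [0.0455, 0.001, 0.15]
    - [0.0455, 0.001, 0.175]
    - [0.0455, 0.001, 0.184]
    - [0.0455, 0.001, 0.184]
    - [0.0455, 0.001, 0.184]
  gripper: [1, 1, 1, 1, 1, 1, 1, 1, 1]

```text
time: 27.08
position: [0.4615, 0.0059, 0.0747]
tool_rot: [-0.325, 0.946, -0.001, 0.0]
ft_force: [0.9, -0.1, -4.0]
grip_width: 0.0612
grip_force: 43.1
```

```bash
python3 - <<'E'
from h import *
st();M=down(np.radians(128));delta(np.array([.461,.0063,.063])+.0005*M[:,0]+.0003*M[:,1],M)
E
```

```text
t 27.08 p [0.4615 0.0059 0.0747] yaw_y 127.94 z [ 0.001 -0.001 -1.   ] F [ 0.9 -0.1 -4. ] w 0.0612 gf 43.1 q [-0.23  0.58  1.96 -0.    0.6  -2.46]
t 27.1 dpos [0.0007, 0.001, 0.0117] drot [-0.09, -0.02, -0.06]
```

Call:
arm_command:
  delta_rot:
    - [0, 0, 0]
    - [0, 0, 0]
    - [0, 0, 0]
    - [0, 0, 0]
    - [0, 0, 0]
  delta_pos:
    - [0.0007, 0.001, 0.003]
    - [0.0007, 0.001, 0.006]
    - [0.0007, 0.001, 0.009]
    - [0.0007, 0.001, 0.0115]
    - [0.0007, 0.001, 0.0115]
  gripper: [1, 1, 1, 1, 1]

```text
time: 27.5
position: [0.4597, 0.0064, 0.063]
tool_rot: [-0.325, 0.946, -0.001, 0.0]
ft_force: [-0.5, -0.3, -4.4]
grip_width: 0.0611
grip_force: 43.1
```

```bash
python3 -c "
from h import *
st()"
```

```text
t 27.5 p [0.4597 0.0064 0.063 ] yaw_y 127.95 z [ 0.001 -0.001 -1.   ] F [-0.5 -0.3 -4.4] w 0.0611 gf 43.1 q [-0.23  0.6   1.97 -0.    0.57 -2.46]
```

Call:
arm_command:
  delta_rot:
    - [0, 0, 0]
    - [0, 0, 0]
    - [0, 0, 0]
    - [0, 0, 0]
    - [0, 0, 0]
    - [0, 0, 0]
    - [0, 0, 0]
    - [0, 0, 0]
    - [0, 0, 0]
    - [0, 0, 0]
    - [0, 0, 0]
  delta_pos:
    - [0, 0, 0.0006]
    - [0, 0, 0.0006]
    - [0, 0, 0.0006]
    - [0, 0, 0.0006]
    - [0, 0, 0.0006]
    - [0, 0, -0.01]
    - [0, 0, -0.05]
    - [0, 0, -0.09]
    - [0, 0, -0.13]
    - [0, 0, -0.17]
    - [0, 0, -0.18]
  gripper: [1, -0.9, -0.9, -0.9, -0.9, -0.9, -0.9, -0.9, -0.9, -0.9, -0.9]

```text
time: 28.42
position: [0.4629, 0.006, 0.249]
tool_rot: [-0.325, 0.946, -0.004, 0.005]
ft_force: [1.1, -0.2, -0.1]
grip_width: 0.0833
grip_force: 0.0
```

```bash
cat >> h.py <<'E'
RX=np.load('rack.npy')+[0,0,.005,0]; RM=R.from_euler('ZY',[RX[3],-.12]).as_matrix()
RT=np.stack([-RM[:,0],RM[:,1],-RM[:,2]],1)   # tool over rack, closing along rack y
def w(p): return RX[:3]+RM@np.array(p)
def rackpt(fn,u,v,z):
    o,d=ray(fn,u,v);o=RM.T@(o-RX[:3]);d=RM.T@d;return o+d*(z-o[2])/d[2]
def rplate(fn,near,z,kind='white',rad=.06):
    i=cv2.imread(f'pics/{fn}.png');h=cv2.cvtColor(i,cv2.COLOR_BGR2HSV);yel=cv2.inRange(h,(18,120,90),(35,255,255))
    m={'white':cv2.inRange(h,(0,0,188),(180,45,255))|yel,'yellow':yel}[kind]
    k=np.zeros_like(m);pl=np.array([proj(fn,w([near[0]+rad*a,near[1]+rad*b,z])) for a,b in((-1,-1),(1,-1),(1,1),(-1,1))]);cv2.fillPoly(k,[pl.astype(np.int32)],255);m&=k
    n,l,s,c=cv2.connectedComponentsWithStats(cv2.morphologyEx(m,cv2.MORPH_CLOSE,np.ones((3,3),np.uint8)))
    if n<2: print('none');return
    j=1+np.argmax(s[1:,4]);cs,_=cv2.findContours((l==j).astype(np.uint8),0,2)
    W=np.array([rackpt(fn,*p,z)[:2] for p in max(cs,key=len)[:,0].astype(float)]);r=cv2.minAreaRect((W*1000).astype(np.float32))
    print(kind,'rack ctr',np.round(r[0],1),'size',np.round(r[1],1),'ang',round(r[2],1),'lo',W.min(0).round(4),'hi',W.max(0).round(4));return np.array(r[0])/1000,r[2]
E
python3 - <<'E'
from h import *
st();snap('wrist','w12');plate('w12',(.4612,.0063),.084);plate('w12',(.475,.018),.091,'yellow',rad=.025)
delta(w([-.018,-.0885,.24]),RT)
rplate('w5',(-.018,.084),.036);rplate('w5',(0,0),.003,'yellow');rplate('w2',(-.018,.084),.036)
E
```

```text
t 28.42 p [0.4629 0.006  0.249 ] yaw_y 127.97 z [ 0.012 -0.004 -1.   ] F [ 1.1 -0.2 -0.1] w 0.0833 gf 0.0 q [-0.23  0.27  1.8  -0.    1.06 -2.46]
white ctr [459.9   6.1] size [61.6 61.8] ang 38.2 px [ 293  155   58   56 2942] cen [0.4589 0.0051]
yellow ctr [474.4  17.4] size [20.3  9.7] ang 38.4 px [317 192  10  19 173] cen [0.474  0.0177]
t 28.5 dpos [-0.1757, 0.1093, -0.0222] drot [-1.58, -6.51, -15.05]
white rack ctr [-18.7  84.2] size [63.4 63.3] ang 0.3 lo [-0.0503  0.0525] hi [0.0131 0.1158]
yellow rack ctr [-18.1  -9.6] size [84.4 61.4] ang 0.4 lo [-0.0602 -0.0405] hi [0.0241 0.0213]
white rack ctr [-21.4  84.3] size [69.2 62.8] ang 0.2 lo [-0.0559  0.0529] hi [0.0133 0.1157]
```

Call:
arm_command:
  delta_rot:
    - [-1.6, -6.5, -15]
    - [-1.6, -6.5, -15]
    - [-1.6, -6.5, -15]
    - [-1.6, -6.5, -15]
    - [-1.6, -6.5, -15]
    - [-1.6, -6.5, -15]
    - [-1.6, -6.5, -15]
    - [-1.6, -6.5, -15]
    - [-1.6, -6.5, -15]
    - [-1.6, -6.5, -15]
  delta_pos:
    - [-0.03, 0.019, -0.022]
    - [-0.06, 0.037, -0.022]
    - [-0.09, 0.056, -0.022]
    - [-0.12, 0.075, -0.022]
    - [-0.15, 0.093, -0.022]
    - [-0.176, 0.109, -0.022]
    - [-0.176, 0.109, -0.022]
    - [-0.176, 0.109, -0.022]
    - [-0.176, 0.109, -0.022]
    - [-0.176, 0.109, -0.022]
  gripper: [-0.8, -0.8, -0.8, -0.8, -0.8, -0.8, -0.8, -0.8, -0.8, -0.8]

```text
time: 29.3
position: [0.5305, 0.1998, 0.2639]
tool_rot: [-0.445, 0.894, 0.031, 0.048]
ft_force: [0.2, 0.5, -0.2]
grip_width: 0.0788
grip_force: 0.0
```

```bash
python3 - <<'E'
from h import *
st();i=snap('wrist','w13')
r=rplate('w13',(-.018,-.0885),.036);rplate('w13',(.003,-.0885),.043,'yellow',rad=.02);rplate('w13',(-.02,0),.003,'yellow',rad=.05)
cv2.imwrite('pics/w13b.png',cv2.resize(i,(800,500)))
delta(w([r[0][0],r[0][1],.016]),RT)
E
```

```text
t 29.3 p [0.5305 0.1998 0.2639] yaw_y 142.95 z [ 0.058  0.098 -0.994] F [ 0.2  0.5 -0.2] w 0.0788 gf 0.0 q [ 0.11  0.37  1.6   0.1   1.11 -2.42]
white rack ctr [-18.9 -87.3] size [63.5 64.9] ang 89.6 lo [-0.0513 -0.1189] hi [ 0.0138 -0.0553]
yellow rack ctr [  1.  -87.4] size [ 9.5 21. ] ang 89.9 lo [-0.0095 -0.0922] hi [ 0.0114 -0.0826]
yellow rack ctr [-17.1   8.2] size [62.9 86. ] ang 89.4 lo [-0.0604 -0.0231] hi [0.026 0.04 ]
t 29.4 dpos [-0.0037, -0.0036, 0.2176] drot [0.7, -0.36, -0.23]
```

View pics/w13b.png

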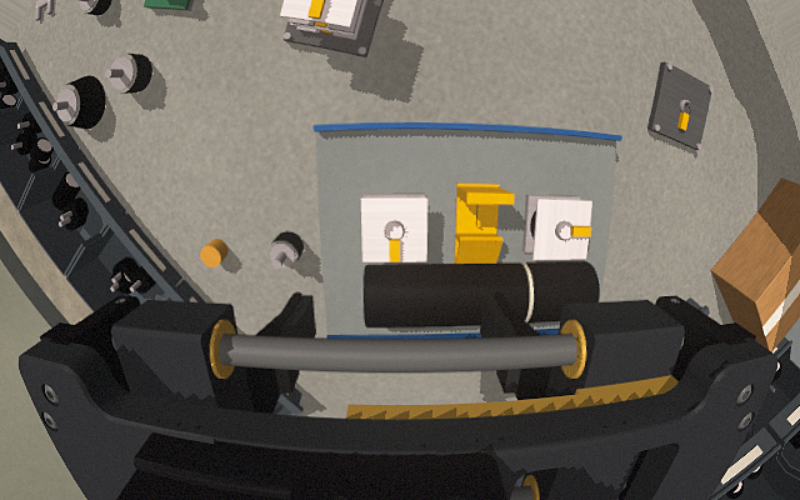

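Mount a (rack -18.7,-87.5 mm) is clear on both sides. The chock sits in the middle against the roller.

Call:
arm_command:
  delta_rot:
    - [0.7, -0.4, -0.2]
    - [0.7, -0.4, -0.2]
    - [0.7, -0.4, -0.2]
    - [0.7, -0.4, -0.2]
    - [0.7, -0.4, -0.2]
    - [0.7, -0.4, -0.2]
    - [0.7, -0.4, -0.2]
    - [0.7, -0.4, -0.2]
    - [0.7, -0.4, -0.2]
    - [0.7, -0.4, -0.2]
    - [0.7, -0.4, -0.2]
    - [0.7, -0.4, -0.2]
  delta_pos:
    - [-0.004, -0.004, 0.03]
    - [-0.004, -0.004, 0.06]
    - [-0.004, -0.004, 0.1]
    - [-0.004, -0.004, 0.13]
    - [-0.004, -0.004, 0.15]
    - [-0.004, -0.004, 0.165]
    - [-0.004, -0.004, 0.18]
    - [-0.004, -0.004, 0.195]
    - [-0.004, -0.004, 0.21]
    - [-0.004, -0.004, 0.219]
    - [-0.004, -0.004, 0.219]
    - [-0.004, -0.004, 0.219]
  gripper: [-0.75, -0.75, -0.75, -0.75, -0.75, -0.75, -0.75, -0.75, -0.75, -0.75, -0.75, -0.75]

```text
time: 30.35
position: [0.5499, 0.2225, 0.0474]
tool_rot: [-0.446, 0.893, 0.027, 0.054]
ft_force: [0.4, -0.6, 0.5]
grip_width: 0.0759
grip_force: 0.0
```

```bash
python3 -c "
from h import *
st();o=status.get_obs();print(RM.T@(o['position']-RX[:3]))"
```

```text
t 30.35 p [0.5499 0.2225 0.0474] yaw_y 143.07 z [ 0.073  0.097 -0.993] F [ 0.4 -0.6  0.5] w 0.0759 gf 0.0 q [ 0.15  0.71  1.72  0.14  0.63 -2.46]
[-0.01755511 -0.08794493  0.01494339]
```

Clear of everything. I'll grip and lift slowly.

Call:
arm_command:
  delta_rot:
    - [0, 0, 0]
    - [0, 0, 0]
    - [0, 0, 0]
    - [0, 0, 0]
    - [0, 0, 0]
    - [0, 0, 0]
    - [0, 0, 0]
    - [0, 0, 0]
    - [0, 0, 0]
    - [0, 0, 0]
    - [0, 0, 0]
    - [0, 0, 0]
  delta_pos:
    - [0, 0, 0]
    - [0, 0, 0]
    - [0, 0, 0]
    - [0, 0, 0]
    - [0, 0, 0]
    - [0, 0, -0.006]
    - [0, 0, -0.02]
    - [0, 0, -0.05]
    - [0, 0, -0.09]
    - [0, 0, -0.13]
    - [0, 0, -0.17]
    - [0, 0, -0.2]
  gripper: [1, 1, 1, 1, 1, 1, 1, 1, 1, 1, 1, 1]
  grip_force: 43

```text
time: 31.35
position: [0.5352, 0.2034, 0.249]
tool_rot: [-0.446, 0.893, 0.026, 0.056]
ft_force: [1.2, 0.4, -3.7]
grip_width: 0.0609
grip_force: 44.2
```

```bash
python3 - <<'E'
from h import *
st();snap('wrist','w14')
rplate('w14',(-.018,.084),.036);rplate('w14',(-.02,0),.003,'yellow',rad=.05)
M=down(np.radians(128));b=np.array([.4605,.0063,0]);delta(b-.045*M[:,0]+[0,0,.29],M)
E
```

```text
t 31.35 p [0.5352 0.2034 0.249 ] yaw_y 143.14 z [ 0.076  0.096 -0.992] F [ 1.2  0.4 -3.7] w 0.0609 gf 44.2 q [ 0.12  0.39  1.62  0.1   1.06 -2.42]
white rack ctr [-18.9  86.8] size [65.5 62.1] ang 89.9 lo [-0.0499  0.054 ] hi [0.0122 0.1195]
yellow rack ctr [-16.7   9. ] size [86.4 63.1] ang 0.5 lo [-0.0599 -0.0229] hi [0.0264 0.0403]
t 31.4 dpos [0.1553, -0.0683, -0.0552] drot [0.39, 7.5, 15.16]
```

Call:
arm_command:
  delta_rot:
    - [0, 0, 0]
    - [0, 0, 0]
    - [0.1, 2.5, 5]
    - [0.2, 5, 10]
    - [0.4, 7.5, 15.2]
    - [0.4, 7.5, 15.2]
    - [0.4, 7.5, 15.2]
    - [0.4, 7.5, 15.2]
    - [0.4, 7.5, 15.2]
    - [0.4, 7.5, 15.2]
    - [0.4, 7.5, 15.2]
  delta_pos:
    - [0, 0, -0.03]
    - [0.02, -0.008, -0.055]
    - [0.05, -0.02, -0.055]
    - [0.08, -0.035, -0.055]
    - [0.11, -0.048, -0.055]
    - [0.14, -0.06, -0.055]
    - [0.155, -0.068, -0.055]
    - [0.155, -0.068, -0.055]
    - [0.155, -0.068, -0.055]
    - [0.155, -0.068, -0.055]
    - [0.155, -0.068, -0.055]
  gripper: [1, 1, 1, 1, 1, 1, 1, 1, 1, 1, 1]

```text
time: 32.32
position: [0.4934, 0.0354, 0.2817]
tool_rot: [-0.326, 0.946, 0.002, -0.006]
ft_force: [0.6, 0.1, -3.6]
grip_width: 0.0607
grip_force: 44.2
```

```bash
cat >> h.py <<'E'
def edge(fn,dz):
    """held mount's top plate: front edge in tool frame; dz = plate top above TCP"""
    i=cv2.imread(f'pics/{fn}.png');g=cv2.cvtColor(i,cv2.COLOR_BGR2GRAY).astype(float);o=json.load(open(f'pics/{fn}.json'));T=R.from_quat(o['q']).as_matrix();p=np.array(o['p'])
    out=[]
    for y in (-.02,-.01,0,.01,.02):
        c=[proj(fn,p+T@np.array([x,y,-dz])) for x in np.arange(.022,.040,.0005)]
        v=cv2.remap(g.astype(np.float32),np.float32([a[0] for a in c])[None],np.float32([a[1] for a in c])[None],cv2.INTER_LINEAR)[0]
        d=np.abs(v[2:]-v[:-2]);out.append((round(.022+.0005*(d.argmax()+1),4),int(d.max())))
    print('edge x',out)
E
python3 - <<'E'
from h import *
edge('w8',.023);edge('w11',.0215)
st();snap('wrist','w15');plate('w15',(.4605,.0063),.084);plate('w15',(.475,.018),.091,'yellow',rad=.025);edge('w15',.021)
M=down(np.radians(128));delta(np.array([.4602,.0062,.111]),M)
E
```

```text
edge x [(np.float64(0.039), 80), (np.float64(0.039), 59), (np.float64(0.0345), 73), (np.float64(0.03), 105), (np.float64(0.03), 107)]
edge x [(np.float64(0.0305), 68), (np.float64(0.0315), 93), (np.float64(0.0315), 88), (np.float64(0.031), 69), (np.float64(0.031), 71)]
t 32.32 p [0.4934 0.0354 0.2817] yaw_y 127.99 z [-0.013 -0.001 -1.   ] F [ 0.6  0.1 -3.6] w 0.0607 gf 44.2 q [-0.15  0.28  1.67 -0.    1.2  -2.39]
white ctr [460.1   6.2] size [61.8 62. ] ang 39.0 px [ 288  118   54   54 2599] cen [0.4597 0.0056]
yellow ctr [474.4  17.9] size [21.   9.3] ang 37.9 px [311 152   9  19 158] cen [0.4744 0.0179]
edge x [(np.float64(0.032), 54), (np.float64(0.033), 106), (np.float64(0.0335), 114), (np.float64(0.032), 59), (np.float64(0.032), 63)]
t 32.4 dpos [0.0424, -0.0039, 0.1712] drot [0.41, -0.6, 0.02]
```

Call:
arm_command:
  delta_rot:
    - [0.4, -0.6, 0]
    - [0.4, -0.6, 0]
    - [0.4, -0.6, 0]
    - [0.4, -0.6, 0]
    - [0.4, -0.6, 0]
    - [0.4, -0.6, 0]
    - [0.4, -0.6, 0]
    - [0.4, -0.6, 0]
    - [0.4, -0.6, 0]
    - [0.4, -0.6, 0]
  delta_pos:
    - [0.02, -0.002, 0.02]
    - [0.035, -0.003, 0.05]
    - [0.042, -0.004, 0.085]
    - [0.042, -0.004, 0.12]
    - [0.042, -0.004, 0.15]
    - [0.042, -0.004, 0.165]
    - [0.042, -0.004, 0.171]
    - [0.042, -0.004, 0.171]
    - [0.042, -0.004, 0.171]
    - [0.042, -0.004, 0.171]
  gripper: [1, 1, 1, 1, 1, 1, 1, 1, 1, 1]

```text
time: 33.2
position: [0.462, 0.0055, 0.1125]
tool_rot: [-0.325, 0.946, -0.001, 0.001]
ft_force: [0.8, 0.6, -4.1]
grip_width: 0.0609
grip_force: 44.2
```

```bash
python3 - <<'E'
from h import *
st();M=down(np.radians(128));delta(np.array([.4602,.0062,.0985])-.0005*M[:,0],M)
E
```

```text
t 33.2 p [0.462  0.0055 0.1125] yaw_y 127.98 z [ 0.003 -0.001 -1.   ] F [ 0.8  0.6 -4.1] w 0.0609 gf 44.2 q [-0.23  0.5   1.94 -0.    0.7  -2.46]
t 33.2 dpos [0.0005, 0.0017, 0.014] drot [-0.14, 0.11, -0.02]
```

Call:
arm_command:
  delta_rot:
    - [0, 0, 0]
    - [0, 0, 0]
    - [0, 0, 0]
    - [0, 0, 0]
    - [0, 0, 0]
    - [0, 0, 0]
  delta_pos:
    - [0.0005, 0.0015, 0.003]
    - [0.0005, 0.0015, 0.006]
    - [0.0005, 0.0015, 0.009]
    - [0.0005, 0.0015, 0.012]
    - [0.0005, 0.0015, 0.0135]
    - [0.0005, 0.0015, 0.0135]
  gripper: [1, 1, 1, 1, 1, 1]

```text
time: 33.7
position: [0.4592, 0.0063, 0.0984]
tool_rot: [-0.325, 0.946, -0.0, 0.0]
ft_force: [-2.3, 1.1, 4.9]
grip_width: 0.0608
grip_force: 44.8
```

```bash
python3 -c "
from h import *
st()"
```

```text
t 33.7 p [0.4592 0.0063 0.0984] yaw_y 127.94 z [ 0. -0. -1.] F [-2.3  1.1  4.9] w 0.0608 gf 44.8 q [-0.23  0.53  1.95 -0.    0.66 -2.46]
```

Call:
arm_command:
  delta_rot:
    - [0, 0, 0]
    - [0, 0, 0]
    - [0, 0, 0]
    - [0, 0, 0]
    - [0, 0, 0]
    - [0, 0, 0]
    - [0, 0, 0]
    - [0, 0, 0]
    - [0, 0, 0]
    - [0, 0, 0]
  delta_pos:
    - [0, 0, 0]
    - [0, 0, 0]
    - [0, 0, 0]
    - [0, 0, 0]
    - [0, 0, 0]
    - [0, 0, -0.01]
    - [0, 0, -0.05]
    - [0, 0, -0.09]
    - [0, 0, -0.13]
    - [0, 0, -0.17]
  gripper: [-0.9, -0.9, -0.9, -0.9, -0.9, -0.9, -0.9, -0.9, -0.9, -0.9]

```text
time: 34.53
position: [0.4586, 0.0065, 0.2694]
tool_rot: [-0.325, 0.946, 0.0, -0.0]
ft_force: [1.0, 0.0, -0.0]
grip_width: 0.0828
grip_force: 0.0
```

```bash
python3 - <<'E'
from h import *
st();snap('wrist','w16');plate('w16',(.4605,.0063),.12);plate('w16',(.475,.018),.127,'yellow',rad=.025)
delta(w([-.019,.085,.24]),RT)
E
```

```text
t 34.53 p [0.4586 0.0065 0.2694] yaw_y 127.94 z [-0.001  0.    -1.   ] F [ 1.  0. -0.] w 0.0828 gf 0.0 q [-0.23  0.24  1.77 -0.    1.13 -2.46]
white ctr [458.2   5.2] size [62.3 62.1] ang 37.9 px [ 287  159   61   59 3224] cen [0.457  0.0042]
yellow ctr [471.9  16.1] size [22.7  9.4] ang 37.9 px [313 196  10  22 209] cen [0.4722 0.0163]
t 34.6 dpos [-0.129, 0.2776, 0.0042] drot [-1.66, -6.38, -15.04]
```

Call:
arm_command:
  delta_rot:
    - [0, 0, 0]
    - [-1.6, -6.4, -15]
    - [-1.6, -6.4, -15]
    - [-1.6, -6.4, -15]
    - [-1.6, -6.4, -15]
    - [-1.6, -6.4, -15]
    - [-1.6, -6.4, -15]
    - [-1.6, -6.4, -15]
    - [-1.6, -6.4, -15]
    - [-1.6, -6.4, -15]
    - [-1.6, -6.4, -15]
    - [-1.6, -6.4, -15]
  delta_pos:
    - [0, 0, -0.01]
    - [-0.015, 0.03, -0.01]
    - [-0.03, 0.065, -0.01]
    - [-0.045, 0.1, -0.01]
    - [-0.06, 0.13, -0.01]
    - [-0.075, 0.165, -0.01]
    - [-0.09, 0.2, 0]
    - [-0.11, 0.24, 0.004]
    - [-0.129, 0.278, 0.004]
    - [-0.129, 0.278, 0.004]
    - [-0.129, 0.278, 0.004]
    - [-0.129, 0.278, 0.004]
  gripper: [-0.75, -0.75, -0.75, -0.75, -0.75, -0.75, -0.75, -0.75, -0.75, -0.75, -0.75, -0.75]

```text
time: 35.58
position: [0.3897, 0.3046, 0.2634]
tool_rot: [-0.446, 0.893, 0.031, 0.048]
ft_force: [0.8, -0.7, -0.3]
grip_width: 0.0762
grip_force: 0.0
```

```bash
python3 - <<'E'
from h import *
st();snap('wrist','w17')
r=rplate('w17',(-.018,.085),.036);rplate('w17',(-.018,.105),.043,'yellow',rad=.02);rplate('w17',(-.02,0),.003,'yellow',rad=.05)
delta(w([r[0][0],r[0][1],.0145]),RT)
E
```

```text
t 35.58 p [0.3897 0.3046 0.2634] yaw_y 143.08 z [ 0.057  0.098 -0.994] F [ 0.8 -0.7 -0.3] w 0.0762 gf 0.0 q [ 0.39  0.26  1.78  0.08  1.02 -2.14]
white rack ctr [-19.9  84.2] size [63.  64.9] ang 89.7 lo [-0.0522  0.0527] hi [0.0127 0.1157]
yellow rack ctr [-18.9 103. ] size [20.   9.6] ang 89.9 lo [-0.0237  0.093 ] hi [-0.0141  0.113 ]
yellow rack ctr [-17.  -10.1] size [87.  62.6] ang 0.0 lo [-0.0605 -0.0414] hi [0.0265 0.0212]
t 35.6 dpos [-0.004, -0.0073, 0.2185] drot [0.72, -0.4, -0.19]
```

Call:
arm_command:
  delta_rot:
    - [0.7, -0.4, -0.2]
    - [0.7, -0.4, -0.2]
    - [0.7, -0.4, -0.2]
    - [0.7, -0.4, -0.2]
    - [0.7, -0.4, -0.2]
    - [0.7, -0.4, -0.2]
    - [0.7, -0.4, -0.2]
    - [0.7, -0.4, -0.2]
    - [0.7, -0.4, -0.2]
    - [0.7, -0.4, -0.2]
    - [0.7, -0.4, -0.2]
    - [0.7, -0.4, -0.2]
  delta_pos:
    - [-0.004, -0.007, 0.03]
    - [-0.004, -0.007, 0.06]
    - [-0.004, -0.007, 0.1]
    - [-0.004, -0.007, 0.13]
    - [-0.004, -0.007, 0.15]
    - [-0.004, -0.007, 0.165]
    - [-0.004, -0.007, 0.18]
    - [-0.004, -0.007, 0.195]
    - [-0.004, -0.007, 0.21]
    - [-0.004, -0.007, 0.218]
    - [-0.004, -0.007, 0.218]
    - [-0.004, -0.007, 0.218]
  gripper: [-0.75, -0.75, -0.75, -0.75, -0.75, -0.75, -0.75, -0.75, -0.75, -0.75, -0.75, -0.75]

```text
time: 36.63
position: [0.4113, 0.3242, 0.0476]
tool_rot: [-0.445, 0.893, 0.027, 0.054]
ft_force: [-0.3, -0.1, 1.2]
grip_width: 0.0761
grip_force: 0.0
```

```bash
python3 -c "
from h import *
st();o=status.get_obs();print(RM.T@(o['position']-RX[:3]))"
```

```text
t 36.63 p [0.4113 0.3242 0.0476] yaw_y 143.0 z [ 0.072  0.096 -0.993] F [-0.3 -0.1  1.2] w 0.0761 gf 0.0 q [ 0.42  0.65  1.91  0.13  0.48 -2.19]
[-0.01949045  0.08405026  0.01530717]
```

Call:
arm_command:
  delta_rot:
    - [0, 0, 0]
    - [0, 0, 0]
    - [0, 0, 0]
    - [0, 0, 0]
    - [0, 0, 0]
    - [0, 0, 0]
    - [0, 0, 0]
    - [0, 0, 0]
    - [0, 0, 0]
    - [0, 0, 0]
    - [0, 0, 0]
    - [0, 0, 0]
  delta_pos:
    - [0, 0, 0]
    - [0, 0, 0]
    - [0, 0, 0]
    - [0, 0, 0]
    - [0, 0, 0]
    - [0, 0, -0.006]
    - [0, 0, -0.02]
    - [0, 0, -0.05]
    - [0, 0, -0.09]
    - [0, 0, -0.13]
    - [0, 0, -0.17]
    - [0, 0, -0.2]
  gripper: [1, 1, 1, 1, 1, 1, 1, 1, 1, 1, 1, 1]

```text
time: 37.63
position: [0.3955, 0.3057, 0.2488]
tool_rot: [-0.446, 0.893, 0.027, 0.054]
ft_force: [0.4, 0.7, -3.6]
grip_width: 0.0611
grip_force: 43.5
```

```bash
python3 - <<'E'
from h import *
st();snap('wrist','w18')
rplate('w18',(-.02,0),.003,'yellow',rad=.05)
M=down(np.radians(38));b=np.array([.4585,.0055,0]);delta(b-.045*M[:,0]+[0,0,.32],M)
E
```

```text
t 37.63 p [0.3955 0.3057 0.2488] yaw_y 143.14 z [ 0.073  0.097 -0.993] F [ 0.4  0.7 -3.6] w 0.0611 gf 43.5 q [ 0.4   0.28  1.79  0.07  0.97 -2.14]
yellow rack ctr [-17.3 -10.3] size [85.9 63.4] ang 0.3 lo [-0.0603 -0.0421] hi [0.0257 0.0212]
t 37.7 dpos [0.2065, -0.2728, -0.0923] drot [6.65, 5.52, 105.01]
```

Call:
arm_command:
  delta_rot:
    - [5.3, 4.4, 84]
    - [5.3, 4.4, 84]
    - [5.3, 4.4, 84]
    - [5.3, 4.4, 84]
    - [5.3, 4.4, 84]
    - [5.3, 4.4, 84]
    - [5.3, 4.4, 84]
    - [5.3, 4.4, 84]
    - [5.3, 4.4, 84]
    - [5.3, 4.4, 84]
    - [5.3, 4.4, 84]
    - [5.3, 4.4, 84]
  delta_pos:
    - [0, 0, -0.03]
    - [0, 0, -0.06]
    - [0.02, -0.025, -0.09]
    - [0.04, -0.05, -0.092]
    - [0.06, -0.08, -0.092]
    - [0.085, -0.11, -0.092]
    - [0.11, -0.145, -0.092]
    - [0.135, -0.18, -0.092]
    - [0.16, -0.21, -0.092]
    - [0.185, -0.24, -0.092]
    - [0.206, -0.273, -0.092]
    - [0.206, -0.273, -0.092]
  gripper: [1, 1, 1, 1, 1, 1, 1, 1, 1, 1, 1, 1]

```text
time: 38.68
position: [0.4875, -0.037, 0.3113]
tool_rot: [0.273, 0.962, 0.001, 0.01]
ft_force: [0.5, 0.7, -2.5]
grip_width: 0.0608
grip_force: 43.5
```

```bash
python3 - <<'E'
from h import *
st();M=down(np.radians(38));b=np.array([.4585,.0055,0]);delta(b-.045*M[:,0]+[0,0,.32],M)
E
```

```text
t 38.68 p [ 0.4875 -0.037   0.3113] yaw_y 58.32 z [ 0.02  -0.004 -1.   ] F [ 0.5  0.7 -2.5] w 0.0608 gf 43.5 q [-0.31  0.23  1.66  0.    1.23 -1.32]
t 38.7 dpos [0.0046, 0.0053, -0.0087] drot [0.61, 1.03, 20.31]
```

Call:
arm_command:
  delta_rot:
    - [0.6, 1, 7]
    - [0.6, 1, 14]
    - [0.6, 1, 20.3]
    - [0.6, 1, 20.3]
    - [0.6, 1, 20.3]
    - [0.6, 1, 20.3]
    - [0.6, 1, 20.3]
  delta_pos:
    - [0.004, 0.005, -0.009]
    - [0.004, 0.005, -0.009]
    - [0.004, 0.005, -0.009]
    - [0.004, 0.005, -0.009]
    - [0.004, 0.005, -0.009]
    - [0.004, 0.005, -0.009]
    - [0.004, 0.005, -0.009]
  gripper: [1, 1, 1, 1, 1, 1, 1]

```text
time: 39.27
position: [0.4839, -0.0238, 0.3211]
tool_rot: [0.432, 0.902, 0.002, -0.002]
ft_force: [-0.9, -0.6, -3.6]
grip_width: 0.0607
grip_force: 43.5
```

```bash
python3 - <<'E'
from h import *
st();snap('wrist','w19');plate('w19',(.4585,.0055),.12);plate('w19',(.472,.017),.127,'yellow',rad=.025);edge('w19',.021)
M=down(np.radians(38));delta(np.array([.459,.0057,.147]),M)
E
```

```text
t 39.27 p [ 0.4839 -0.0238  0.3211] yaw_y 38.78 z [-0.001  0.005 -1.   ] F [-0.9 -0.6 -3.6] w 0.0607 gf 43.5 q [-0.28  0.22  1.64  0.    1.28 -0.96]
white ctr [457.8   4.6] size [63.1 62.3] ang 38.7 px [ 289  122   54   53 2607] cen [0.4575 0.0048]
yellow ctr [472.7  16.2] size [19.7  9.4] ang 39.1 px [323 145  18   9 161] cen [0.4727 0.0163]
edge x [(np.float64(0.0305), 46), (np.float64(0.032), 44), (np.float64(0.035), 87), (np.float64(0.0295), 76), (np.float64(0.031), 101)]
t 39.3 dpos [0.0379, -0.0014, 0.1744] drot [0.12, -0.24, 0.75]
```

Call:
arm_command:
  delta_rot:
    - [0.1, -0.2, 0.8]
    - [0.1, -0.2, 0.8]
    - [0.1, -0.2, 0.8]
    - [0.1, -0.2, 0.8]
    - [0.1, -0.2, 0.8]
    - [0.1, -0.2, 0.8]
    - [0.1, -0.2, 0.8]
    - [0.1, -0.2, 0.8]
    - [0.1, -0.2, 0.8]
    - [0.1, -0.2, 0.8]
  delta_pos:
    - [0.02, -0.001, 0.02]
    - [0.035, -0.002, 0.05]
    - [0.038, -0.002, 0.085]
    - [0.038, -0.002, 0.12]
    - [0.038, -0.002, 0.15]
    - [0.038, -0.002, 0.165]
    - [0.038, -0.002, 0.174]
    - [0.038, -0.002, 0.174]
    - [0.038, -0.002, 0.174]
    - [0.038, -0.002, 0.174]
  gripper: [1, 1, 1, 1, 1, 1, 1, 1, 1, 1]

```text
time: 40.15
position: [0.4602, 0.0049, 0.1487]
tool_rot: [0.439, 0.898, 0.001, 0.002]
ft_force: [0.4, 0.3, -3.4]
grip_width: 0.0613
grip_force: 43.5
```

```bash
python3 - <<'E'
from h import *
st();M=down(np.radians(38));delta(np.array([.4583,.0053,.1345]),M)
E
```

```text
t 40.15 p [0.4602 0.0049 0.1487] yaw_y 37.89 z [ 0.003 -0.    -1.   ] F [ 0.4  0.3 -3.4] w 0.0613 gf 43.5 q [-0.23  0.43  1.91  0.    0.8  -0.9 ]
t 40.1 dpos [0.0015, -0.0013, 0.0142] drot [0.15, 0.13, -0.11]
```

Call:
arm_command:
  delta_rot:
    - [0, 0, 0]
    - [0, 0, 0]
    - [0, 0, 0]
    - [0, 0, 0]
    - [0, 0, 0]
    - [0, 0, 0]
    - [0, 0, 0]
  delta_pos:
    - [0.0008, -0.0003, 0.0]
    - [0.0008, -0.0003, 0.003]
    - [0.0008, -0.0003, 0.006]
    - [0.0008, -0.0003, 0.009]
    - [0.0008, -0.0003, 0.012]
    - [0.0008, -0.0003, 0.0138]
    - [0.0008, -0.0003, 0.0138]
  gripper: [1, 1, 1, 1, 1, 1, 1]

```text
time: 40.73
position: [0.4581, 0.0057, 0.1345]
tool_rot: [0.439, 0.898, 0.0, -0.0]
ft_force: [-2.0, 0.3, 6.8]
grip_width: 0.0606
grip_force: 44.2
```

```bash
python3 -c "
from h import *
st()"
```

```text
t 40.73 p [0.4581 0.0057 0.1345] yaw_y 37.88 z [ 0.     0.001 -1.   ] F [-2.   0.3  6.8] w 0.0606 gf 44.2 q [-0.23  0.45  1.93  0.    0.76 -0.89]
```

Call:
arm_command:
  delta_rot:
    - [0, 0, 0]
    - [0, 0, 0]
    - [0, 0, 0]
    - [0, 0, 0]
    - [0, 0, 0]
    - [0, 0, 0]
    - [0, 0, 0]
    - [0, 0, 0]
    - [0, 0, 0]
    - [0, 0, 0]
  delta_pos:
    - [0, 0, 0]
    - [0, 0, 0]
    - [0, 0, 0]
    - [0, 0, 0]
    - [0, 0, 0]
    - [0, 0, -0.01]
    - [0, 0, -0.05]
    - [0, 0, -0.09]
    - [0, 0, -0.13]
    - [0, 0, -0.15]
  gripper: [-0.9, -0.9, -0.9, -0.9, -0.9, -0.9, -0.9, -0.9, -0.9, -0.9]

```text
time: 41.57
position: [0.4601, 0.0052, 0.2881]
tool_rot: [0.439, 0.898, 0.001, 0.004]
ft_force: [0.3, 0.2, 0.2]
grip_width: 0.0825
grip_force: 0.0
```

```bash
python3 - <<'E'
from h import *
st();snap('wrist','w20');plate('w20',(.458,.0055),.156);plate('w20',(.472,.017),.163,'yellow',rad=.025)
snap('scene','s20');plate('s20',(.576,-.158),.014,'green')
t=(.576,-.158,.007)
for f in('w1','w6','w7','w8','w10','w11','w13','s20'): print(f,proj(f,t).round(0))
def P(yaw,tp,z=.30): M=down(np.radians(yaw));delta([tp[0],tp[1],z],M)
P(-54,(.576,-.158))
E
```

```text
t 41.57 p [0.4601 0.0052 0.2881] yaw_y 37.88 z [ 0.008 -0.001 -1.   ] F [0.3 0.2 0.2] w 0.0825 gf 0.0 q [-0.23  0.22  1.75  0.    1.17 -0.89]
white ctr [458.1   5.8] size [63.2 62.4] ang 37.9 px [ 283  160   66   62 3663] cen [0.4572 0.0059]
yellow ctr [472.1  17.9] size [21.2 10. ] ang 37.9 px [324 187  23  11 236] cen [0.4721 0.0181]
none
w1 [256. 247.]
w6 [481. 202.]
w7 [207. 158.]
w8 [311. 282.]
w10 [288.  22.]
w11 [178. 136.]
w13 [139. -14.]
s20 [258. 236.]
t 41.7 dpos [-0.1995, -0.0091, -0.0107] drot [0.67, 0.02, 91.88]
```

```bash
python3 - <<'E'
from h import *
i=snap('top','t20')
for f,z in(('scene0',.014),('s20',.014),('top0',.014),('t20',.014),('w15',.014)):
    h=cv2.cvtColor(cv2.imread(f'pics/{f}.png'),cv2.COLOR_BGR2HSV);m=cv2.inRange(h,(55,70,30),(95,255,255))
    n,l,s,c=cv2.connectedComponentsWithStats(m)
    print(f,[(s[k,4],c[k].round(0).tolist(),at(f,*c[k],z)[:2].round(3).tolist()) for k in range(1,n) if s[k,4]>60])
i=cv2.imread('pics/t20.png')
E
```

```text
scene0 []
s20 []
top0 [(np.int32(295), [361.0, 177.0], [0.576, -0.156])]
t20 [(np.int32(301), [361.0, 177.0], [0.576, -0.156])]
w15 [(np.int32(1091), [183.0, 138.0], [0.573, -0.154])]
```

```bash
python3 - <<'E'
from h import *
t=(.576,-.158,.012);tiles=[]
# rotate each crop so that world yaw 36 points up
for f in('s20','w6','w7','w10','w11','w1'):
    i=cv2.imread(f'pics/{f}.png');u=proj(f,t);i=cv2.copyMakeBorder(i,60,60,60,60,cv2.BORDER_CONSTANT)
    s=55 if f!='s20' else 32
    x,y=int(u[0])+60,int(u[1])+60
    c=cv2.resize(i[y-s//2-8:y+s//2+8,x-s//2-8:x+s//2+8],(266,266),interpolation=cv2.INTER_CUBIC)
    k=266/(s+16)
    for n,a in(('A',36),('B',126),('C',-144),('D',-54)):
        q=proj(f,(t[0]+.055*np.cos(np.radians(a)),t[1]+.055*np.sin(np.radians(a)),0))
        cv2.putText(c,n,(int((q[0]+60-(x-s//2-8))*k)-5,int((q[1]+60-(y-s//2-8))*k)+5),0,.5,(0,0,255),1)
    cv2.putText(c,f,(3,12),0,.4,(255,0,0),1);tiles.append(c)
cv2.imwrite('pics/mos.png',np.vstack([np.hstack(tiles[:3]),np.hstack(tiles[3:])]))
E
```

```text
(no output)
```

View pics/mos.png

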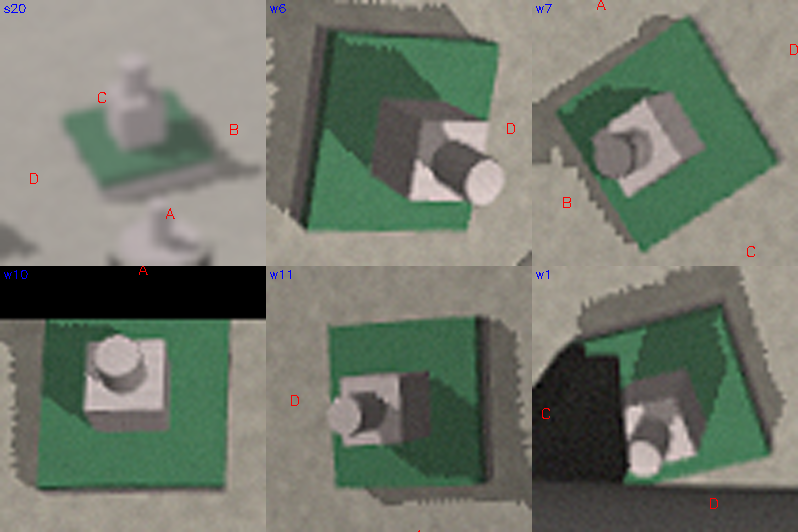

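No picture shows an obvious notch, so I'll sample the intensity along each foot face numerically.

```bash
cat > face.py <<'E'
from h import *
def face(f,c,yaw,zs=(.002,.004,.006,.009)):
    g=cv2.cvtColor(cv2.imread(f'pics/{f}.png'),cv2.COLOR_BGR2GRAY);n=np.array([np.cos(yaw),np.sin(yaw)]);t=np.array([-n[1],n[0]])
    for z in zs:
        q=np.float32([proj(f,(*(np.array(c)+.0305*n+s*t),z)) for s in np.arange(-.030,.0301,.004)])
        print(f,z,cv2.remap(g,q[:,0][None],q[:,1][None],1)[0].tolist())
E
python3 - <<'E'
from face import *
c=(.5757,-.1577)
for f,a in(('s20',36.3),('scene0',36.3),('w6',126.3),('w11',126.3),('w7',-53.7),('w10',-143.7)):
    print(a);face(f,c,np.radians(a))
E
```

```text
36.3
s20 0.002 [150, 136, 131, 129, 128, 128, 128, 127, 128, 126, 126, 125, 125, 126, 125, 122]
s20 0.004 [146, 131, 130, 131, 128, 129, 130, 127, 129, 127, 125, 127, 127, 126, 127, 122]
s20 0.006 [138, 127, 126, 123, 125, 125, 124, 125, 124, 122, 123, 122, 122, 126, 123, 118]
s20 0.009 [125, 111, 111, 110, 109, 111, 110, 109, 111, 111, 108, 109, 110, 110, 110, 110]
36.3
scene0 0.002 [152, 138, 132, 131, 130, 129, 130, 130, 130, 128, 128, 127, 126, 127, 127, 124]
scene0 0.004 [147, 133, 133, 134, 129, 130, 132, 129, 131, 130, 127, 129, 129, 127, 128, 125]
scene0 0.006 [139, 128, 127, 126, 127, 126, 125, 126, 126, 125, 124, 125, 123, 126, 124, 120]
scene0 0.009 [126, 112, 112, 112, 111, 112, 111, 110, 113, 112, 110, 111, 111, 111, 111, 111]
126.3
w6 0.002 [80, 77, 86, 81, 80, 80, 83, 84, 84, 82, 82, 83, 83, 79, 83, 89]
w6 0.004 [77, 81, 79, 78, 78, 77, 78, 80, 79, 76, 79, 79, 79, 77, 79, 92]
w6 0.006 [79, 80, 79, 77, 82, 76, 78, 77, 77, 77, 75, 79, 76, 77, 80, 96]
w6 0.009 [58, 64, 55, 61, 58, 60, 63, 60, 63, 61, 61, 63, 58, 60, 56, 71]
126.3
w11 0.002 [66, 67, 68, 67, 68, 65, 71, 72,
[... 259 characters left out ...]
53.7
w7 0.002 [138, 123, 135, 133, 128, 133, 139, 158, 155, 153, 134, 134, 128, 131, 138, 135]
w7 0.004 [133, 112, 126, 125, 119, 124, 124, 152, 142, 151, 126, 126, 121, 127, 131, 128]
w7 0.006 [128, 101, 118, 114, 107, 107, 107, 137, 126, 133, 118, 116, 114, 114, 123, 119]
w7 0.009 [121, 82, 92, 92, 86, 75, 87, 113, 96, 103, 98, 99, 95, 94, 101, 104]
-143.7
w10 0.002 [129, 126, 125, 121, 121, 121, 118, 118, 129, 122, 125, 136, 129, 129, 130, 131]
w10 0.004 [119, 116, 113, 107, 107, 109, 103, 103, 113, 112, 112, 126, 123, 122, 120, 120]
w10 0.006 [107, 102, 100, 95, 99, 97, 93, 95, 96, 99, 99, 109, 109, 110, 108, 110]
w10 0.009 [82, 73, 78, 83, 87, 82, 81, 80, 74, 81, 81, 84, 90, 91, 90, 96]
```

```bash
python3 - <<'E'
from h import *
delta([.646,-.255,.24],down(np.radians(-144)))
E
```

```text
t 41.7 dpos [-0.3201, -0.0125, 0.0465] drot [-0.31, 0.33, -178.12]
```

Call:
arm_command:
  delta_rot:
    - [0, 0, 84]
    - [0, 0, 84]
    - [0, 0, 84]
    - [0, 0, 84]
    - [0, 0, 84]
    - [0, 0, 84]
    - [0, 0, 84]
    - [0, 0, 84]
    - [0, 0, 84]
    - [0, 0, 84]
    - [0, 0, 84]
    - [0, 0, 84]
  delta_pos:
    - [0, 0, -0.02]
    - [0, 0, -0.02]
    - [0, 0, -0.02]
    - [0, 0, -0.02]
    - [0, 0, -0.02]
    - [0, 0, -0.02]
    - [0, 0, -0.02]
    - [0, 0, -0.02]
    - [0, 0, -0.02]
    - [0, 0, -0.02]
    - [0, 0, -0.02]
    - [0, 0, -0.02]
  gripper: [-0.3, -0.3, -0.3, -0.3, -0.3, -0.3, -0.3, -0.3, -0.3, -0.3, -0.3, -0.3]

```text
time: 42.72
position: [0.4567, 0.0058, 0.3014]
tool_rot: [0.929, 0.371, -0.002, -0.002]
ft_force: [0.1, -0.6, 1.2]
grip_width: 0.0567
grip_force: 0.0
```

Call:
arm_command:
  delta_rot:
    - [0, 0, 84]
    - [0, 0, 84]
    - [0, 0, 84]
    - [0, 0, 84]
    - [0, 0, 84]
    - [0, 0, 84]
    - [0, 0, 84]
    - [0, 0, 84]
    - [0, 0, 84]
    - [0, 0, 84]
    - [0, 0, 84]
    - [0, 0, 84]
  delta_pos:
    - [0, 0, 0]
    - [0, 0, 0]
    - [0, 0, 0]
    - [0, 0, 0]
    - [0, 0, 0]
    - [0, 0, 0]
    - [0, 0, 0]
    - [0, 0, 0]
    - [0, 0, 0]
    - [0, 0, 0]
    - [0, 0, 0]
    - [0, 0, 0]
  gripper: [-0.3, -0.3, -0.3, -0.3, -0.3, -0.3, -0.3, -0.3, -0.3, -0.3, -0.3, -0.3]

```text
time: 43.72
position: [0.4567, 0.0058, 0.3014]
tool_rot: [0.938, -0.346, -0.002, -0.0]
ft_force: [-0.1, 0.1, 0.0]
grip_width: 0.0567
grip_force: 0.0
```

```bash
python3 - <<'E'
from h import *
st();delta([.646,-.255,.24],down(np.radians(-144)))
E
```

```text
t 43.72 p [0.4567 0.0058 0.3014] yaw_y -130.46 z [-0.005  0.002 -1.   ] F [-0.1  0.1  0. ] w 0.0567 gf 0.0 q [-0.23  0.2   1.73  0.    1.22  2.04]
t 43.7 dpos [0.3135, 0.0755, 0.0601] drot [0.12, 0.25, 13.54]
```

Call:
arm_command:
  delta_rot:
    - [0, 0, 7]
    - [0, 0, 13.5]
    - [0, 0, 13.5]
    - [0, 0, 13.5]
    - [0, 0, 13.5]
    - [0, 0, 13.5]
    - [0, 0, 13.5]
    - [0, 0, 13.5]
    - [0, 0, 13.5]
    - [0, 0, 13.5]
    - [0, 0, 13.5]
    - [0, 0, 13.5]
  delta_pos:
    - [0.03, 0.008, 0]
    - [0.065, 0.016, 0]
    - [0.1, 0.024, 0.01]
    - [0.135, 0.032, 0.02]
    - [0.17, 0.041, 0.03]
    - [0.205, 0.05, 0.04]
    - [0.24, 0.058, 0.05]
    - [0.275, 0.066, 0.06]
    - [0.31, 0.075, 0.06]
    - [0.313, 0.075, 0.06]
    - [0.313, 0.075, 0.06]
    - [0.313, 0.075, 0.06]
  gripper: [-0.3, -0.3, -0.3, -0.3, -0.3, -0.3, -0.3, -0.3, -0.3, -0.3, -0.3, -0.3]

```text
time: 44.72
position: [0.6477, -0.2527, 0.241]
tool_rot: [0.892, -0.451, -0.003, -0.001]
ft_force: [-1.7, 0.8, -0.2]
grip_width: 0.0565
grip_force: 0.0
```

```bash
python3 - <<'E'
from face import *
st();snap('wrist','w21');r=plate('w21',(.5757,-.1577),.014,'green')
c=r[0] if r else (.5757,-.1577)
face('w21',(.5757,-.1577),np.radians(-53.7),(.001,.003,.005,.007,.010,.013));print(proj('w21',(.5757,-.1577,.01)))
delta([.5757,-.1577,.25],down(np.radians(-144)))
E
```

```text
t 44.72 p [ 0.6477 -0.2527  0.241 ] yaw_y -143.65 z [-0.004  0.004 -1.   ] F [-1.7  0.8 -0.2] w 0.0565 gf 0.0 q [-0.53  0.61  1.21  0.    1.32  1.97]
green ctr [ 579.8 -162.4] size [61. 50.] ang 36.3 px [ 297  238   44   33 1053] cen [ 0.5825 -0.1662]
w21 0.001 [155, 151, 149, 152, 151, 148, 160, 168, 168, 161, 148, 151, 156, 153, 154, 153]
w21 0.003 [150, 143, 142, 145, 146, 147, 148, 171, 173, 163, 145, 150, 153, 149, 151, 151]
w21 0.005 [146, 138, 135, 138, 143, 148, 136, 175, 178, 165, 145, 152, 150, 146, 150, 147]
w21 0.007 [140, 122, 121, 125, 128, 133, 120, 158, 158, 148, 131, 136, 137, 132, 134, 132]
w21 0.01 [135, 99, 100, 102, 103, 106, 98, 119, 117, 112, 106, 107, 110, 107, 107, 104]
w21 0.013 [134, 86, 90, 90, 89, 87, 88, 86, 84, 84, 89, 86, 86, 87, 87, 80]
[319.03620013 257.14447835]
t 44.8 dpos [-0.1187, 0.002, -0.0076] drot [0.04, 0.25, 0.39]
```

Face D (yaw -54°) has a clear 14 mm notch, so the topfit's +x points at -53.7°. Next I'll hover over it for a close measurement.

Call:
arm_command:
  delta_rot:
    - [0, 0, 0.4]
    - [0, 0, 0.4]
    - [0, 0, 0.4]
    - [0, 0, 0.4]
    - [0, 0, 0.4]
    - [0, 0, 0.4]
    - [0, 0, 0.4]
    - [0, 0, 0.4]
  delta_pos:
    - [-0.03, 0.001, -0.008]
    - [-0.06, 0.001, -0.008]
    - [-0.09, 0.002, -0.008]
    - [-0.119, 0.002, -0.008]
    - [-0.119, 0.002, -0.008]
    - [-0.119, 0.002, -0.008]
    - [-0.119, 0.002, -0.008]
    - [-0.119, 0.002, -0.008]
  gripper: [-0.2, -0.2, -0.2, -0.2, -0.2, -0.2, -0.2, -0.2]

```text
time: 45.43
position: [0.5776, -0.1592, 0.2521]
tool_rot: [0.891, -0.454, 0.001, -0.0]
ft_force: [0.2, 0.5, 0.6]
grip_width: 0.0521
grip_force: 0.0
```

```bash
python3 - <<'E'
from face import *
st();snap('wrist','w22');r=plate('w22',(.5757,-.1577),.014,'green')
delta([r[0][0],r[0][1],.018],down(np.radians(-143.7)))
E
```

```text
t 45.43 p [ 0.5776 -0.1592  0.2521] yaw_y -144.02 z [ 0.002 -0.    -1.   ] F [0.2 0.5 0.6] w 0.0521 gf 0.0 q [-0.46  0.46  1.47  0.    1.21  2.06]
green ctr [ 576.3 -157.3] size [60.7 60.8] ang 36.0 px [ 295  153   47   46 1590] cen [ 0.5772 -0.1593]
t 45.5 dpos [-0.0027, 0.0, 0.2339] drot [-0.06, -0.05, -0.34]
```

Call:
arm_command:
  delta_rot:
    - [0, 0, 0]
    - [0, 0, 0]
    - [0, 0, 0]
    - [0, 0, 0]
    - [0, 0, 0]
    - [0, 0, 0]
    - [0, 0, 0]
    - [0, 0, 0]
    - [0, 0, 0]
    - [0, 0, 0]
    - [0, 0, 0]
  delta_pos:
    - [-0.002, 0, 0.04]
    - [-0.002, 0, 0.08]
    - [-0.002, 0, 0.12]
    - [-0.002, 0, 0.15]
    - [-0.002, 0, 0.175]
    - [-0.002, 0, 0.195]
    - [-0.002, 0, 0.21]
    - [-0.002, 0, 0.222]
    - [-0.002, 0, 0.2335]
    - [-0.002, 0, 0.2335]
    - [-0.002, 0, 0.2335]
  gripper: [-0.2, -0.2, -0.2, -0.2, -0.2, -0.2, -0.2, -0.2, -0.2, -0.2, -0.2]

```text
time: 46.4
position: [0.5759, -0.1574, 0.0179]
tool_rot: [0.891, -0.454, -0.0, -0.0]
ft_force: [0.7, -0.1, 0.8]
grip_width: 0.0523
grip_force: 0.0
```

```bash
python3 - <<'E'
from face import *
st();delta([.5763,-.1573,.018],down(np.radians(-143.9)))
E
```

```text
t 46.4 p [ 0.5759 -0.1574  0.0179] yaw_y -144.05 z [ 0.     0.001 -1.   ] F [ 0.7 -0.1  0.8] w 0.0523 gf 0.0 q [-0.45  0.78  1.64  0.    0.72  2.06]
t 46.4 dpos [0.0002, -0.0004, -0.0001] drot [-0.03, 0.04, -0.15]
```

Call:
arm_command:
  delta_rot:
    - [0, 0, 0]
    - [0, 0, 0]
    - [0, 0, 0]
    - [0, 0, 0]
    - [0, 0, 0]
    - [0, 0, 0]
    - [0, 0, 0]
    - [0, 0, 0]
    - [0, 0, 0]
    - [0, 0, 0]
    - [0, 0, 0]
    - [0, 0, 0]
  delta_pos:
    - [0, 0, 0]
    - [0, 0, 0]
    - [0, 0, 0]
    - [0, 0, 0]
    - [0, 0, 0]
    - [0, 0, -0.02]
    - [0, 0, -0.06]
    - [0, 0, -0.1]
    - [0, 0, -0.14]
    - [0, 0, -0.18]
    - [0, 0, -0.22]
    - [0, 0, -0.26]
  gripper: [1, 1, 1, 1, 1, 1, 1, 1, 1, 1, 1, 1]
  grip_force: 45

```text
time: 47.4
position: [0.5745, -0.1566, 0.2795]
tool_rot: [0.891, -0.454, -0.001, -0.0]
ft_force: [0.8, -0.3, -4.0]
grip_width: 0.0236
grip_force: 45.0
```

```bash
python3 - <<'E'
from face import *
st();M=down(np.radians(-52.2));delta(np.array([.458,.0057,.36])-.055*M[:,0],M)
E
```

```text
t 47.4 p [ 0.5745 -0.1566  0.2795] yaw_y -144.03 z [-0.001  0.001 -1.   ] F [ 0.8 -0.3 -4. ] w 0.0236 gf 45.0 q [-0.45  0.43  1.44  0.    1.28  2.06]
t 47.4 dpos [-0.1982, 0.0539, -0.0801] drot [-0.08, 0.1, -91.83]
```

Call:
arm_command:
  delta_rot:
    - [0, 0, -84]
    - [0, 0, -84]
    - [0, 0, -84]
    - [0, 0, -84]
    - [0, 0, -84]
    - [0, 0, -84]
    - [0, 0, -84]
    - [0, 0, -84]
    - [0, 0, -84]
    - [0, 0, -84]
    - [0, 0, -84]
    - [0, 0, -84]
  delta_pos:
    - [0, 0, -0.03]
    - [0, 0, -0.06]
    - [-0.02, 0.005, -0.08]
    - [-0.04, 0.01, -0.08]
    - [-0.06, 0.016, -0.08]
    - [-0.085, 0.023, -0.08]
    - [-0.11, 0.03, -0.08]
    - [-0.135, 0.037, -0.08]
    - [-0.16, 0.044, -0.08]
    - [-0.185, 0.05, -0.08]
    - [-0.198, 0.054, -0.08]
    - [-0.198, 0.054, -0.08]
  gripper: [1, 1, 1, 1, 1, 1, 1, 1, 1, 1, 1, 1]

```text
time: 48.4
position: [0.4113, -0.0261, 0.3573]
tool_rot: [0.965, 0.262, -0.002, -0.002]
ft_force: [-0.2, -0.4, -3.8]
grip_width: 0.0232
grip_force: 45.0
```

Call:
arm_command:
  delta_rot:
    - [0, 0, -5]
    - [0, 0, -7.9]
    - [0, 0, -7.9]
    - [0, 0, -7.9]
    - [0, 0, -7.9]
    - [0, 0, -7.9]
  delta_pos:
    - [0, 0, 0]
    - [0, 0, 0]
    - [0, 0, 0]
    - [0, 0, 0]
    - [0, 0, 0]
    - [0, 0, 0]
  gripper: [1, 1, 1, 1, 1, 1]

```text
time: 48.9
position: [0.4154, -0.0287, 0.358]
tool_rot: [0.946, 0.324, 0.0, -0.0]
ft_force: [0.9, 0.4, -3.9]
grip_width: 0.0238
grip_force: 45.0
```

```bash
cat >> face.py <<'E'
def green_held(f,dz):
    """held green plate: bounds in the tool frame on plane dz above... (tool z = -dz... plate top below TCP by dz)"""
    i=cv2.imread(f'pics/{f}.png');h=cv2.cvtColor(i,cv2.COLOR_BGR2HSV);m=cv2.inRange(h,(55,70,30),(95,255,255))
    o=json.load(open(f'pics/{f}.json'));T=R.from_quat(o['q']).as_matrix();p=np.array(o['p'])
    ys,xs=np.nonzero(cv2.morphologyEx(m,cv2.MORPH_OPEN,np.ones((3,3),np.uint8)))
    W=np.array([T.T@(at(f,x,y,p[2]-dz)-p) for x,y in zip(xs,ys)]);W=W[(abs(W[:,1])<.05)&(abs(W[:,0])<.05)]
    print('held x max by column',[ (round(c,3),W[abs(W[:,1]-c)<.003][:,0].max().round(4)) for c in(-.02,-.01,0,.01,.02)],'y',W[:,1].min().round(4),W[:,1].max().round(4))
E
python3 - <<'E'
from face import *
st();snap('wrist','w23');plate('w23',(.458,.0057),.156);plate('w23',(.472,.017),.163,'yellow',rad=.025);green_held('w23',.004)
M=down(np.radians(-52.1));delta(np.array([.458,.0057,.186]),M)
E
```

```text
t 48.9 p [ 0.4154 -0.0287  0.358 ] yaw_y -52.18 z [-0.     0.001 -1.   ] F [ 0.9  0.4 -3.9] w 0.0238 gf 45.0 q [-0.34  0.08  1.72  0.    1.35  0.57]
white ctr [457.8   6.1] size [61.9 63.1] ang 37.8 px [ 290  108   54   53 2724] cen [0.4576 0.0054]
yellow ctr [472.3  17.3] size [19.7  8. ] ang 37.8 px [313 110   8  18 144] cen [0.4723 0.0173]
held x max by column [(-0.02, np.float64(0.034)), (-0.01, np.float64(0.034)), (0, np.float64(0.034)), (0.01, np.float64(0.034)), (0.02, np.float64(0.034))] y -0.03 0.0303
t 49.0 dpos [0.0546, -0.0011, 0.1721] drot [-0.04, -0.02, -0.07]
```

Call:
arm_command:
  delta_rot:
    - [0, 0, 0]
    - [0, 0, 0]
    - [0, 0, 0]
    - [0, 0, 0]
    - [0, 0, 0]
    - [0, 0, 0]
    - [0, 0, 0]
    - [0, 0, 0]
    - [0, 0, 0]
    - [0, 0, 0]
  delta_pos:
    - [0.02, 0, 0.02]
    - [0.045, -0.001, 0.05]
    - [0.054, -0.001, 0.085]
    - [0.054, -0.001, 0.12]
    - [0.054, -0.001, 0.15]
    - [0.054, -0.001, 0.165]
    - [0.054, -0.001, 0.171]
    - [0.054, -0.001, 0.171]
    - [0.054, -0.001, 0.171]
    - [0.054, -0.001, 0.171]
  gripper: [1, 1, 1, 1, 1, 1, 1, 1, 1, 1]

```text
time: 49.78
position: [0.4592, 0.0049, 0.1886]
tool_rot: [0.946, 0.324, 0.002, 0.001]
ft_force: [0.1, -0.4, -3.3]
grip_width: 0.0234
grip_force: 45.0
```

```bash
python3 - <<'E'
from face import *
st();M=down(np.radians(-52.1));delta(np.array([.458,.0057,.174])-.0009*M[:,0],M)
E
```

```text
t 49.78 p [0.4592 0.0049 0.1886] yaw_y -52.14 z [ 0.004 -0.    -1.   ] F [ 0.1 -0.4 -3.3] w 0.0234 gf 45.0 q [-0.23  0.36  1.88  0.    0.9   0.68]
t 49.8 dpos [-0.0014, -0.0014, 0.0146] drot [0.14, -0.16, -0.04]
```

Call:
arm_command:
  delta_rot:
    - [0, 0, 0]
    - [0, 0, 0]
    - [0, 0, 0]
    - [0, 0, 0]
    - [0, 0, 0]
    - [0, 0, 0]
    - [0, 0, 0]
  delta_pos:
    - [-0.0004, -0.0006, 0.0]
    - [-0.0004, -0.0006, 0.003]
    - [-0.0004, -0.0006, 0.006]
    - [-0.0004, -0.0006, 0.009]
    - [-0.0004, -0.0006, 0.012]
    - [-0.0004, -0.0006, 0.0138]
    - [-0.0004, -0.0006, 0.0138]
  gripper: [1, 1, 1, 1, 1, 1, 1]

```text
time: 50.37
position: [0.4578, 0.0055, 0.1783]
tool_rot: [0.946, 0.325, 0.002, 0.001]
ft_force: [-9.1, 3.0, 39.4]
grip_width: 0.0236
grip_force: 45.1
```

```bash
python3 -c "
from h import *
st()"
```

```text
t 50.37 p [0.4578 0.0055 0.1783] yaw_y -52.09 z [ 0.003 -0.    -1.   ] F [-9.1  3.  39.4] w 0.0236 gf 45.1 q [-0.23  0.37  1.89  0.    0.88  0.68]
```

Call:
arm_command:
  delta_rot:
    - [0, 0, 0]
    - [0, 0, 0]
    - [0, 0, 0]
    - [0, 0, 0]
    - [0, 0, 0]
    - [0, 0, 0]
    - [0, 0, 0]
  delta_pos:
    - [0, 0, -0.005]
    - [-0.0016, -0.0009, -0.007]
    - [-0.0016, -0.0009, -0.006]
    - [-0.0016, -0.0009, -0.004]
    - [-0.0016, -0.0009, -0.002]
    - [-0.0016, -0.0009, -0.0005]
    - [-0.0016, -0.0009, -0.0005]
  gripper: [1, 1, 1, 1, 1, 1, 1]

```text
time: 50.95
position: [0.4557, 0.0052, 0.1783]
tool_rot: [0.946, 0.325, 0.001, 0.0]
ft_force: [-9.6, 2.2, 43.3]
grip_width: 0.0236
grip_force: 45.0
```

```bash
python3 -c "
from h import *
st()"
```

```text
t 50.95 p [0.4557 0.0052 0.1783] yaw_y -52.1 z [ 0.002 -0.    -1.   ] F [-9.6  2.2 43.3] w 0.0236 gf 45.0 q [-0.23  0.37  1.89  0.    0.87  0.67]
```

```bash
python3 - <<'E'
from face import *
def heldface(f,xf,zs):
    g=cv2.cvtColor(cv2.imread(f'pics/{f}.png'),cv2.COLOR_BGR2GRAY);o=json.load(open(f'pics/{f}.json'));T=R.from_quat(o['q']).as_matrix();p=np.array(o['p'])
    for z in zs:
        q=np.float32([proj(f,p+T@np.array([xf,y,z])) for y in np.arange(-.036,.0361,.003)]);print(z,cv2.remap(g,q[:,0][None],q[:,1][None],1)[0].tolist())
heldface('w23',.031,np.arange(0,.024,.002))
snap('top','t24');snap('scene','s24')
# line through x at y=.02: colour profile
i=cv2.imread('pics/w23.png');o=json.load(open('pics/w23.json'));T=R.from_quat(o['q']).as_matrix();p=np.array(o['p'])
for y in(.02,0.0,-.02): print(y,[i[tuple(np.round(proj('w23',p+T@np.array([x,y,.004]))[::-1]).astype(int))].tolist() for x in np.arange(.028,.042,.001)])
E
```

```text
0.0 [153, 160, 143, 73, 73, 72, 73, 74, 74, 74, 74, 76, 71, 74, 73, 67, 71, 75, 73, 87, 102, 101, 146, 161, 152]
0.002 [153, 161, 105, 75, 74, 76, 76, 71, 76, 72, 73, 77, 73, 75, 69, 76, 77, 72, 71, 67, 99, 100, 129, 159, 149]
0.004 [155, 154, 86, 74, 76, 75, 77, 72, 74, 71, 73, 71, 73, 71, 73, 78, 76, 71, 72, 69, 98, 99, 106, 155, 144]
0.006 [159, 154, 71, 73, 74, 74, 75, 70, 74, 73, 74, 69, 74, 72, 76, 68, 71, 72, 70, 72, 103, 101, 96, 150, 145]
0.008 [156, 155, 71, 74, 74, 74, 71, 71, 72, 74, 75, 70, 75, 72, 74, 72, 70, 74, 73, 75, 100, 101, 101, 148, 154]
0.01 [160, 154, 74, 75, 74, 74, 74, 74, 74, 74, 76, 74, 76, 75, 74, 74, 73, 71, 74, 74, 85, 100, 104, 153, 160]
0.012 [162, 158, 70, 71, 70, 68, 73, 70, 68, 72, 70, 72, 72, 72, 69, 71, 69, 67, 70, 68, 74, 91, 92, 154, 161]
0.014 [158, 157, 63, 64, 61, 61, 66, 62, 60, 66, 63, 62, 61, 63, 61, 66, 61, 63, 64, 63, 68, 75, 72, 149, 162]
0.016 [153, 159, 55, 60, 59, 60, 59, 57, 62, 61, 63, 60, 58, 61, 60, 59, 57, 58, 61, 57, 59, 63, 58, 156, 156]
0.018000000000000002 [153, 156, 68, 67, 67, 69, 65, 65, 67, 62, 78, 81, 83, 83, 81, 60, 6
[... 275 characters left out ...]
56, 79, 47], [67, 84, 54], [65, 85, 55], [58, 80, 53], [61, 84, 56], [61, 81, 52], [46, 65, 44], [69, 76, 71], [84, 87, 93], [128, 136, 140], [146, 159, 160], [141, 150, 156], [139, 156, 160], [139, 153, 159], [149, 162, 170]]
0.0 [[63, 86, 56], [63, 85, 60], [63, 80, 52], [66, 86, 56], [67, 85, 62], [60, 86, 56], [46, 59, 44], [116, 129, 129], [139, 155, 160], [138, 151, 159], [144, 158, 167], [145, 158, 163], [141, 154, 162], [143, 156, 162], [142, 157, 165]]
-0.02 [[64, 85, 53], [63, 86, 56], [62, 78, 51], [65, 82, 50], [62, 84, 55], [65, 83, 51], [51, 64, 44], [79, 82, 80], [78, 80, 86], [145, 159, 162], [146, 157, 165], [141, 153, 159], [136, 148, 156], [140, 156, 162], [136, 149, 156]]
```

The notch is at the front (tool +x) and centred, so the orientation is right. I'll back off and measure the offsets again.

Call:
arm_command:
  delta_rot:
    - [0, 0, 0]
    - [0, 0, 0]
    - [0, 0, 0]
    - [0, 0, 0]
    - [0, 0, 0]
    - [0, 0, 0]
    - [0, 0, 0]
    - [0, 0, 0]
    - [0, 0, 0]
    - [0, 0, 0]
  delta_pos:
    - [0, 0, -0.01]
    - [0, 0, -0.04]
    - [-0.01, 0, -0.08]
    - [-0.03, 0, -0.12]
    - [-0.05, 0, -0.16]
    - [-0.055, 0, -0.18]
    - [-0.055, 0, -0.18]
    - [-0.055, 0, -0.18]
    - [-0.055, 0, -0.18]
    - [-0.055, 0, -0.18]
  gripper: [1, 1, 1, 1, 1, 1, 1, 1, 1, 1]

```text
time: 51.88
position: [0.4107, -0.028, 0.3514]
tool_rot: [0.946, 0.325, -0.002, -0.002]
ft_force: [0.1, -0.7, -4.1]
grip_width: 0.0237
grip_force: 45.0
```

```bash
python3 - <<'E'
from face import *
st();snap('wrist','w25');plate('w25',(.458,.0057),.156);plate('w25',(.472,.017),.163,'yellow',rad=.025)
for dz in(.004,.0,-.003): green_held('w25',dz)
f='w25';g=cv2.cvtColor(cv2.imread(f'pics/{f}.png'),cv2.COLOR_BGR2GRAY);o=json.load(open(f'pics/{f}.json'));T=R.from_quat(o['q']).as_matrix();p=np.array(o['p'])
# column rows: front profile along tool x at plane z=.004 and column y
for y in(-.02,0,.02):
    q=np.float32([proj(f,p+T@np.array([x,y,.004])) for x in np.arange(.026,.046,.001)]);print(y,cv2.remap(g,q[:,0][None],q[:,1][None],1)[0].tolist())
for f2 in('w23','w25'):
  h=cv2.cvtColor(cv2.imread(f'pics/{f2}.png'),cv2.COLOR_BGR2HSV);m=cv2.inRange(h,(55,70,30),(95,255,255));n,l,s,c=cv2.connectedComponentsWithStats(m);print(s[1:][s[1:,4]>100])
# spigot circle of column top: dark ring search
i=cv2.imread('pics/w25.png');u=proj('w25',(.4575,.0057,.163)).round().astype(int);print(u);print(cv2.cvtColor(i,cv2.COLOR_BGR2GRAY)[u[1]-14:u[1]+16:2,u[0]-16:u[0]+17:2])
E
```

```text
t 51.88 p [ 0.4107 -0.028   0.3514] yaw_y -52.11 z [-0.005  0.003 -1.   ] F [ 0.1 -0.7 -4.1] w 0.0237 gf 45.0 q [-0.34  0.08  1.73  0.    1.34  0.57]
white ctr [457.8   6.1] size [62.8 62.5] ang 38.0 px [ 293  104   55   55 2832] cen [0.4573 0.0054]
yellow ctr [472.3  17.8] size [20.4  9. ] ang 38.0 px [316 106   9  19 170] cen [0.4722 0.0178]
held x max by column [(-0.02, np.float64(0.034)), (-0.01, np.float64(0.0334)), (0, np.float64(0.034)), (0.01, np.float64(0.034)), (0.02, np.float64(0.034))] y -0.0301 0.0304
held x max by column [(-0.02, np.float64(0.035)), (-0.01, np.float64(0.0344)), (0, np.float64(0.035)), (0.01, np.float64(0.035)), (0.02, np.float64(0.0351))] y -0.0293 0.0297
held x max by column [(-0.02, np.float64(0.0358)), (-0.01, np.float64(0.0352)), (0, np.float64(0.0358)), (0.01, np.float64(0.0358)), (0.02, np.float64(0.0358))] y -0.0288 0.0291
-0.02 [71, 77, 76, 75, 71, 73, 74, 73, 58, 73, 84, 155, 153, 155, 162, 162, 157, 155, 152, 156]
0 [74, 75, 71, 73, 73, 75, 72, 71, 60, 112, 157, 152, 148, 153, 156, 158, 155, 159, 161, 156]
0.02 [67, 73, 73, 71, 74, 70, 74, 72,
[... 491 characters left out ...]
232 161 200 164 242 237 237 245 169 167 156 240 238 237 236]
 [239 240 241 228 168 211 241 237 239 210 172 178 134 233 237 236 236]
 [239 238 237 244 131 222 239 240 243 175 172 178 144 236 237 238 236]
 [237 236 237 240 216 168 247 160 163 172 173 173 162 241 237 237 238]
 [235 236 236 235 242 103 158 167 173 170 224 171 232 238 237 236 237]
 [237 237 238 237 239 242 111 151 166 148 173 225 239 238 237 237 239]
 [234 235 234 234 234 235 242 235 199 196 240 238 235 236 237 234 234]
 [235 237 234 236 234 235 235 234 235 237 234 233 233 234 234 234 232]
 [239 238 238 237 238 236 237 236 238 236 237 238 234 236 236 235 236]
 [234 236 235 236 236 236 236 234 237 236 236 235 237 236 236 236 235]]
```

```bash
python3 - <<'E'
from face import *
delta([.5775,-.2170,.15],down(np.radians(-52.1)))
E
```

```text
t 51.9 dpos [0.0158, 0.2525, 0.2003] drot [-0.28, 0.12, -0.0]
```

Call:
arm_command:
  delta_rot:
    - [0, 0, 0]
    - [0, 0, 0]
    - [0, 0, 0]
    - [0, 0, 0]
    - [0, 0, 0]
    - [0, 0, 0]
    - [0, 0, 0]
    - [0, 0, 0]
    - [0, 0, 0]
    - [0, 0, 0]
    - [0, 0, 0]
    - [0, 0, 0]
  delta_pos:
    - [0, 0.035, 0]
    - [0, 0.07, 0]
    - [0.01, 0.105, 0]
    - [0.01, 0.14, 0]
    - [0.015, 0.175, 0.03]
    - [0.015, 0.21, 0.06]
    - [0.015, 0.25, 0.09]
    - [0.016, 0.252, 0.12]
    - [0.016, 0.252, 0.15]
    - [0.016, 0.252, 0.18]
    - [0.016, 0.252, 0.2]
    - [0.016, 0.252, 0.2]
  gripper: [1, 1, 1, 1, 1, 1, 1, 1, 1, 1, 1, 1]

```text
time: 52.93
position: [0.5749, -0.2149, 0.146]
tool_rot: [0.946, 0.325, -0.005, -0.006]
ft_force: [-1.1, 0.7, -3.6]
grip_width: 0.0237
grip_force: 45.0
```

```bash
cat > col.py <<'E'
from h import *
def prof(f,c=(.4595,.006),yaw=-52,s=0.,r=.0312):
    g=cv2.cvtColor(cv2.imread(f'pics/{f}.png'),cv2.COLOR_BGR2GRAY);n=np.array([np.cos(np.radians(yaw)),np.sin(np.radians(yaw))]);t=np.array([-n[1],n[0]])
    zs=np.arange(0,.18,.002);q=np.float32([proj(f,(*(np.array(c)+r*n+s*t),z)) for z in zs]);v=cv2.remap(g,q[:,0][None],q[:,1][None],1)[0]
    print(f,s,' '.join(f'{int(z*1000)}:{a}' for z,a in zip(zs,v)));return q
E
python3 - <<'E'
from col import *
st();snap('wrist','w26')
for s in(-.026,-.02,.02,.026): q=prof('w26',s=s)
print(q[0],q[-1])
E
```

```text
t 52.93 p [ 0.5749 -0.2149  0.146 ] yaw_y -52.12 z [-0.013  0.009 -1.   ] F [-1.1  0.7 -3.6] w 0.0237 gf 45.0 q [-0.54  0.61  1.52  0.    1.03  0.37]
w26 -0.026 0:93 2:94 4:93 6:92 8:91 10:90 12:90 14:118 16:115 18:111 20:131 22:173 24:168 26:174 28:176 30:169 32:158 34:148 36:138 38:109 40:98 42:89 44:95 46:166 48:172 50:125 52:115 54:111 56:115 58:167 60:166 62:170 64:171 66:166 68:167 70:171 72:167 74:145 76:119 78:101 80:121 82:163 84:176 86:165 88:110 90:112 92:113 94:147 96:169 98:173 100:168 102:165 104:168 106:169 108:170 110:171 112:173 114:171 116:159 118:168 120:168 122:199 124:108 126:112 128:112 130:129 132:166 134:171 136:164 138:164 140:171 142:174 144:169 146:169 148:157 150:154 152:158 154:161 156:165 158:195 160:237 162:234 164:235 166:235 168:235 170:238 172:215 174:147 176:160 178:159
w26 -0.02 0:90 2:92 4:89 6:92 8:92 10:89 12:97 14:113 16:119 18:113 20:131 22:163 24:169 26:171 28:173 30:168 32:165 34:165 36:169 38:170 40:174 42:175 44:173 46:173 48:178 50:136 52:113 54:112 56:119 58:173 60:172 62:170 64:173 66:165 68:163 70:172 72:172 74:181 76:180 78:158 80:150
[... 1004 characters left out ...]

w26 0.026 0:92 2:97 4:97 6:94 8:92 10:92 12:99 14:112 16:117 18:114 20:125 22:168 24:174 26:172 28:176 30:172 32:172 34:170 36:171 38:175 40:177 42:169 44:91 46:152 48:168 50:169 52:95 54:73 56:68 58:96 60:120 62:118 64:118 66:115 68:113 70:164 72:181 74:173 76:186 78:144 80:66 82:72 84:106 86:85 88:71 90:72 92:67 94:120 96:116 98:119 100:115 102:115 104:113 106:110 108:162 110:182 112:111 114:120 116:97 118:160 120:161 122:191 124:111 126:118 128:117 130:124 132:173 134:176 136:172 138:170 140:173 142:172 144:184 146:126 148:114 150:24 152:30 154:111 156:164 158:188 160:232 162:231 164:231 166:233 168:232 170:232 172:234 174:222 176:120 178:122
[131.19725 130.73363] [  2.684962 156.90399 ]
```

```bash
python3 - <<'E'
from face import *
for dz in(.004,.0012): green_held('w26',dz)
M=down(np.radians(-52.1));delta(np.array([.4565,.0055,.36])-.03*M[:,0],M)
# notch edges in w23 and w25 at several heights on the true front plane
for f in('w23','w25'):
    g=cv2.cvtColor(cv2.imread(f'pics/{f}.png'),cv2.COLOR_BGR2GRAY);o=json.load(open(f'pics/{f}.json'));T=R.from_quat(o['q']).as_matrix();p=np.array(o['p'])
    for z in(.010,.013,.016):
        q=np.float32([proj(f,p+T@np.array([.0335,y,z])) for y in np.arange(-.012,.0121,.001)]);print(f,z,cv2.remap(g,q[:,0][None],q[:,1][None],1)[0].tolist())
    for y in(.015,.02): 
        q=np.float32([proj(f,p+T@np.array([.0335,y,z])) for z in np.arange(0,.026,.001)]);print(f,'y',y,cv2.remap(g,q[:,0][None],q[:,1][None],1)[0].tolist())
E
```

```text
held x max by column [(-0.02, np.float64(0.0339)), (-0.01, np.float64(0.034)), (0, np.float64(0.034)), (0.01, np.float64(0.0341)), (0.02, np.float64(0.0341))] y -0.0301 0.0303
held x max by column [(-0.02, np.float64(0.0347)), (-0.01, np.float64(0.0347)), (0, np.float64(0.0347)), (0.01, np.float64(0.0348)), (0.02, np.float64(0.0348))] y -0.0296 0.0298
t 53.0 dpos [0.0104, -0.2506, -0.2084] drot [-0.57, 0.18, -0.01]
w23 0.01 [79, 76, 77, 76, 78, 80, 105, 114, 115, 118, 119, 114, 119, 120, 116, 115, 117, 116, 121, 81, 75, 77, 76, 76, 79]
w23 0.013 [87, 87, 90, 88, 91, 108, 156, 164, 163, 163, 162, 161, 165, 168, 160, 163, 162, 162, 167, 108, 90, 90, 88, 90, 87]
w23 0.016 [94, 97, 95, 96, 91, 118, 156, 164, 159, 156, 154, 153, 157, 162, 160, 151, 153, 153, 155, 116, 88, 94, 96, 94, 92]
w23 y 0.015 [74, 75, 72, 69, 65, 60, 55, 58, 60, 66, 72, 80, 85, 90, 88, 85, 94, 113, 131, 139, 146, 152, 157, 162, 163, 163]
w23 y 0.02 [76, 75, 72, 67, 64, 60, 57, 59, 61, 66, 71, 76, 83, 89, 86, 82, 93, 114, 138, 144, 151, 157, 158, 157, 156, 155]
w25 0.01 [77, 78, 77, 78, 76, 78, 107, 119, 114, 113, 113, 110, 112, 118, 118, 119, 117, 115, 117, 79, 74, 76, 75, 76, 78]
w25 0.013 [91, 86, 88, 85, 87, 97, 152, 157, 159, 159, 158, 158, 157, 163, 166, 168, 160, 164, 164, 103, 88, 88, 88, 93, 91]
w25 0.016 [100, 96, 95, 97, 98, 109, 147, 151, 155, 155, 155, 156, 156, 157, 159, 160, 153, 155, 159, 113, 96, 94, 96, 94, 93]
w25 y 0.015 [74, 75, 73, 68, 62, 60, 59, 63, 67, 72, 77, 82, 87, 93, 89, 85, 96, 114, 133, 138, 143, 147, 150, 152, 151, 151]
w25 y 0.02 [74, 75, 73, 66, 61, 61, 59, 62, 65, 70, 76, 81, 84, 87, 84, 82, 95, 116, 139, 144, 150, 155, 156, 157, 158, 158]
```

Call:
arm_command:
  delta_rot:
    - [-0.6, 0.2, 0]
    - [-0.6, 0.2, 0]
    - [-0.6, 0.2, 0]
    - [-0.6, 0.2, 0]
    - [-0.6, 0.2, 0]
    - [-0.6, 0.2, 0]
    - [-0.6, 0.2, 0]
    - [-0.6, 0.2, 0]
    - [-0.6, 0.2, 0]
    - [-0.6, 0.2, 0]
    - [-0.6, 0.2, 0]
    - [-0.6, 0.2, 0]
  delta_pos:
    - [0, 0, -0.04]
    - [0, 0, -0.08]
    - [0, 0, -0.12]
    - [0, -0.03, -0.16]
    - [0, -0.06, -0.2]
    - [0, -0.1, -0.208]
    - [0, -0.14, -0.208]
    - [0, -0.18, -0.208]
    - [0.01, -0.22, -0.208]
    - [0.01, -0.25, -0.208]
    - [0.01, -0.2505, -0.208]
    - [0.01, -0.2505, -0.208]
  gripper: [1, 1, 1, 1, 1, 1, 1, 1, 1, 1, 1, 1]

```text
time: 53.98
position: [0.4322, -0.0122, 0.3637]
tool_rot: [0.945, 0.326, 0.005, 0.005]
ft_force: [0.3, -1.1, -3.3]
grip_width: 0.0235
grip_force: 45.0
```

Call:
arm_command:
  delta_rot:
    - [0, 0, 0]
    - [0, 0, 0]
    - [0, 0, 0]
    - [0, 0, 0]
    - [0, 0, 0]
    - [0, 0, 0]
    - [0, 0, 0]
    - [0, 0, 0]
    - [0, 0, 0]
    - [0, 0, 0]
  delta_pos:
    - [0.015, 0, 0.02]
    - [0.0285, 0, 0.05]
    - [0.0285, 0, 0.08]
    - [0.0285, 0, 0.11]
    - [0.0285, 0, 0.14]
    - [0.0285, 0, 0.16]
    - [0.0285, 0, 0.171]
    - [0.0285, 0, 0.171]
    - [0.0285, 0, 0.171]
    - [0.0285, 0, 0.171]
  gripper: [1, 1, 1, 1, 1, 1, 1, 1, 1, 1]

```text
time: 54.82
position: [0.4593, 0.0018, 0.1922]
tool_rot: [0.946, 0.324, 0.005, 0.005]
ft_force: [0.5, 0.0, -2.8]
grip_width: 0.0235
grip_force: 45.0
```

```bash
python3 - <<'E'
from face import *
st();snap('wrist','w27');plate('w27',(.458,.0057),.156)
M=down(np.radians(-52.1));c=np.array([.4573,.0058,.178])
delta(c-.0025*M[:,0],M)
E
```

```text
t 54.82 p [0.4593 0.0018 0.1922] yaw_y -52.16 z [ 0.013 -0.007 -1.   ] F [ 0.5  0.  -2.8] w 0.0235 gf 45.0 q [-0.24  0.35  1.88 -0.    0.9   0.68]
white ctr [402.2   9.5] size [40.3  7.7] ang 33.7 px [257 256  11  47 245] cen [0.4025 0.0101]
t 54.9 dpos [-0.0017, -0.0044, 0.0143] drot [0.76, -0.37, -0.05]
```

Call:
arm_command:
  delta_rot:
    - [0.7, -0.4, 0]
    - [0.7, -0.4, 0]
    - [0.7, -0.4, 0]
    - [0.7, -0.4, 0]
    - [0.7, -0.4, 0]
    - [0.7, -0.4, 0]
  delta_pos:
    - [-0.0012, -0.004, 0.004]
    - [-0.0012, -0.004, 0.006]
    - [-0.0012, -0.004, 0.006]
    - [-0.0012, -0.004, 0.006]
    - [-0.0012, -0.004, 0.006]
    - [-0.0012, -0.004, 0.006]
  gripper: [1, 1, 1, 1, 1, 1]

```text
time: 55.37
position: [0.4541, 0.0051, 0.1852]
tool_rot: [0.946, 0.325, -0.001, -0.0]
ft_force: [0.3, -0.3, -3.5]
grip_width: 0.0233
grip_force: 45.0
```

```bash
python3 - <<'E'
from face import *
st()
M=down(np.radians(-52.1));c=np.array([.4573,.0058,.178])
delta(c-.0025*M[:,0],M)
E
```

```text
t 55.37 p [0.4541 0.0051 0.1852] yaw_y -52.12 z [-0.003 -0.    -1.   ] F [ 0.3 -0.3 -3.5] w 0.0233 gf 45.0 q [-0.24  0.36  1.89 -0.    0.9   0.68]
t 55.4 dpos [0.0005, 0.0014, 0.0072] drot [-0.09, 0.15, -0.02]
```

Call:
arm_command:
  delta_rot:
    - [0, 0, 0]
    - [0, 0, 0]
    - [0, 0, 0]
    - [0, 0, 0]
    - [0, 0, 0]
  delta_pos:
    - [0.0005, 0.001, 0.002]
    - [0.0005, 0.001, 0.005]
    - [0.0005, 0.001, 0.0075]
    - [0.0005, 0.001, 0.009]
    - [0.0005, 0.001, 0.009]
  gripper: [1, 1, 1, 1, 1]

```text
time: 55.78
position: [0.4556, 0.0045, 0.1784]
tool_rot: [0.946, 0.325, -0.001, 0.0]
ft_force: [-5.0, 1.5, 19.0]
grip_width: 0.0238
grip_force: 45.0
```

Call:
arm_command:
  delta_rot:
    - [0, 0, 0]
    - [0, 0, 0]
    - [0, 0, 0]
    - [0, 0, 0]
    - [0, 0, 0]
    - [0, 0, 0]
    - [0, 0, 0]
  delta_pos:
    - [0, 0, -0.006]
    - [0, 0, -0.009]
    - [0.0015, 0, -0.009]
    - [0.0015, 0, -0.006]
    - [0.0015, 0, -0.003]
    - [0.0015, 0, 0]
    - [0.0015, 0, 0]
  gripper: [1, 1, 1, 1, 1, 1, 1]

```text
time: 56.37
position: [0.4564, 0.0056, 0.1784]
tool_rot: [0.946, 0.325, -0.001, -0.0]
ft_force: [-6.3, 1.6, 24.3]
grip_width: 0.0236
grip_force: 45.0
```

Call:
arm_command:
  delta_rot:
    - [0, 0, 0]
    - [0, 0, 0]
    - [0, 0, 0]
    - [0, 0, 0]
    - [0, 0, 0]
    - [0, 0, 0]
    - [0, 0, 0]
  delta_pos:
    - [0, 0, -0.006]
    - [0, 0, -0.009]
    - [-0.003, 0, -0.009]
    - [-0.003, 0, -0.006]
    - [-0.003, 0, -0.003]
    - [-0.003, 0, 0]
    - [-0.003, 0, 0]
  gripper: [1, 1, 1, 1, 1, 1, 1]

```text
time: 56.95
position: [0.4536, 0.0036, 0.1784]
tool_rot: [0.946, 0.325, -0.002, -0.0]
ft_force: [-6.7, 1.6, 26.3]
grip_width: 0.0232
grip_force: 45.0
```

Call:
arm_command:
  delta_rot:
    - [0, 0, 0]
    - [0, 0, 0]
    - [0, 0, 0]
    - [0, 0, 0]
    - [0, 0, 0]
    - [0, 0, 0]
    - [0, 0, 0]
  delta_pos:
    - [0, 0, -0.006]
    - [0, 0, -0.009]
    - [-0.002, 0, -0.009]
    - [-0.002, 0, -0.006]
    - [-0.002, 0, -0.003]
    - [-0.002, 0, 0]
    - [-0.002, 0, 0]
  gripper: [1, 1, 1, 1, 1, 1, 1]

```text
time: 57.53
position: [0.4526, 0.0023, 0.1784]
tool_rot: [0.946, 0.325, -0.001, -0.0]
ft_force: [-5.5, 0.1, 25.6]
grip_width: 0.0235
grip_force: 45.0
```

Call:
arm_command:
  delta_rot:
    - [0, 0, 0]
    - [0, 0, 0]
    - [0, 0, 0]
    - [0, 0, 0]
    - [0, 0, 0]
    - [0, 0, 0]
    - [0, 0, 0]
  delta_pos:
    - [0, 0, -0.006]
    - [0, 0, -0.009]
    - [-0.002, 0, -0.009]
    - [-0.002, 0, -0.006]
    - [-0.002, 0, -0.003]
    - [-0.002, 0, 0]
    - [-0.002, 0, 0]
  gripper: [1, 1, 1, 1, 1, 1, 1]

```text
time: 58.12
position: [0.4518, 0.0014, 0.1783]
tool_rot: [0.946, 0.324, -0.0, -0.0]
ft_force: [-3.3, 2.7, 22.8]
grip_width: 0.0238
grip_force: 45.0
```

```bash
python3 - <<'E'
from h import *
st()
for f in('w23','w25','w22'):
    i=cv2.imread(f'pics/{f}.png');h=cv2.cvtColor(i,cv2.COLOR_BGR2HSV);m=cv2.inRange(h,(55,70,30),(95,255,255))
    o=json.load(open(f'pics/{f}.json'));T=R.from_quat(o['q']).as_matrix();p=np.array(o['p']);z=.004 if f!='w22' else p[2]-.014
    ys,xs=np.nonzero(m);W=np.array([T.T@(at(f,x,y,p[2]-z)-p) for x,y in zip(xs,ys)]);W=W[(abs(W[:,1])<.045)&(abs(W[:,0])<.05)]
    print(f,[(round(a,3),W[abs(W[:,0]-a)<.0012][:,1].min().round(4),W[abs(W[:,0]-a)<.0012][:,1].max().round(4)) for a in np.arange(-.03,.034,.006) if (abs(W[:,0]-a)<.0012).any()],W[:,0].min().round(4),W[:,0].max().round(4))
E
```

```text
t 58.12 p [0.4518 0.0014 0.1783] yaw_y -52.15 z [-0.001  0.    -1.   ] F [-3.3  2.7 22.8] w 0.0238 gf 45.0 q [-0.25  0.37  1.9  -0.    0.87  0.67]
w23 [(np.float64(-0.018), np.float64(-0.0389), np.float64(-0.0389)), (np.float64(-0.012), np.float64(-0.0429), np.float64(0.043)), (np.float64(-0.006), np.float64(-0.03), np.float64(0.03)), (np.float64(-0.0), np.float64(-0.0296), np.float64(0.0302)), (np.float64(0.006), np.float64(-0.0299), np.float64(0.0299)), (np.float64(0.012), np.float64(-0.0295), np.float64(0.0302)), (np.float64(0.018), np.float64(-0.0298), np.float64(0.0298)), (np.float64(0.024), np.float64(-0.0295), np.float64(0.0301)), (np.float64(0.03), np.float64(-0.0297), np.float64(0.0298))] -0.039 0.0346
w25 [(np.float64(-0.012), np.float64(-0.0424), np.float64(0.0279)), (np.float64(-0.006), np.float64(-0.03), np.float64(0.03)), (np.float64(-0.0), np.float64(-0.0296), np.float64(0.0303)), (np.float64(0.006), np.float64(-0.0299), np.float64(0.0299)), (np.float64(0.012), np.float64(-0.0296), np.float64(0.0302)), (np.float64(0.018), np.float64(-0.0298), np.float64(0.0298)), (np.float64(0.024), np.float64(-0.0295), np.float64(0.0301)), (np.float64(0.03), np.float64(-0.0298), np.float64(0.0298))] -0.049 0.0341
w22 [(np.float64(-0.03), np.float64(-0.0296), np.float64(0.0309)), (np.float64(-0.024), np.float64(-0.0295), np.float64(0.0294)), (np.float64(-0.018), np.float64(-0.0294), np.float64(0.0307)), (np.float64(-0.012), np.float64(-0.0293), np.float64(0.0305)), (np.float64(-0.006), np.float64(-0.0292), np.float64(0.0305)), (np.float64(-0.0), np.float64(-0.0291), np.float64(0.0303)), (np.float64(0.006), np.float64(-0.0303), np.float64(0.0303)), (np.float64(0.012), np.float64(-0.0302), np.float64(0.0302)), (np.float64(0.018), np.float64(-0.0302), np.float64(0.0301)), (np.float64(0.024), np.float64(-0.0301), np.float64(0.03))] -0.033 0.0279
```

Call:
arm_command:
  delta_rot:
    - [0, 0, 0]
    - [0, 0, 0]
    - [0, 0, 0]
    - [0, 0, 0]
    - [0, 0, 0]
    - [0, 0, 0]
    - [0, 0, 0]
    - [0, 0, 0]
  delta_pos:
    - [0, 0, -0.006]
    - [0, 0, -0.009]
    - [0.0055, 0, -0.009]
    - [0.0055, 0, -0.009]
    - [0.0055, 0, -0.006]
    - [0.0055, 0, -0.003]
    - [0.0055, 0, -0.0015]
    - [0.0055, 0, -0.0015]
  gripper: [1, 1, 1, 1, 1, 1, 1, 1]

```text
time: 58.78
position: [0.4548, 0.0047, 0.1784]
tool_rot: [0.946, 0.325, -0.002, -0.001]
ft_force: [-2.9, 1.2, 10.2]
grip_width: 0.0237
grip_force: 45.0
```

Call:
arm_command:
  delta_rot:
    - [0, 0, 0]
    - [0, 0, 0]
    - [0, 0, 0]
    - [0, 0, 0]
  delta_pos:
    - [0, 0.0015, 0]
    - [0, 0.003, 0]
    - [0, 0.004, 0]
    - [0, 0.004, 0]
  gripper: [1, 1, 1, 1]

```text
time: 59.12
position: [0.4558, 0.0031, 0.1787]
tool_rot: [0.946, 0.324, -0.003, -0.003]
ft_force: [-5.2, 5.9, 15.7]
grip_width: 0.0238
grip_force: 45.0
```

Call:
arm_command:
  delta_rot:
    - [0, 0, 0]
    - [0, 0, 0]
    - [0, 0, 0]
    - [0, 0, 0]
  delta_pos:
    - [0, -0.002, 0]
    - [0, -0.004, 0]
    - [0, -0.004, 0]
    - [0, -0.004, 0]
  gripper: [1, 1, 1, 1]

```text
time: 59.45
position: [0.4548, 0.0047, 0.1784]
tool_rot: [0.946, 0.325, -0.002, -0.0]
ft_force: [-2.3, 0.2, 11.0]
grip_width: 0.0239
grip_force: 45.0
```

```bash
python3 -c "
from h import *
st()"
```

```text
t 59.45 p [0.4548 0.0047 0.1784] yaw_y -52.11 z [-0.004 -0.    -1.   ] F [-2.3  0.2 11. ] w 0.0239 gf 45.0 q [-0.24  0.37  1.89 -0.    0.88  0.68]
```

Call:
arm_command:
  delta_rot:
    - [0, 0, 0]
    - [0, 0, 0]
    - [0, 0, 0]
    - [0, 0, 0]
    - [0, 0, 0]
    - [0, 0, 0]
    - [0, 0, 0]
    - [0, 0, 0]
    - [0, 0, 0]
    - [0, 0, 0]
    - [0, 0, 0]
    - [0, 0, 0]
  delta_pos:
    - [0, 0, 0]
    - [0, 0, 0]
    - [0, 0, 0]
    - [0, 0, 0]
    - [0, 0, -0.01]
    - [0, 0, -0.04]
    - [0, 0, -0.08]
    - [0, 0, -0.11]
    - [0, 0, -0.13]
    - [0, 0, -0.13]
    - [0, 0, -0.13]
    - [0, 0, -0.13]
  gripper: [0.2, 0.2, 0.2, 0.2, 0.2, 0.2, 0.2, 0.2, 0.2, 0.2, 0.2, 0.2]

```text
time: 60.45
position: [0.4546, 0.0047, 0.3064]
tool_rot: [0.946, 0.324, -0.003, -0.001]
ft_force: [-0.6, -0.3, -0.9]
grip_width: 0.035
grip_force: 0.0
```

```bash
python3 - <<'E'
from h import *
st();snap('wrist','w28')
for z in(.17,.177): plate('w28',(.457,.006),z,'green')
E
```

```text
t 60.45 p [0.4546 0.0047 0.3064] yaw_y -52.13 z [-0.006  0.    -1.   ] F [-0.6 -0.3 -0.9] w 0.035 gf 0.0 q [-0.24  0.19  1.72 -0.    1.23  0.67]
green ctr [456.6   5.9] size [61.  61.8] ang 37.9 px [ 287  160   64   60 2768] cen [0.4587 0.0074]
green ctr [458.    6.9] size [59.6 60.4] ang 37.9 px [ 287  160   64   60 2768] cen [0.4601 0.0084]
```

Call:
arm_command:
  delta_rot:
    - [0, 0, 0]
    - [0, 0, 0]
    - [0, 0, 0]
    - [0, 0, 0]
    - [0, 0, 0]
    - [0, 0, 0]
    - [0, 0, 0]
    - [0, 0, 0]
    - [0, 0, 0]
    - [0, 0, 0]
    - [0, 0, 0]
    - [0, 0, 0]
  delta_pos:
    - [0, 0.03, 0]
    - [0, 0.065, 0]
    - [0, 0.1, 0]
    - [0, 0.135, 0]
    - [-0.02, 0.17, 0.03]
    - [-0.03, 0.2, 0.06]
    - [-0.039, 0.23, 0.09]
    - [-0.039, 0.252, 0.12]
    - [-0.039, 0.252, 0.15]
    - [-0.039, 0.252, 0.155]
    - [-0.039, 0.252, 0.155]
    - [-0.039, 0.252, 0.155]
  gripper: [0.2, 0.2, 0.2, 0.2, 0.2, 0.2, 0.2, 0.2, 0.2, 0.2, 0.2, 0.2]

```text
time: 61.5
position: [0.5782, -0.2174, 0.1518]
tool_rot: [0.946, 0.325, -0.002, -0.001]
ft_force: [0.0, 0.4, 0.8]
grip_width: 0.035
grip_force: 0.0
```

```bash
python3 - <<'E'
from col import *
st();snap('wrist','w29')
import face
i=cv2.imread('pics/w29.png')
for s in(-.026,.02,.026):
    n=np.array([np.cos(np.radians(-52)),np.sin(np.radians(-52))]);t=np.array([-n[1],n[0]])
    print(s,[(int(z*1000),i[tuple(np.clip(np.round(proj('w29',(*(np.array([.4575,.006])+.0312*n+s*t),z))[::-1]).astype(int),0,[399,639]))].tolist()) for z in np.arange(.112,.186,.002)])
E
```

```text
t 61.5 p [ 0.5782 -0.2174  0.1518] yaw_y -52.1 z [-0.005  0.001 -1.   ] F [0.  0.4 0.8] w 0.035 gf 0.0 q [-0.54  0.6   1.51 -0.    1.03  0.37]
-0.026 [(112, [143, 151, 158]), (114, [130, 143, 150]), (116, [139, 148, 159]), (118, [152, 155, 173]), (120, [203, 210, 231]), (122, [103, 108, 113]), (124, [102, 103, 111]), (126, [108, 107, 119]), (128, [105, 108, 115]), (130, [160, 165, 177]), (132, [155, 157, 170]), (134, [158, 162, 172]), (136, [156, 156, 170]), (138, [152, 155, 168]), (140, [153, 153, 167]), (142, [161, 165, 178]), (144, [143, 155, 164]), (146, [145, 160, 164]), (148, [136, 150, 155]), (150, [137, 150, 156]), (152, [143, 156, 163]), (154, [149, 149, 168]), (156, [150, 153, 170]), (158, [179, 184, 201]), (160, [106, 109, 117]), (162, [106, 110, 119]), (164, [109, 111, 119]), (166, [60, 81, 57]), (168, [52, 72, 38]), (170, [50, 71, 39]), (172, [60, 81, 44]), (174, [78, 110, 58]), (176, [77, 106, 58]), (178, [77, 111, 62]), (180, [75, 108, 59]), (182, [75, 108, 58]), (184, [73, 105, 50])]
0.02 [(112, [15, 9, 14]), (114, [18, 0, 5]), (116, [102, 108, 119]), (118, [153, 159,
[... 885 characters left out ...]
, (124, [104, 105, 112]), (126, [107, 108, 119]), (128, [110, 110, 119]), (130, [161, 164, 178]), (132, [160, 166, 176]), (134, [161, 165, 177]), (136, [158, 162, 173]), (138, [153, 157, 167]), (140, [163, 168, 182]), (142, [162, 165, 179]), (144, [150, 153, 164]), (146, [102, 105, 112]), (148, [0, 2, 0]), (150, [7, 0, 0]), (152, [0, 0, 0]), (154, [29, 30, 29]), (156, [151, 159, 174]), (158, [122, 121, 133]), (160, [102, 105, 114]), (162, [110, 111, 121]), (164, [116, 112, 124]), (166, [38, 65, 26]), (168, [50, 72, 38]), (170, [54, 77, 48]), (172, [64, 94, 51]), (174, [79, 109, 59]), (176, [78, 110, 58]), (178, [76, 112, 59]), (180, [75, 106, 57]), (182, [76, 113, 62]), (184, [79, 113, 60])]
```

```bash
python3 - <<'E'
from h import *
snap('top','t30')
for f in('top0','t20','t30'):
    g=cv2.cvtColor(cv2.imread(f'pics/{f}.png'),cv2.COLOR_BGR2GRAY);k=np.zeros_like(g)
    pl=np.array([proj(f,w([a,b,.06])) for a,b in((.012,-.115),(.1,-.115),(.1,.115),(.012,.115))]);cv2.fillPoly(k,[pl.astype(np.int32)],1)
    ys,xs=np.nonzero((g<48)&(k>0));W=np.array([rackpt(f,x,y,.05) for x,y in zip(xs,ys)]);print(f,len(W),W.mean(0).round(4),np.percentile(W[:,0],[3,97]).round(4))
rplate('t30',(-.02,0),.003,'yellow',rad=.05)
E
```

```text
top0 735 [0.0432 0.0658 0.05  ] [0.016  0.0709]
t20 1762 [0.0487 0.0058 0.05  ] [0.0192 0.0771]
t30 1660 [0.0474 0.0073 0.05  ] [0.0192 0.0756]
yellow rack ctr [-18.8  -0.8] size [46.5 83.5] ang 88.2 lo [-0.0602 -0.0237] hi [0.023  0.0234]
```

```bash
python3 -c "
from rig import robot
print(robot.hand_in())"
```

```text
the job is handed in; nothing more can be done
None
```

I handed the job in at about 61 s with the roller chocked, the red cover in the bin, and all four mounts plus the green top fitting stacked and keyed on the base; my last camera readings showed everything seated, but the hand-in returned no verdict.

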